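Search the case boxes for bridges and glaze them

TASK

One or more of the three lidded case boxes hold a white three-tooth bridge: go through the boxes from left to right, with never more than one uncovered, lift off each lid, move any bridge to the lane of the firing slab that matches its box (left box, left lane and so on), leave grey stones inside, and put the lid back before the next. When all boxes have been looked into and shut again, take the brush, dip its tip into the small glass, then bring the wet tip onto each bridge in turn from left to right. Lay the brush flat back on its mat, without knocking over the glass or disturbing the plaster model and the tin.

Things in the scene. Friction and masses are not known exactly. Their poses are not given: they have to be found in the camera images.
- box_1_rim (a point): centre of the top of the open rim of the left-hand (largest y) grey case box, 26 mm above the bench. The box is fixed to the bench, 100 x 100 x 26 mm outside, walls and floor 4 mm (92 x 92 mm inside, 22 mm deep); its x and y axes run along its sides, z up. Its lid starts on it.
- lid_1_grip (a point): centre of the upright grip on the loose lift-off lid of the left-hand (largest y) box: the grip is 12 mm thick along the lid's x, 44 mm long along its y, 20 mm tall, of which this point is the middle; it stands on a 100 x 100 x 5 mm plate whose underside is 15 mm below this point; a flat 85 x 85 x 4 mm plug under the plate drops loosely (3.5 mm play a side) into the box. Lid 80 g. Lid axes line up with the box's when it is on; z is up. The lid lifts straight off.
- lid_1_under (a point): centre of the underside of that lid's plate; when the lid is properly on, this point lies at point box_1_rim
- bridge_1_mid (a point): centre of the white three-tooth milled bridge that may lie in the left-hand (largest y) box (absent in some starts): 11 mm wide along x, 26 mm long along y, 8 mm tall along z, 12 g. At the start it lies flat on the box floor, in the half of the box towards smaller y, long side roughly along the box's y (it may be turned up to about 0.35)
- stone_1_mid (a point): centre of the grey dressing stone that may lie in the left-hand (largest y) box, in the half towards larger y (absent in some starts): 24 x 52 x 16 mm (its x, y, z). Not wanted: it stays in the box
- lane_1 (a point): centre, on the upper face, of the left-hand (largest y) lane of the white firing slab. The slab is fixed, 64 mm deep (x), 140 mm wide (y), top 10 mm above the bench; two ribs 3 mm wide and 2.5 mm high, running along x, part it into three lanes about 43 mm wide, centres 46 mm apart along y. Axes: slab's, z up
- box_2_rim (a point): centre of the top of the open rim of the middle grey case box, 26 mm above the bench. The box is fixed to the bench, 100 x 100 x 26 mm outside, walls and floor 4 mm (92 x 92 mm inside, 22 mm deep); its x and y axes run along its sides, z up. Its lid starts on it.
- lid_2_grip (a point): centre of the upright grip on the loose lift-off lid of the middle box: the grip is 12 mm thick along the lid's x, 44 mm long along its y, 20 mm tall, of which this point is the middle; it stands on a 100 x 100 x 5 mm plate whose underside is 15 mm below this point; a flat 85 x 85 x 4 mm plug under the plate drops loosely (3.5 mm play a side) into the box. Lid 80 g. Lid axes line up with the box's when it is on; z is up. The lid lifts straight off.
- lid_2_under (a point): centre of the underside of that lid's plate; when the lid is properly on, this point lies at point box_2_rim
- bridge_2_mid (a point): centre of the white three-tooth milled bridge that may lie in the middle box (absent in some starts): 11 mm wide along x, 26 mm long along y, 8 mm tall along z, 12 g. At the start it lies flat on the box floor, in the half of the box towards smaller y, long side roughly along the box's y (it may be turned up to about 0.35)
- stone_2_mid (a point): centre of the grey dressing stone that may lie in the middle box, in the half towards larger y (absent in some starts): 24 x 52 x 16 mm (its x, y, z). Not wanted: it stays in the box
- lane_2 (a point): centre, on the upper face, of the middle lane of the white firing slab. The slab is fixed, 64 mm deep (x), 140 mm wide (y), top 10 mm above the bench; two ribs 3 mm wide and 2.5 mm high, running along x, part it into three lanes about 43 mm wide, centres 46 mm apart along y. Axes: slab's, z up
- box_3_rim (a point): centre of the top of the open rim of the right-hand (smallest y) grey case box, 26 mm above the bench. The box is fixed to the bench, 100 x 100 x 26 mm outside, walls and floor 4 mm (92 x 92 mm inside, 22 mm deep); its x and y axes run along its sides, z up. Its lid starts on it.
- lid_3_grip (a point): centre of the upright grip on the loose lift-off lid of the right-hand (smallest y) box: the grip is 12 mm thick along the lid's x, 44 mm long along its y, 20 mm tall, of which this point is the middle; it stands on a 100 x 100 x 5 mm plate whose underside is 15 mm below this point; a flat 85 x 85 x 4 mm plug under the plate drops loosely (3.5 mm play a side) into the box. Lid 80 g. Lid axes line up with the box's when it is on; z is up. The lid lifts straight off.
- lid_3_under (a point): centre of the underside of that lid's plate; when the lid is properly on, this point lies at point box_3_rim
- bridge_3_mid (a point): centre of the white three-tooth milled bridge that may lie in the right-hand (smallest y) box (absent in some starts): 11 mm wide along x, 26 mm long along y, 8 mm tall along z, 12 g. At the start it lies flat on the box floor, in the half of the box towards smaller y, long side roughly along the box's y (it may be turned up to about 0.35)
- stone_3_mid (a point): centre of the grey dressing stone that may lie in the right-hand (smallest y) box, in the half towards larger y (absent in some starts): 24 x 52 x 16 mm (its x, y, z). Not wanted: it stays in the box
- lane_3 (a point): centre, on the upper face, of the right-hand (smallest y) lane of the white firing slab. The slab is fixed, 64 mm deep (x), 140 mm wide (y), top 10 mm above the bench; two ribs 3 mm wide and 2.5 mm high, running along x, part it into three lanes about 43 mm wide, centres 46 mm apart along y. Axes: slab's, z up
- brush_mid (a point): centre of a thin wooden brush, 156 mm long along its y axis, grip 8 mm thick; 15 g, balanced 8 mm from this point on the handle side (+y). It lies flat on the mat, along the mat's y, bristles towards larger y. It may be gripped anywhere within 50 mm of this point
- brush_tip (a point): tip of the brush's bristles, 78 mm from brush_mid along the brush's -y. The last 17 mm are bristles and push against nothing
- mat_top (a point): centre of the upper face of the dark flat brush mat, fixed: 70 mm (x) by 190 mm (y), 3 mm thick; z up
- glass_mouth (a point): centre of the mouth of the small clear glass (dappen glass), 61 mm above the bench on its loose foot: 48 mm wide outside, about 40 mm inside at the mouth, inside about 40 mm deep, tapering; 0.25 kg; z up
- plaster_model: bystander: plaster tooth model, 62 x 66 x 28 mm, origin under its centre; leave alone
- polishing_tin: bystander: round tin 64 mm across, 28 mm tall, origin under its centre; leave alone

How it is judged:
By the outcome, as a careful person would: the job done as asked, in the order asked, and still so for the second after the job is handed in, with the robot touching nothing.
Of bridge_1, bridge_2, bridge_3 only 1 to 3 are there at a start; the rules pass over those that are not, and their reading is None.
Of stone_1, stone_2, stone_3 only 1 to 3 are there at a start; the rules pass over those that are not, and their reading is None.
At some moment in a run one of brush may be knocked a few centimetres aside while the robot is not near it.
Once in a run the grip may slacken for a moment while it holds something.
It also fails if it takes over 210 s, if anything falls off the work surface, if the arm or the gripper's body presses on something with over 40 N, if the wrist force passes 120 N, or if a joint passes its speed limit or range.

ROBOT

A 6-joint arm with a two-finger parallel gripper is mounted at the origin on a cart in front of the work surface, level with it; the furniture and walls round the work are solid. World frame = base frame: x ahead of the robot, y to its left, z up, the work surface at z = 0. Lengths are in m, angles in rad, forces in N, time in s.
With the tool pointing down it reaches from about 0.35 to 0.975 m from the base axis. Payload 4.9 kg.
Tool frame: the origin (TCP) lies at the centre of the arm's flange, where the gripper is bolted on; the fingertips stand 173 mm ahead of it and the grasp point (between the pads) lies 155 mm ahead of it (ctrl.finger_overhang is the distance from the TCP to the fingertips, in m); z points along the fingers, y is the direction in which the jaws open and shut (so a half turn about z gives the same grasp; the last joint's range is limited). The gripper opens to 85 mm and grips with 20 to 120 N. Pads are 22 mm wide; open, the fingers measure 114 mm over their backs; the gripper's body (76 mm by 85 mm) begins 54 mm behind the grasp point. The pads swing forward as they close: fully open they stand 13 mm farther back than shut.
Start: joints at [1.067, 0.053, 1.613, -0, 1.476, -0.119], TCP at [0.235, 0.579, 0.405] pointing down, gripper open.
Joint ranges: [-3.01, 3.01], [-1.01, 2.22], [0.06, 2.58], [-1.02, 4.17], [0.09, 2.62], [-3.14, 3.14]. Speed limits (rad/s): [2.57, 2.57, 3.14, 3.14, 3.14, 3.14].

INTERFACE

Orientations are given as a rotation vector (axis times angle).
In Python, from station import ctrl, eyes, spotter gives the robot as it stands.
- The arm moves only by the shell command python3 -m crank 'ROWS' [FORCE]. ROWS is JSON, a list of rows, each a list of 7 numbers: the turn, a rotation vector about the tool's x, y, z in rad, then the shift along the tool's x, y, z in mm, then the closure, from -1 (fully open) to 1 (shut). A call has 1 to 8 rows; each row shifts and turns the pose as measured when the row begins, along the tool's axes as they then stand; what a row does not reach is not made up. A row lasts 1/12 s, in which the tool goes at most 41.7 mm and 7.16 degrees, less where a joint would pass 70% of its speed; a pose out of reach is approached as far as the arm can. A call is refused whole if a number of a shift passes 41.7 or a number of a turn 0.125, either way. A call with a gripper value outside its range is refused whole. The fingers move at their own pace and stop on an object; FORCE is the grip in N (left out, the last holds). Time passes only in rows, so rows that do not move let the fingers close. It gives the time, the measured TCP pose, the force and the opening at its end, in the units of the state.
- ctrl.get_obs(): the state, without advancing time (a new reading comes with each control period).
- eyes.get_image(name): name is "scene" or "top"; returns a dict with "image" (480x640x3 uint8, red, green, blue), "vertical_fov" (degrees; the focal length in pixels is half the picture's height over the tangent of half this angle, whatever the lens; pixels are square), "cx", "cy" (the principal point, pixels), "rvec" (rotation vector, rad) and "tvec" (3), from world to camera coordinates, as OpenCV has them. Camera axes: x right, y down, z forward; pixel columns grow to the right and rows downward; lengths in m; the calibration is good to about 2 mm. A picture is of the moment at which its call begins. There is no depth.
- ctrl.finish_job(): hands the job in, once; it reports no verdict.
Trained networks look in a picture, given as the dict that the camera call returned (one of the last four; its "shot" number tells which), for a name from the list of things; names that differ only in an ending like _2 or _b are one class to them, and where a whole thing is asked for, a point or a joint stands for the part that bears it (a point fixed in the world has none). Each returns a list of dicts, best first, with "confidence" (0 to 1); they miss things now and then, are a little off and sometimes report something else, mostly with a low value. They report only what shows in the picture. A call takes as long as a camera call.
- spotter.look_for(query, picture): "centre" ([x, y, z] in m, in world coordinates, good to about 4 mm: the middle of the surface that is visible of it).
- spotter.outline_of(query, picture): "region" (480x640 bool, what is visible of it).
- spotter.mark_of(query, picture): "centre" ([x, y, z] in m, in world coordinates, good to about 4 mm: a listed point, or the origin of a listed thing).
The state is a dict: "t": time; "q": joint angles; "dq": joint speeds; "effort": joint torques, N m; "tool_pos": TCP position; "tool_rot": TCP orientation; "contact_force": force on the tool from outside, world axes, zero at the start; "wrist_torque": the same for the moment, N m; "opening": finger opening in m.
Only numpy, scipy, OpenCV 4.12 (cv2) and the standard library are available. Lean on these libraries where they do the work, as an engineer would, in place of code of your own. Each camera call takes 0.05 s, during which the arm holds its last target.

## Working session

There is one attempt and no reset: what is moved stays moved. The work goes in short steps, Python scripts to look and compute and a shell command to move; the robot and the scene stay as the last step left them, time stands still between calls to the robot, and variables do not carry over. Pictures are saved under pics/ and viewed, and the job is handed in when it is done.

```bash
ls; mkdir -p pics; cat > h.py <<'E'
import numpy as np, cv2
from station import ctrl, eyes, spotter
from scipy.spatial.transform import Rotation as R
def save(p,n,crop=None,scale=1):
    im=p["image"][:,:,::-1]
    if crop: im=im[crop[1]:crop[3],crop[0]:crop[2]]
    if scale!=1: im=cv2.resize(im,None,fx=scale,fy=scale,interpolation=cv2.INTER_CUBIC)
    cv2.imwrite(f"pics/{n}.png",im)
def cam(p):
    f=240/np.tan(np.radians(p["vertical_fov"])/2)
    Rm=R.from_rotvec(p["rvec"]).as_matrix(); return f,Rm,np.array(p["tvec"])
def proj(p,X):
    f,Rm,t=cam(p); c=Rm@np.array(X)+t; return np.array([p["cx"]+f*c[0]/c[2],p["cy"]+f*c[1]/c[2]])
def back(p,uv,z):
    f,Rm,t=cam(p); d=Rm.T@np.array([(uv[0]-p["cx"])/f,(uv[1]-p["cy"])/f,1]); o=-Rm.T@t
    return o+d*(z-o[2])/d[2]
def state():
    s=ctrl.get_obs(); 
    print("t %.2f"%s["t"],"pos",np.round(s["tool_pos"],4),"rot",np.round(s["tool_rot"],3),"F",np.round(s["contact_force"],1),"open %.4f"%s["opening"])
    return s
E
python3 - <<'E'
from h import *
s=state(); print(s)
for n in ["scene","top"]:
    p=eyes.get_image(n); save(p,n+"0")
    print(n,p["vertical_fov"],p["cx"],p["cy"],p["rvec"],p["tvec"])
    for q in ["box_1_rim","lid_1_grip","lane_1","brush_mid","brush_tip","mat_top","glass_mouth","plaster_model","polishing_tin"]:
        try:print(q,[(np.round(d["centre"],4).tolist(),round(d["confidence"],2)) for d in spotter.mark_of(q,p)])
        except Exception as e: print(q,e)
E
```

```text
pics
t 0.00 pos [0.2345 0.5791 0.4034] rot [-6.010e-01 -3.083e+00  3.000e-03] F [-0.1 -0.2 -0.1] open 0.0855
{'t': 0.0, 'q': array([ 1.06700919e+00,  5.33560467e-02,  1.61432763e+00,  1.57657511e-06,
        1.47601873e+00, -1.18990134e-01]), 'dq': array([ 1.36105600e-05, -1.39334608e-03,  1.11539128e-03, -2.29683327e-03,
       -4.90335026e-04,  1.05587003e-03]), 'effort': array([ 1.16829406e-04, -3.93687022e+01, -3.70172346e+01, -1.48331828e-04,
        7.25083562e-03,  2.38424337e-05]), 'tool_pos': array([0.23446474, 0.57905271, 0.40344306]), 'tool_rot': array([-0.60059156, -3.08298782,  0.00315321]), 'contact_force': array([-0.05557317, -0.20974533, -0.10404757]), 'wrist_torque': array([-0.02868514, -0.0077804 ,  0.01313812]), 'opening': 0.08554175644122396}
scene 44.90723335460927 318.4587187625008 233.62730847549892 [ 2.13976196 -0.99276982  0.4368686 ] [-0.3168185   0.3881644   0.91797214]
box_1_rim [([0.6196, 0.3057, 0.0219], 0.69)]
lid_1_grip [([0.62, 0.3099, 0.0416], 0.91)]
lane_1 [([0.4795, 0.082, 0.0109], 0.92), ([0.4685, 0.1723, 0.0101], 0.73), ([0.4776, 0.1291, 0.0084],
[... 376 characters left out ...]
 0.0043], 0.6), ([0.471, 0.1743, 0.0085], 0.28)]
top 51.40339551685298 315.1900491675613 247.04710559982985 [ 2.22130146 -2.15450691  0.09563529] [0.04145079 0.59776158 0.98331623]
box_1_rim []
lid_1_grip [([0.6172, 0.308, 0.0406], 0.56)]
lane_1 [([0.4666, 0.1749, 0.0098], 0.77), ([0.4743, 0.1279, 0.0116], 0.66), ([0.4742, 0.0802, 0.0119], 0.63)]
brush_mid [([0.4359, -0.2269, 0.0095], 0.79)]
brush_tip [([0.4364, -0.1577, 0.0126], 0.67)]
mat_top [([0.4283, -0.2332, 0.0038], 0.91)]
glass_mouth [([0.5639, -0.1347, 0.0599], 0.83)]
plaster_model [([0.473, 0.0802, 0.0125], 0.74), ([0.7634, 0.121, -0.0028], 0.73)]
polishing_tin [([0.7677, -0.0351, -0.0045], 0.93), ([0.7619, 0.1211, -0.0032], 0.31)]
```

View pics/scene0.png

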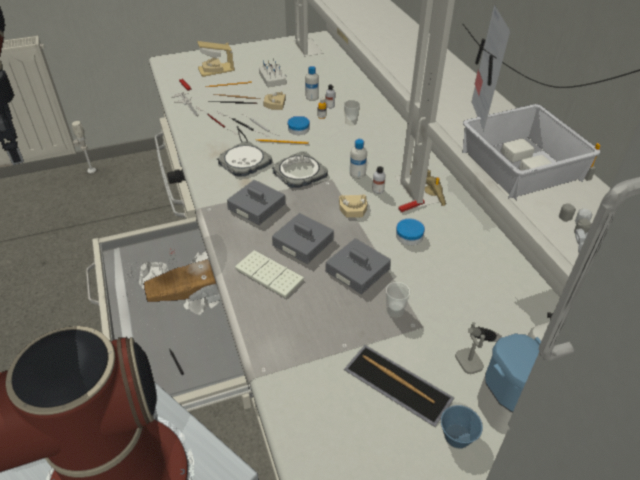

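View pics/top0.png

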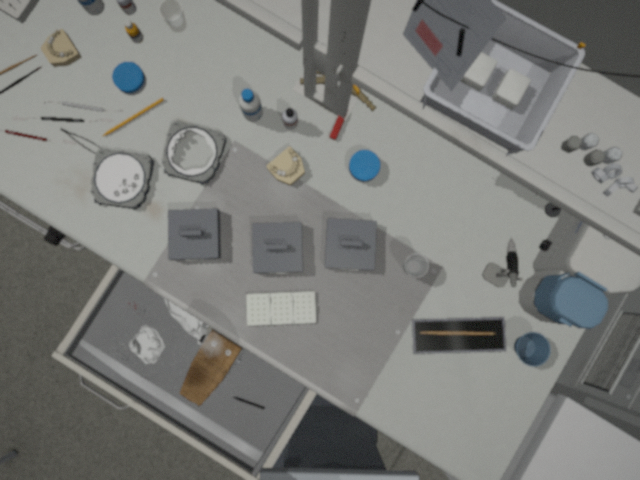

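The top picture shows three lidded boxes at about (193,234), (277,247) and (350,243). The slab is at (281,308), the brush at (457,333) with its tip to the left, and the glass at (416,265). Next I'll get exact poses.

```bash
python3 - <<'E'
from h import *
p=eyes.get_image("top"); save(p,"top1",(150,180,450,380),2.6)
s=eyes.get_image("scene")
for pic,nm in ((p,"top"),(s,"scene")):
  for q in ["lid_1_grip","lid_1_under","box_1_rim","bridge_1_mid"]:
    print(nm,q,[(np.round(d["centre"],4).tolist(),round(d["confidence"],2)) for d in spotter.mark_of(q,pic)])
for q in ["lid_1_grip","lane_1","brush_mid","mat_top"]:
    for d in spotter.outline_of(q,p):
        m=d["region"].astype(np.uint8); c,_=cv2.findContours(m,0,2)
        if not c: continue
        c=max(c,key=cv2.contourArea); r=cv2.minAreaRect(c)
        z={"lid_1_grip":.031,"lane_1":.01,"brush_mid":.007,"mat_top":.003}[q]
        W=[back(p,x,z)[:2] for x in cv2.boxPoints(r)]
        e=[W[(i+1)%4]-W[i] for i in range(4)]
        print(q,round(d["confidence"],2),"ctr",np.round(np.mean(W,0),4),"len",[round(float(np.linalg.norm(x)),4) for x in e[:2]],"ang",[round(float(np.degrees(np.arctan2(x[1],x[0]))),1) for x in e[:2]], r[0])
E
```

```text
top lid_1_grip [([0.6185, 0.3087, 0.0436], 0.96), ([0.5965, 0.1364, 0.0238], 0.53), ([0.568, -0.1343, 0.0606], 0.48), ([0.6045, -0.0117, 0.0397], 0.46)]
top lid_1_under [([0.62, 0.3061, 0.0226], 0.61)]
top box_1_rim [([0.4679, 0.1736, 0.01], 0.31)]
top bridge_1_mid [([0.4753, 0.1261, 0.0101], 0.45)]
scene lid_1_grip [([0.6187, 0.3083, 0.0394], 0.68), ([0.5674, -0.1364, 0.0653], 0.65), ([0.4275, -0.2347, 0.0017], 0.28)]
scene lid_1_under [([0.6178, 0.311, 0.0219], 0.61)]
scene box_1_rim [([0.6228, 0.308, 0.0264], 0.9)]
scene bridge_1_mid []
lid_1_grip 0.91 ctr [0.6143 0.3045] len [0.0999, 0.1004] ang [-88.2, -177.4] (193.0, 234.0)
lane_1 0.69 ctr [0.4716 0.1249] len [0.1417, 0.0683] ang [-88.3, -178.3] (281.0, 308.0)
brush_mid 0.49 ctr [ 0.4316 -0.2374] len [0.1466, 0.008] ang [-88.3, -179.8] (459.0, 333.0)
mat_top 0.85 ctr [ 0.4264 -0.2387] len [0.1916, 0.0703] ang [-86.7, -178.2] (458.9693298339844, 335.4567565917969)
mat_top 0.27 ctr [0.4707 0.1243] len [0.1433, 0.0654] ang [-85.7, -175.7] (281.467041015625, 308.27423095703125)
```

View pics/top1.png

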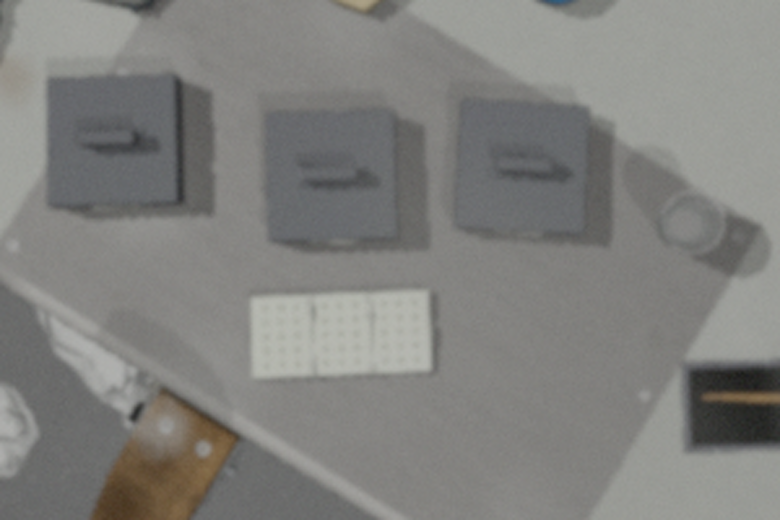

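```bash
python3 - <<'E'
from h import *
p=eyes.get_image("top")
C={"lid1":([(48,75),(180,73),(183,205),(48,207)],.031),"lid2":([(266,110),(394,108),(398,238),(270,241)],.031),"lid3":([(462,98),(588,106),(583,235),(456,228)],.031),"slab":([(250,296),(430,290),(432,372),(253,380)],.01),
"g1":([(82,120),(135,132)],.051)}
for k,(c,z) in C.items():
    W=np.array([back(p,((x+.5)/2.6-.5+150,(y+.5)/2.6-.5+180),z)[:2] for x,y in c])
    print(k,np.round(W.mean(0),4),"edges",[(round(float(np.linalg.norm(W[(i+1)%4]-W[i])),4),round((float(np.degrees(np.arctan2(*(W[(i+1)%4]-W[i])[::-1])))+45)%90-45,1)) for i in range(4)] if len(c)==4 else W)
for n in ["scene","top"]:
  pp=eyes.get_image(n)
  for q in ["lid_1_grip"]:
    for d in spotter.look_for(q,pp): print(n,np.round(d["centre"],4),d["confidence"])
  for X in [(.618,.308,.041),(.597,.137,.041),(.604,-.012,.041)]: print(n,proj(pp,X))
  if n=="scene": save(pp,"sc1",(200,150,460,330),3)
E
```

```text
lid1 [0.6153 0.3029] edges [(0.1015, 2.7), (0.1021, 3.8), (0.103, 2.6), (0.1019, 3.0)]
lid2 [0.5941 0.1353] edges [(0.0986, 2.7), (0.1003, 3.6), (0.0979, 3.1), (0.101, 4.0)]
lid3 [ 0.6044 -0.0109] edges [(0.0977, -1.8), (0.0998, -1.0), (0.0976, -1.4), (0.1006, -1.0)]
slab [0.4709 0.1249] edges [(0.1402, 3.6), (0.0634, 3.1), (0.1388, 4.2), (0.0649, 4.4)]
g1 [0.6236 0.3034] edges [[0.62753396 0.32354378]
 [0.61970376 0.28331223]]
scene [0.6091 0.2995 0.0317] 0.61
scene [253.99693693 192.7701048 ]
scene [302.09150374 228.54208504]
scene [357.37543109 257.60321878]
top [0.6162 0.3089 0.0302] 0.74
top [0.5911 0.1394 0.0327] 0.19
top [190.15452255 231.47804533]
top [276.25288233 244.73288231]
top [351.56473627 243.54172714]
```

View pics/sc1.png

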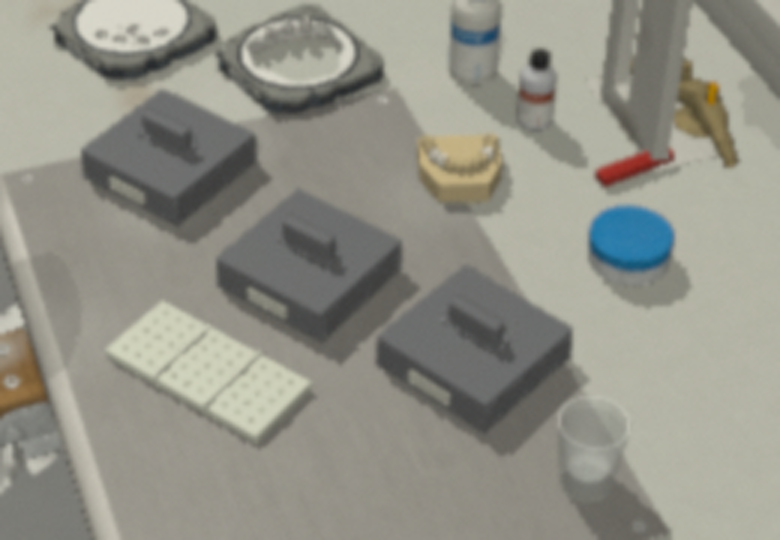

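```bash
cat >> h.py <<'E'
def togo(tip,yaw,tilt=0.,ov=.173,show=True):
    """tip: target for point ov ahead of flange; yaw deg of tool y (jaw axis) in world; tilt deg about tool y"""
    s=state()
    y=np.radians(yaw); Y=np.array([np.cos(y),np.sin(y),0]); Z=np.array([0,0,-1.]); X=np.cross(Y,Z)
    Rt=R.from_matrix(np.stack([X,Y,Z],1))*R.from_euler('y',tilt,degrees=True)
    Rc=R.from_rotvec(s["tool_rot"])
    tcp=np.array(tip)-Rt.as_matrix()[:,2]*ov
    d=tcp-np.array(s["tool_pos"])
    print(" q",np.round(s["q"],2))
    print(" tcp goal",np.round(tcp,4),"turn(tool)",np.round((Rc.inv()*Rt).as_rotvec(),3),"shift now-axes mm",np.round(Rc.inv().apply(d)*1000,1),"shift goal-axes mm",np.round(Rt.inv().apply(d)*1000,1))
E
python3 - <<'E'
from h import *
togo((.6165,.305,.12),3)
E
```

```text
t 1.95 pos [0.2346 0.5793 0.4047] rot [0.601 3.084 0.   ] F [-0.4 -0.2  0.2] open 0.0858
 q [ 1.07  0.05  1.61 -0.    1.48 -0.12]
 tcp goal [0.6165 0.305  0.293 ] turn(tool) [0.    0.    1.134] shift now-axes mm [-456.9 -110.9  111.7] shift goal-axes mm [-293.9  367.   111.7]
```

```bash
python3 -m crank '[[0,0,0.12,0,0,0,-1],[0,0,0.12,0,0,0,-1],[0,0,0.12,0,0,0,-1],[0,0,0.12,0,0,0,-1],[0,0,0.12,0,0,0,-1],[0,0,0.12,0,0,0,-1],[0,0,0.12,0,0,0,-1],[0,0,0.12,0,0,0,-1]]' 40; python3 -m crank '[[0,0,0.12,0,0,0,-1],[0,0,0.05,0,0,0,-1],[0,0,0,-30,40,0,-1],[0,0,0,-30,40,0,-1],[0,0,0,-30,40,0,-1],[0,0,0,-30,40,0,-1],[0,0,0,-30,40,0,-1],[0,0,0,-30,40,0,-1]]'
python3 - <<'E'
from h import *
togo((.6165,.305,.12),3)
E
```

```text
t: 2.62
tool_pos: [0.2346, 0.5793, 0.4047]
tool_rot: [-2.003, -2.42, -0.0]
contact_force: [-0.5, 0.3, 0.2]
opening: 0.0856
t: 3.28
tool_pos: [0.4376, 0.4302, 0.4047]
tool_rot: [-2.195, -2.243, -0.003]
contact_force: [0.3, 0.7, 0.6]
opening: 0.0852
t 3.28 pos [0.4376 0.4302 0.4047] rot [-2.195 -2.243 -0.003] F [0.3 0.7 0.6] open 0.0852
 q [0.66 0.03 1.64 0.   1.47 0.63]
 tcp goal [0.6165 0.305  0.293 ] turn(tool) [-0.001 -0.004 -0.031] shift now-axes mm [-129.5  176.2  111.1] shift goal-axes mm [-134.4  172.1  111.7]
```

```bash
python3 -m crank '[[0,0,-0.03,-26,34,10,-1],[0,0,0,-27,35,20,-1],[0,0,0,-27,35,20,-1],[0,0,0,-27,35,20,-1],[0,0,0,-27,35,20,-1],[0,0,0,-8,10,20,-1],[0,0,0,0,0,5,-1],[0,0,0,0,0,0,-1]]'
python3 - <<'E'
from h import *
togo((.6165,.305,.12),3)
p=eyes.get_image("scene"); save(p,"a1",(200,80,460,280),3)
E
```

```text
t: 3.95
tool_pos: [0.6138, 0.3044, 0.3028]
tool_rot: [2.173, 2.268, 0.018]
contact_force: [-0.5, 0.4, 0.5]
opening: 0.0855
t 3.95 pos [0.6138 0.3044 0.3028] rot [2.173 2.268 0.018] F [-0.5  0.4  0.5] open 0.0855
 q [0.35 0.26 1.55 0.   1.32 0.31]
 tcp goal [0.6165 0.305  0.293 ] turn(tool) [ 0.009 -0.007 -0.01 ] shift now-axes mm [0.4 2.6 9.8] shift goal-axes mm [0.5 2.7 9.8]
```

View pics/a1.png

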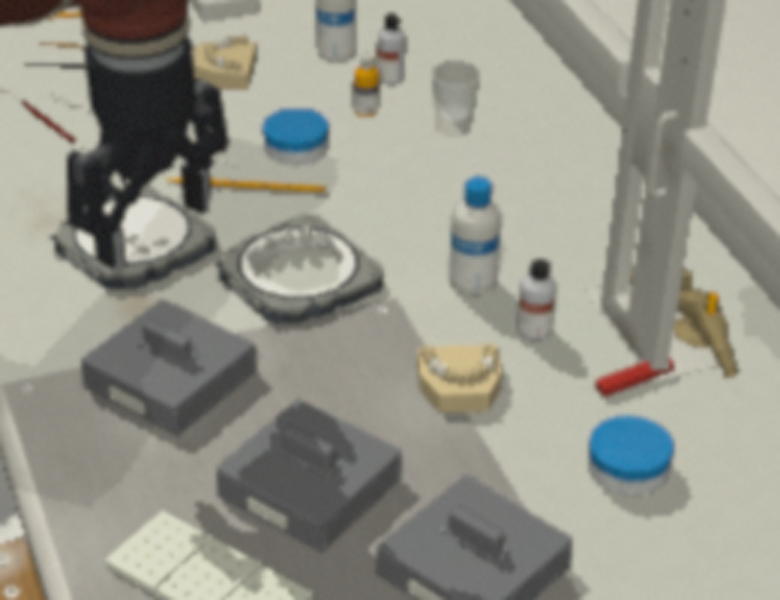

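Gripper is above lid 1, its fingers around zoom (85,220) and (200,180), straddling the grip line. Descending.

```bash
python3 -m crank '[[0,0,-0.01,0,3,20,-1],[0,0,0,0,0,30,-1],[0,0,0,0,0,25,-1],[0,0,0,0,0,13,-1],[0,0,0,0,0,5,-1],[0,0,0,0,0,0,-1]]'
python3 - <<'E'
from h import *
togo((.6165,.305,.035),3)
E
```

```text
t: 4.5
tool_pos: [0.6155, 0.3135, 0.2187]
tool_rot: [2.147, 2.286, 0.04]
contact_force: [-1.2, 0.4, -0.1]
opening: 0.085
t 4.50 pos [0.6155 0.3135 0.2187] rot [2.147 2.286 0.04 ] F [-1.2  0.4 -0.1] open 0.0850
 q [0.36 0.36 1.58 0.01 1.17 0.3 ]
 tcp goal [0.6165 0.305  0.208 ] turn(tool) [ 0.022 -0.013  0.01 ] shift now-axes mm [-8.7  0.2 10.5] shift goal-axes mm [-8.5  0.5 10.7]
```

```bash
python3 -m crank '[[0.022,-0.013,0.01,-8,0,5,-1],[0,0,0,0,0,5,-1],[0,0,0,0,0,0,-1]]'
python3 - <<'E'
from h import *
togo((.6165,.305,.035),3)
E
```

```text
t: 4.75
tool_pos: [0.6166, 0.3068, 0.2127]
tool_rot: [2.159, 2.279, 0.006]
contact_force: [-0.5, -0.4, -0.3]
opening: 0.0852
t 4.75 pos [0.6166 0.3068 0.2127] rot [2.159 2.279 0.006] F [-0.5 -0.4 -0.3] open 0.0852
 q [ 0.35  0.37  1.58 -0.    1.18  0.3 ]
 tcp goal [0.6165 0.305  0.208 ] turn(tool) [ 0.004 -0.001  0.002] shift now-axes mm [-1.8 -0.2  4.7] shift goal-axes mm [-1.8 -0.2  4.7]
```

```bash
python3 -m crank '[[0,0,0,-2,0,4,0.5],[0,0,0,0,0,0,1],[0,0,0,0,0,0,1],[0,0,0,0,0,0,1],[0,0,0,0,0,0,1],[0,0,0,0,0,0,1],[0,0,0,0,0,0,1],[0,0,0,0,0,0,1]]' 40
python3 - <<'E'
from h import *
togo((.6165,.305,.035),3)
E
```

```text
t: 5.42
tool_pos: [0.6184, 0.3044, 0.2123]
tool_rot: [2.159, 2.276, 0.014]
contact_force: [-0.4, -0.8, -0.7]
opening: 0.0111
t 5.42 pos [0.6184 0.3044 0.2123] rot [2.159 2.276 0.014] F [-0.4 -0.8 -0.7] open 0.0111
 q [ 0.35  0.37  1.58 -0.    1.18  0.3 ]
 tcp goal [0.6165 0.305  0.208 ] turn(tool) [ 0.01  -0.003  0.   ] shift now-axes mm [ 0.6 -1.9  4.3] shift goal-axes mm [ 0.7 -1.9  4.3]
```

```bash
python3 -m crank '[[0.01,0,0,0,0,-10,1],[0,0,0,0,0,-20,1],[0,0,0,0,0,-30,1],[0,0,0,0,0,-30,1],[0,0,0,0,0,-20,1],[0,0,0,0,0,0,1]]' 80
python3 - <<'E'
from h import *
togo((.45,-.045,.13),3)
p=eyes.get_image("scene"); save(p,"a2",(200,80,460,280),3)
p=eyes.get_image("top"); save(p,"a2t",(150,180,450,380),2.6)
E
```

```text
t: 5.92
tool_pos: [0.6167, 0.3037, 0.3198]
tool_rot: [-2.156, -2.274, 0.015]
contact_force: [1.0, -0.0, -0.1]
opening: 0.0094
t 5.92 pos [0.6167 0.3037 0.3198] rot [-2.156 -2.274  0.015] F [ 1.  -0.  -0.1] open 0.0094
 q [0.35 0.26 1.53 0.   1.37 0.3 ]
 tcp goal [ 0.45  -0.045  0.303] turn(tool) [-0.013  0.001  0.001] shift now-axes mm [-339.4 -184.7   19.5] shift goal-axes mm [-339.5 -184.7   16.8]
```

View pics/a2.png

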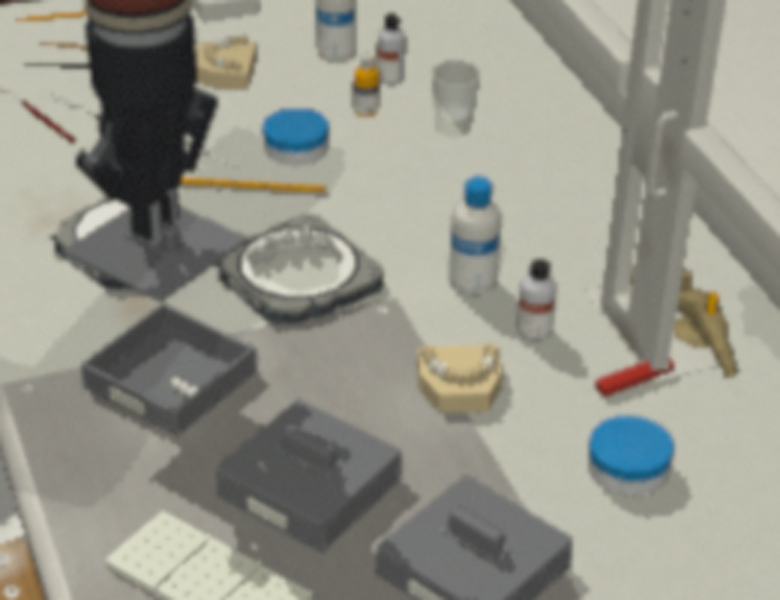

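View pics/a2t.png

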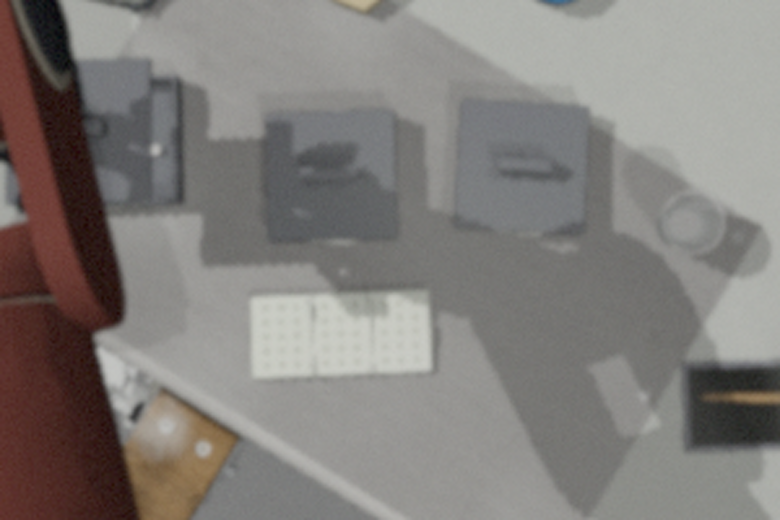

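Box 1 holds a white bridge, visible at scene zoom (183,385), and no stone that I can see. The lid is held. I'll carry it to the free bench area.

```bash
python3 -m crank '[[-0.013,0,0,-20,-11,0,1],[0,0,0,-36,-19.5,0,1],[0,0,0,-36,-19.5,0,1],[0,0,0,-36,-19.5,0,1],[0,0,0,-36,-19.5,0,1],[0,0,0,-36,-19.5,0,1],[0,0,0,-36,-19.5,0,1],[0,0,0,-36,-19.5,0,1]]'
python3 - <<'E'
from h import *
togo((.45,-.045,.1),3)
E
```

```text
t: 6.68
tool_pos: [0.476, 0.024, 0.2956]
tool_rot: [-2.133, -2.277, 0.041]
contact_force: [0.8, -1.4, -0.9]
opening: 0.0093
t 6.68 pos [0.476  0.024  0.2956] rot [-2.133 -2.277  0.041] F [ 0.8 -1.4 -0.9] open 0.0093
 q [-0.1  -0.21  2.05 -0.01  1.34 -0.17]
 tcp goal [ 0.45  -0.045  0.273] turn(tool) [-0.034  0.003  0.013] shift now-axes mm [-67.1 -29.7  23.7] shift goal-axes mm [-67.6 -29.6  22.6]
```

```bash
python3 -m crank '[[-0.034,0.003,0.013,-30,-14,5,1],[0,0,0,-30,-13,15,1],[0,0,0,-8,-3,20,1],[0,0,0,0,0,15,1],[0,0,0,0,0,0,1]]'
python3 - <<'E'
from h import *
togo((.45,-.045,.0193),3)
E
```

```text
t: 7.1
tool_pos: [0.4395, -0.053, 0.2279]
tool_rot: [-2.165, -2.259, 0.014]
contact_force: [-1.1, -0.3, -1.1]
opening: 0.0095
t 7.10 pos [ 0.4395 -0.053   0.2279] rot [-2.165 -2.259  0.014] F [-1.1 -0.3 -1.1] open 0.0095
 q [-0.29 -0.21  2.17 -0.    1.19 -0.33]
 tcp goal [ 0.45   -0.045   0.1923] turn(tool) [-0.015 -0.003 -0.01 ] shift now-axes mm [ 7.5 11.3 35.5] shift goal-axes mm [ 7.5 10.9 35.6]
```

```bash
python3 -m crank '[[-0.015,0,-0.01,7,10,15,1],[0,0,0,0,0,12,1],[0,0,0,0,0,6,1],[0,0,0,0,0,0,1]]'
python3 - <<'E'
from h import *
togo((.45,-.045,.0173),3)
E
```

```text
t: 7.43
tool_pos: [0.4473, -0.0448, 0.19]
tool_rot: [-2.155, -2.273, 0.005]
contact_force: [-1.1, -1.7, 9.8]
opening: 0.0097
t 7.43 pos [ 0.4473 -0.0448  0.19  ] rot [-2.155 -2.273  0.005] F [-1.1 -1.7  9.8] open 0.0097
 q [-0.27 -0.13  2.17  0.    1.1  -0.32]
 tcp goal [ 0.45   -0.045   0.1903] turn(tool) [-0.009 -0.005  0.001] shift now-axes mm [-0.4  2.7 -0.3] shift goal-axes mm [-0.4  2.7 -0.3]
```

```bash
python3 -m crank '[[0,0,0,0,0,0,0],[0,0,0,0,0,0,0],[0,0,0,0,0,0,0],[0,0,0,0,0,-15,0],[0,0,0,0,0,-35,0],[0,0,0,0,0,-35,0],[0,0,0,0,0,-30,0]]' 40
python3 - <<'E'
from h import *
togo((.6165,.28,.12),3)
p=eyes.get_image("top"); save(p,"a3t",(150,180,450,380),2.6)
for q in ["bridge_1_mid","stone_1_mid","lid_1_grip","box_1_rim"]:
    print(q,[(np.round(d["centre"],4).tolist(),round(d["confidence"],2)) for d in spotter.mark_of(q,p)])
E
```

```text
t: 8.02
tool_pos: [0.4453, -0.0429, 0.2997]
tool_rot: [-2.138, -2.262, 0.02]
contact_force: [1.0, 0.1, 0.0]
opening: 0.0428
t 8.02 pos [ 0.4453 -0.0429  0.2997] rot [-2.138 -2.262  0.02 ] F [1.  0.1 0. ] open 0.0428
 q [-0.26 -0.3   2.11  0.    1.36 -0.32]
 tcp goal [0.6165 0.28   0.293 ] turn(tool) [-0.029 -0.012  0.004] shift now-axes mm [312.7 189.2   5. ] shift goal-axes mm [313.5 187.9   6.7]
bridge_1_mid [([0.613, 0.2895, 0.0086], 0.55)]
stone_1_mid [([0.5654, -0.1386, 0.0575], 0.74)]
lid_1_grip [([0.4461, -0.0397, 0.0196], 0.67)]
box_1_rim [([0.619, 0.3039, 0.0256], 0.61)]
```

View pics/a3t.png

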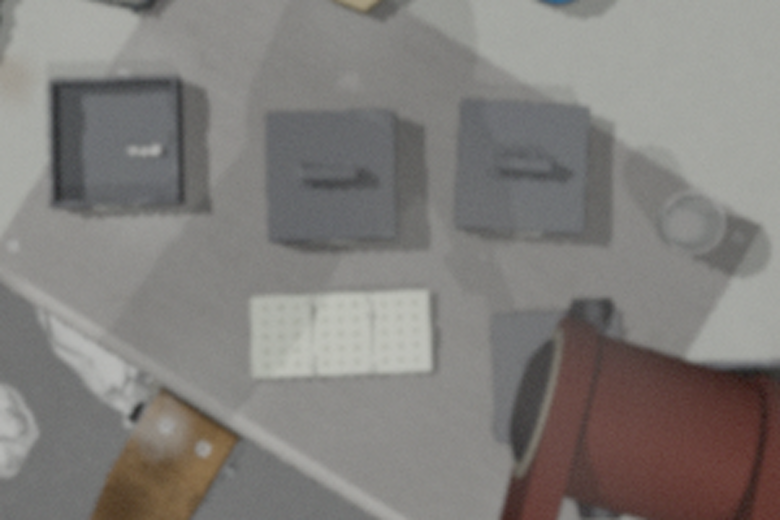

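Box 1's rim spans zoom (50,78) to (184,206). There is a bridge at (145,151) and no stone.

```bash
python3 - <<'E'
from h import *
p=eyes.get_image("top")
u=lambda x,y:((x+.5)/2.6-.5+150,(y+.5)/2.6-.5+180)
W=np.array([back(p,u(*c),.026)[:2] for c in [(50,79),(182,77),(184,205),(52,207)]]); print("rim",W.mean(0))
m=p["image"].astype(int)
sub=m[180:380,150:450].min(2)
mask=np.zeros(sub.shape,np.uint8); mask[35:75,25:66]=(sub[35:75,25:66]>150)
ys,xs=np.nonzero(mask); c=(xs.mean()+150,ys.mean()+180); print(len(xs),c,back(p,c,.010))
r=cv2.minAreaRect(np.stack([xs+150,ys+180],1).astype(np.float32)); 
B=np.array([back(p,x,.011)[:2] for x in cv2.boxPoints(r)]); print(np.round(B,4))
save(p,"a3z",(165,200,230,265),9)
E
```

```text
rim [0.61426502 0.30224774]
21 (np.float64(205.66666666666666), np.float64(237.38095238095238)) [0.60999693 0.28338614 0.01      ]
[[0.6124 0.2948]
 [0.613  0.2745]
 [0.6089 0.2743]
 [0.6083 0.2946]]
```

View pics/a3z.png

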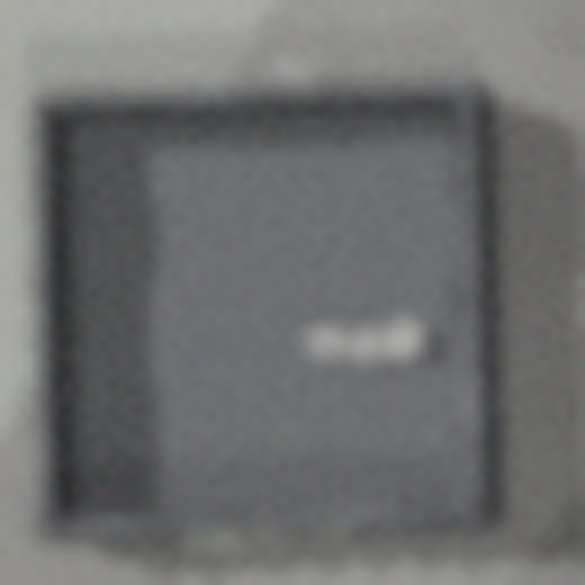

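```bash
python3 -m crank '[[-0.029,-0.012,0.01,20,12,0,0.2],[0,0,0,40,23,0,0.2],[0,0,0,40,23,0,0.2],[0,0,0,40,23,0,0.2],[0,0,0,40,23,0,0.2],[0,0,0,40,23,0,0.2],[0,0,0,40,23,0,0.2],[0,0,0,40,23,0,0.2]]' 30
python3 - <<'E'
from h import *
togo((.612,.286,.05),4)
E
```

```text
t: 8.98
tool_pos: [0.588, 0.2392, 0.2779]
tool_rot: [-2.172, -2.246, 0.037]
contact_force: [0.8, -0.4, 0.1]
opening: 0.0338
t 8.98 pos [0.588  0.2392 0.2779] rot [-2.172 -2.246  0.037] F [ 0.8 -0.4  0.1] open 0.0338
 q [0.27 0.19 1.68 0.   1.3  0.23]
 tcp goal [0.612 0.286 0.223] turn(tool) [-0.029  0.004 -0.036] shift now-axes mm [46.2 27.1 54. ] shift goal-axes mm [45.  27.2 54.9]
```

```bash
python3 -m crank '[[-0.029,0.004,-0.036,25,15,0,0.2],[0,0,0,21,12,10,0.2],[0,0,0,0,0,20,0.2],[0,0,0,0,0,20,0.2],[0,0,0,0,0,0,0.2]]' 30
python3 - <<'E'
from h import *
togo((.612,.286,.006),4)
p=eyes.get_image("scene"); save(p,"a4",(220,130,320,230),6)
E
```

```text
t: 9.4
tool_pos: [0.6124, 0.2973, 0.2136]
tool_rot: [-2.126, -2.304, 0.014]
contact_force: [-1.4, 0.1, -1.6]
opening: 0.0341
t 9.40 pos [0.6124 0.2973 0.2136] rot [-2.126 -2.304  0.014] F [-1.4  0.1 -1.6] open 0.0341
 q [0.34 0.36 1.6  0.   1.2  0.26]
 tcp goal [0.612 0.286 0.179] turn(tool) [-0.011  0.001  0.011] shift now-axes mm [-11.2  -0.9  34.6] shift goal-axes mm [-11.2  -1.2  34.6]
```

View pics/a4.png

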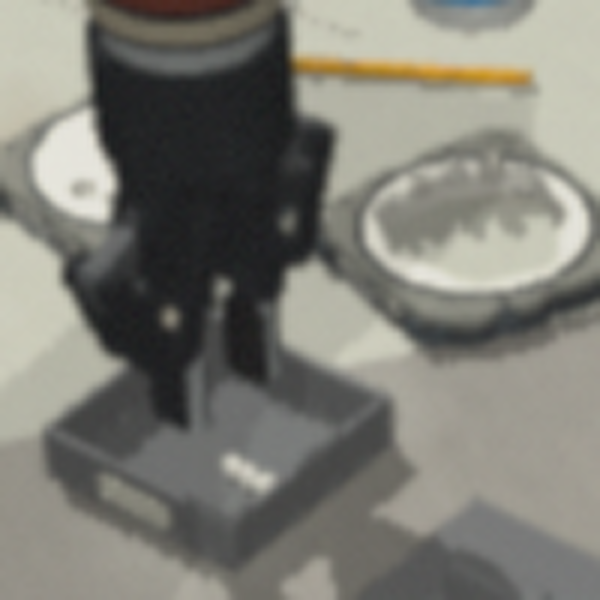

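The fingers are over the box, with the bridge at zoom (247,473). Checking its position from this camera.

```bash
python3 - <<'E'
from h import *
p=eyes.get_image("scene")
u=lambda x,y:((x+.5)/6-.5+220,(y+.5)/6-.5+130)
for c in [(247,473),(222,458),(272,487)]: print(back(p,u(*c),.010))
print(spotter.mark_of("bridge_1_mid",p))
E
```

```text
[0.61203906 0.2825758  0.01      ]
[0.61221824 0.29670841 0.01      ]
[0.61230104 0.26900464 0.01      ]
[{'centre': [0.6168, 0.287, 0.0091], 'confidence': 0.59}]
```

```bash
python3 -m crank '[[-0.011,0.001,0.03,-12,0,3,0.2],[0,0,0,0,0,10,0.2],[0,0,0,0,0,10,0.2],[0,0,0,0,0,0,0.2]]' 30
python3 - <<'E'
from h import *
togo((.612,.284,.006),2)
E
```

```text
t: 9.88
tool_pos: [0.6172, 0.2825, 0.2001]
tool_rot: [2.166, 2.263, 0.023]
contact_force: [-0.3, -0.8, -0.6]
opening: 0.0341
t 9.88 pos [0.6172 0.2825 0.2001] rot [2.166 2.263 0.023] F [-0.3 -0.8 -0.6] open 0.0341
 q [ 0.32  0.36  1.62 -0.    1.14  0.28]
 tcp goal [0.612 0.284 0.179] turn(tool) [ 0.017 -0.004  0.009] shift now-axes mm [ 1.7 -5.5 21. ] shift goal-axes mm [ 1.7 -5.1 21.1]
```

```bash
python3 -m crank '[[0.017,-0.004,0.009,1,-5,8,0.2],[0,0,0,0,0,6,0.2],[0,0,0,0,0,3,0.2],[0,0,0,0,0,0,0.2]]' 30
python3 - <<'E'
from h import *
togo((.612,.284,.006),2)
E
```

```text
t: 10.22
tool_pos: [0.6118, 0.2826, 0.1815]
tool_rot: [-2.184, -2.256, 0.002]
contact_force: [-0.2, 0.2, -0.5]
opening: 0.0341
t 10.22 pos [0.6118 0.2826 0.1815] rot [-2.184e+00 -2.256e+00  2.000e-03] F [-0.2  0.2 -0.5] open 0.0341
 q [0.32 0.38 1.63 0.   1.13 0.29]
 tcp goal [0.612 0.284 0.179] turn(tool) [-0.002  0.    -0.002] shift now-axes mm [1.4 0.2 2.5] shift goal-axes mm [1.4 0.2 2.5]
```

```bash
python3 -m crank '[[0,0,0,1,0,3,0.2],[0,0,0,0,0,0,0.5],[0,0,0,0,0,0,1],[0,0,0,0,0,0,1],[0,0,0,0,0,0,1],[0,0,0,0,0,0,1]]' 30
python3 - <<'E'
from h import *
togo((.612,.284,.006),2)
E
```

```text
t: 10.72
tool_pos: [0.612, 0.2844, 0.1787]
tool_rot: [-2.184, -2.258, 0.0]
contact_force: [-0.2, 0.3, 0.2]
opening: 0.0065
t 10.72 pos [0.612  0.2844 0.1787] rot [-2.184 -2.258  0.   ] F [-0.2  0.3  0.2] open 0.0065
 q [0.32 0.39 1.63 0.   1.13 0.29]
 tcp goal [0.612 0.284 0.179] turn(tool) [-0.001 -0.    -0.002] shift now-axes mm [-0.4 -0.1 -0.3] shift goal-axes mm [-0.4 -0.1 -0.3]
```

```bash
python3 -m crank '[[0,0,0,0,0,0,1],[0,0,0,0,0,-8,1],[0,0,0,0,0,-20,1],[0,0,0,0,0,-30,1],[0,0,0,0,0,-20,1],[0,0,0,0,0,-10,1],[0,0,0,0,0,0,1]]' 30
python3 - <<'E'
from h import *
state()
p=eyes.get_image("scene"); save(p,"a5",(220,90,320,230),4.2)
togo((.468,.173,.13),3)
E
```

```text
t: 11.3
tool_pos: [0.6116, 0.2842, 0.2709]
tool_rot: [-2.183, -2.257, 0.005]
contact_force: [1.1, -0.4, 0.7]
opening: 0.0066
t 11.30 pos [0.6116 0.2842 0.2709] rot [-2.183 -2.257  0.005] F [ 1.1 -0.4  0.7] open 0.0066
t 11.35 pos [0.6114 0.2841 0.2699] rot [-2.183 -2.256  0.006] F [-0.1 -0.9  1.2] open 0.0071
 q [0.32 0.28 1.6  0.   1.27 0.29]
 tcp goal [0.468 0.173 0.303] turn(tool) [-0.004  0.001 -0.019] shift now-axes mm [-106.3 -147.1  -32.3] shift goal-axes mm [-103.4 -149.   -33.1]
```

View pics/a5.png

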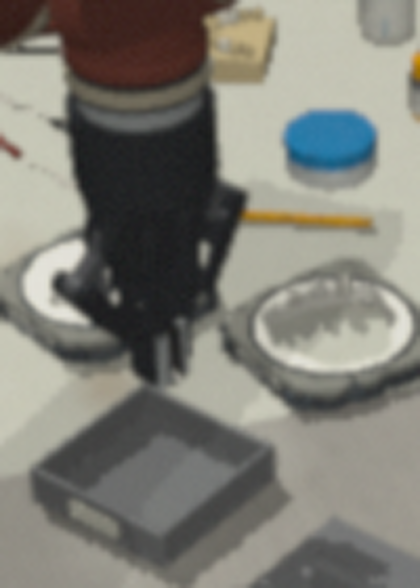

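The box is empty and the bridge is between the pads. Moving it to lane 1.

```bash
python3 -m crank '[[-0.004,0,-0.019,-12,-18,0,1],[0,0,0,-23,-33,0,1],[0,0,0,-23,-33,0,1],[0,0,0,-23,-33,0,1],[0,0,0,-13,-20,0,1],[0,0,0,0,0,0,1]]'
python3 - <<'E'
from h import *
togo((.469,.173,.05),3)
E
```

```text
t: 11.85
tool_pos: [0.4723, 0.1798, 0.2609]
tool_rot: [-2.156, -2.278, 0.015]
contact_force: [0.4, 0.4, 0.0]
opening: 0.0068
t 11.85 pos [0.4723 0.1798 0.2609] rot [-2.156 -2.278  0.015] F [0.4 0.4 0. ] open 0.0068
 q [ 0.22 -0.1   2.01 -0.    1.24  0.16]
 tcp goal [0.469 0.173 0.223] turn(tool) [-0.011  0.003  0.003] shift now-axes mm [-6.6 -3.2 37.9] shift goal-axes mm [-6.7 -3.6 37.9]
```

```bash
python3 -m crank '[[-0.011,0.003,0,-7,-3.5,12,1],[0,0,0,0,0,18,1],[0,0,0,0,0,8,1],[0,0,0,0,0,0,1]]'
python3 - <<'E'
from h import *
togo((.469,.173,.012),3)
E
```

```text
t: 12.18
tool_pos: [0.4667, 0.1715, 0.2182]
tool_rot: [-2.16, -2.279, 0.003]
contact_force: [0.1, -0.8, -0.6]
opening: 0.0069
t 12.18 pos [0.4667 0.1715 0.2182] rot [-2.16  -2.279  0.003] F [ 0.1 -0.8 -0.6] open 0.0069
 q [ 0.2  -0.06  2.05  0.    1.15  0.15]
 tcp goal [0.469 0.173 0.185] turn(tool) [-0.003 -0.     0.001] shift now-axes mm [ 1.4  2.5 33.2] shift goal-axes mm [ 1.4  2.4 33.2]
```

```bash
python3 -m crank '[[0,0,0,1,2,10,1],[0,0,0,0,0,13,1],[0,0,0,0,0,7,1],[0,0,0,0,0,2.5,1],[0,0,0,0,0,0,1]]'
python3 - <<'E'
from h import *
togo((.469,.173,.012),3)
E
```

```text
t: 12.6
tool_pos: [0.4711, 0.1741, 0.1839]
tool_rot: [-2.158, -2.28, 0.003]
contact_force: [-2.4, -2.5, 5.9]
opening: 0.0063
t 12.60 pos [0.4711 0.1741 0.1839] rot [-2.158 -2.28   0.003] F [-2.4 -2.5  5.9] open 0.0063
 q [0.21 0.01 2.05 0.   1.08 0.15]
 tcp goal [0.469 0.173 0.185] turn(tool) [-0.002 -0.     0.002] shift now-axes mm [-1.  -2.2 -1.1] shift goal-axes mm [-1.  -2.1 -1.1]
```

```bash
python3 -m crank '[[0,0,0,0,0,-1,0.6],[0,0,0,0,0,0,0.2],[0,0,0,0,0,0,0.2],[0,0,0,0,0,-10,0.2],[0,0,0,0,0,-30,0.2],[0,0,0,0,0,-35,0.2],[0,0,0,0,0,-30,0.2],[0,0,0,0,0,0,0.2]]'
python3 - <<'E'
from h import *
p=eyes.get_image("scene"); save(p,"a6",(200,180,400,320),4)
togo((.4473,-.0448,.1),3)
E
```

```text
t: 13.27
tool_pos: [0.4713, 0.1744, 0.2962]
tool_rot: [-2.157, -2.28, 0.004]
contact_force: [1.2, 0.4, 1.3]
opening: 0.0341
t 13.32 pos [0.4707 0.1743 0.294 ] rot [-2.156 -2.279  0.007] F [0.4 1.  1.2] open 0.0342
 q [ 0.21 -0.15  2.    0.    1.3   0.15]
 tcp goal [ 0.4473 -0.0448  0.273 ] turn(tool) [-0.007 -0.     0.003] shift now-axes mm [-217.5  -35.3   21.2] shift goal-axes mm [-217.6  -34.9   21. ]
```

View pics/a6.png

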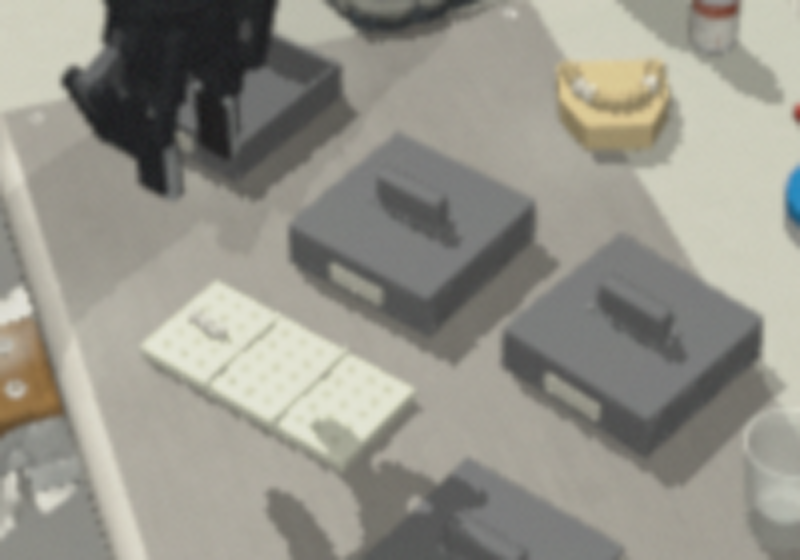

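Bridge 1 sits in the left lane, at zoom (212,322). Next, fetch lid 1.

```bash
python3 -m crank '[[-0.007,0,0,-20,-3,0,-0.3],[0,0,0,-36,-6,0,-0.3],[0,0,0,-36,-6,0,-0.3],[0,0,0,-36,-6,0,-0.3],[0,0,0,-36,-6,0,-0.3],[0,0,0,-30,-5,0,-0.3],[0,0,0,-10,-2,0,-0.3],[0,0,0,0,0,0,-0.3]]'
python3 - <<'E'
from h import *
togo((.4473,-.0448,.05),3)
E
```

```text
t: 13.98
tool_pos: [0.4452, -0.0379, 0.2933]
tool_rot: [2.152, 2.287, 0.004]
contact_force: [0.3, 1.2, -0.5]
opening: 0.0554
t 13.98 pos [ 0.4452 -0.0379  0.2933] rot [2.152 2.287 0.004] F [ 0.3  1.2 -0.5] open 0.0554
 q [-0.25 -0.3   2.12  0.    1.31 -0.31]
 tcp goal [ 0.4473 -0.0448  0.223 ] turn(tool) [ 0.003 -0.001  0.009] shift now-axes mm [-7.1  1.5 70.3] shift goal-axes mm [-7.   1.7 70.3]
```

```bash
python3 -m crank '[[0,0,0.009,-7,1.5,15,-0.3],[0,0,0,0,0,25,-0.3],[0,0,0,0,0,25,-0.3],[0,0,0,0,0,15,-0.3],[0,0,0,0,0,5,-0.3],[0,0,0,0,0,0,-0.3]]'
python3 - <<'E'
from h import *
togo((.4473,-.0448,.014),3)
E
```

```text
t: 14.48
tool_pos: [0.4471, -0.0428, 0.205]
tool_rot: [2.165, 2.276, 0.008]
contact_force: [-0.3, 0.2, 0.2]
opening: 0.0555
t 14.48 pos [ 0.4471 -0.0428  0.205 ] rot [2.165 2.276 0.008] F [-0.3  0.2  0.2] open 0.0555
 q [-0.26 -0.16  2.17  0.    1.12 -0.31]
 tcp goal [ 0.4473 -0.0448  0.187 ] turn(tool) [ 0.004 -0.003 -0.002] shift now-axes mm [-2.1  0.  18. ] shift goal-axes mm [-2.   0.1 18. ]
```

```bash
python3 -m crank '[[0.004,-0.003,0,-2,0,8,-0.3],[0,0,0,0,0,6,-0.3],[0,0,0,0,0,3,-0.3],[0,0,0,0,0,0,0.5],[0,0,0,0,0,0,1],[0,0,0,0,0,0,1],[0,0,0,0,0,0,1],[0,0,0,0,0,0,1]]' 60
python3 - <<'E'
from h import *
togo((.4473,-.0448,.014),3)
E
```

```text
t: 15.15
tool_pos: [0.4493, -0.0439, 0.1903]
tool_rot: [2.159, 2.275, 0.004]
contact_force: [0.2, 0.2, -1.5]
opening: 0.0101
t 15.15 pos [ 0.4493 -0.0439  0.1903] rot [2.159 2.275 0.004] F [ 0.2  0.2 -1.5] open 0.0101
 q [-0.26 -0.13  2.17  0.    1.09 -0.31]
 tcp goal [ 0.4473 -0.0448  0.187 ] turn(tool) [0.005 0.002 0.   ] shift now-axes mm [-0.8 -2.   3.2] shift goal-axes mm [-0.8 -2.   3.3]
```

```bash
python3 -m crank '[[0.005,0,0,0,0,-10,1],[0,0,0,0,0,-25,1],[0,0,0,0,0,-30,1],[0,0,0,0,0,-30,1],[0,0,0,0,0,-25,1],[0,0,0,0,0,0,1]]' 80
python3 - <<'E'
from h import *
togo((.6182,.3053,.13),3)
E
```

```text
t: 15.65
tool_pos: [0.4475, -0.0435, 0.3128]
tool_rot: [-2.16, -2.275, 0.006]
contact_force: [1.0, -0.7, 0.4]
opening: 0.0094
t 15.65 pos [ 0.4475 -0.0435  0.3128] rot [-2.16  -2.275  0.006] F [ 1.  -0.7  0.4] open 0.0094
 q [-0.26 -0.31  2.1  -0.    1.36 -0.31]
 tcp goal [0.6182 0.3053 0.303 ] turn(tool) [-0.006 -0.    -0.001] shift now-axes mm [339.6 188.5   8.8] shift goal-axes mm [339.4 188.7   9.8]
```

```bash
python3 -m crank '[[-0.006,0,0,20,11,-3,1],[0,0,0,38,21,-3,1],[0,0,0,38,21,-3,1],[0,0,0,38,21,-3,1],[0,0,0,38,21,-3,1],[0,0,0,38,21,-3,1],[0,0,0,38,21,-3,1],[0,0,0,38,21,-3,1]]'
python3 - <<'E'
from h import *
togo((.6182,.3053,.12),3)
E
```

```text
t: 16.32
tool_pos: [0.5867, 0.24, 0.3323]
tool_rot: [2.175, 2.261, -0.004]
contact_force: [0.9, -1.0, 0.5]
opening: 0.0094
t 16.32 pos [0.5867 0.24   0.3323] rot [ 2.175  2.261 -0.004] F [ 0.9 -1.   0.5] open 0.0094
 q [ 0.27  0.13  1.66 -0.01  1.36  0.23]
 tcp goal [0.6182 0.3053 0.293 ] turn(tool) [ 0.001  0.005 -0.014] shift now-axes mm [64.2 34.  39. ] shift goal-axes mm [63.5 34.9 39.3]
```

```bash
python3 -m crank '[[0,0.005,-0.014,30,17,0,1],[0,0,0,25,14,10,1],[0,0,0,3,2,20,1],[0,0,0,0,0,15,1],[0,0,0,0,0,0,1]]'
python3 - <<'E'
from h import *
togo((.6184,.3053,.07),3)
E
```

```text
t: 16.73
tool_pos: [0.6195, 0.3116, 0.2811]
tool_rot: [-2.151, -2.289, -0.005]
contact_force: [-0.4, -1.2, -1.6]
opening: 0.0089
t 16.73 pos [0.6195 0.3116 0.2811] rot [-2.151 -2.289 -0.005] F [-0.4 -1.2 -1.6] open 0.0089
 q [0.36 0.31 1.54 0.   1.29 0.3 ]
 tcp goal [0.6184 0.3053 0.243 ] turn(tool) [ 0.002 -0.002  0.01 ] shift now-axes mm [-6.3 -1.6 38.1] shift goal-axes mm [-6.2 -1.5 38.1]
```

```bash
python3 -m crank '[[0,0,0.01,-6,-1,12,1],[0,0,0,0,0,18,1],[0,0,0,0,0,8,1],[0,0,0,0,0,0,1]]'
python3 - <<'E'
from h import *
togo((.6184,.3053,.045),3)
p=eyes.get_image("scene"); save(p,"a7",(210,120,310,240),5)
E
```

```text
t: 17.07
tool_pos: [0.6182, 0.3034, 0.2388]
tool_rot: [-2.165, -2.275, 0.001]
contact_force: [0.2, 0.7, -1.5]
opening: 0.0095
t 17.07 pos [0.6182 0.3034 0.2388] rot [-2.165e+00 -2.275e+00  1.000e-03] F [ 0.2  0.7 -1.5] open 0.0095
 q [0.35 0.34 1.57 0.   1.23 0.3 ]
 tcp goal [0.6184 0.3053 0.218 ] turn(tool) [-0.001 -0.001 -0.003] shift now-axes mm [ 1.8  0.4 20.8] shift goal-axes mm [ 1.8  0.3 20.8]
```

View pics/a7.png

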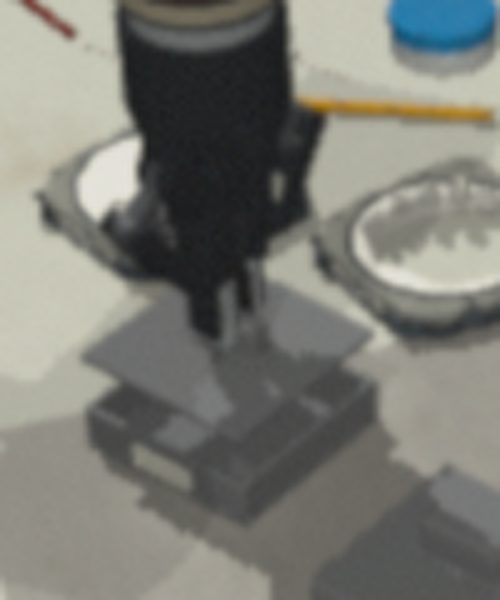

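The lid hangs squarely over the box. Lowering.

```bash
python3 -m crank '[[0,0,0,1.8,0,8,1],[0,0,0,0,0,8,1],[0,0,0,0,0,5,1],[0,0,0,0,0,3,1],[0,0,0,0,0,0,1]]'
python3 - <<'E'
from h import *
togo((.6184,.3053,.0393),3)
E
```

```text
t: 17.53
tool_pos: [0.6194, 0.3046, 0.2171]
tool_rot: [2.166, 2.273, 0.008]
contact_force: [0.8, -0.6, -0.8]
opening: 0.0096
t 17.53 pos [0.6194 0.3046 0.2171] rot [2.166 2.273 0.008] F [ 0.8 -0.6 -0.8] open 0.0096
 q [0.35 0.37 1.58 0.   1.19 0.3 ]
 tcp goal [0.6184 0.3053 0.2123] turn(tool) [ 0.005 -0.002 -0.004] shift now-axes mm [ 0.7 -1.   4.8] shift goal-axes mm [ 0.7 -1.   4.8]
```

```bash
python3 -m crank '[[0.005,0,0,0.7,-1,4,1],[0,0,0,0,0,2,1],[0,0,0,0,0,1.5,1],[0,0,0,0,0,0,1]]'
python3 - <<'E'
from h import *
togo((.6184,.3053,.0393),3)
E
```

```text
t: 17.87
tool_pos: [0.6191, 0.3058, 0.2124]
tool_rot: [-2.166, -2.274, -0.004]
contact_force: [1.0, -0.4, -0.6]
opening: 0.0094
t 17.87 pos [0.6191 0.3058 0.2124] rot [-2.166 -2.274 -0.004] F [ 1.  -0.4 -0.6] open 0.0094
 q [0.35 0.37 1.58 0.   1.19 0.3 ]
 tcp goal [0.6184 0.3053 0.2123] turn(tool) [ 0.001 -0.002 -0.004] shift now-axes mm [-0.5 -0.7  0.1] shift goal-axes mm [-0.5 -0.7  0.1]
```

```bash
python3 -m crank '[[0,0,0,0,0,2,1],[0,0,0,0,0,1,1],[0,0,0,0,0,0,1]]'
```

```text
t: 18.12
tool_pos: [0.6199, 0.3063, 0.212]
tool_rot: [2.166, 2.275, 0.008]
contact_force: [-0.4, -0.5, -0.2]
opening: 0.0094
```

```bash
python3 -m crank '[[0,0,0,0,0,3,1],[0,0,0,0,0,2,1],[0,0,0,0,0,0,1]]'
```

```text
t: 18.37
tool_pos: [0.6206, 0.3067, 0.2121]
tool_rot: [2.166, 2.275, 0.006]
contact_force: [-0.2, 0.2, -2.2]
opening: 0.0097
```

```bash
python3 -m crank '[[0,0,0,0,0,0,0.2],[0,0,0,0,0,0,-0.3],[0,0,0,0,0,0,-0.3],[0,0,0,0,0,0,-0.3],[0,0,0,0,0,-15,-0.3],[0,0,0,0,0,-35,-0.3],[0,0,0,0,0,-35,-0.3],[0,0,0,0,0,-20,-0.3]]' 40
python3 - <<'E'
from h import *
p=eyes.get_image("scene"); save(p,"a8",(210,120,410,280),4)
togo((.596,.137,.12),3)
E
```

```text
t: 19.03
tool_pos: [0.618, 0.3054, 0.3115]
tool_rot: [-2.162, -2.27, 0.015]
contact_force: [-0.1, 1.0, 1.1]
opening: 0.0554
t 19.08 pos [0.6191 0.3059 0.3164] rot [-2.164 -2.272  0.005] F [ 1.8 -0.2  3.5] open 0.0553
 q [0.35 0.27 1.52 0.   1.36 0.3 ]
 tcp goal [0.596 0.137 0.293] turn(tool) [-0.005 -0.    -0.004] shift now-axes mm [-167.6  -31.2   23.5] shift goal-axes mm [-167.5  -31.9   23.4]
```

View pics/a8.png

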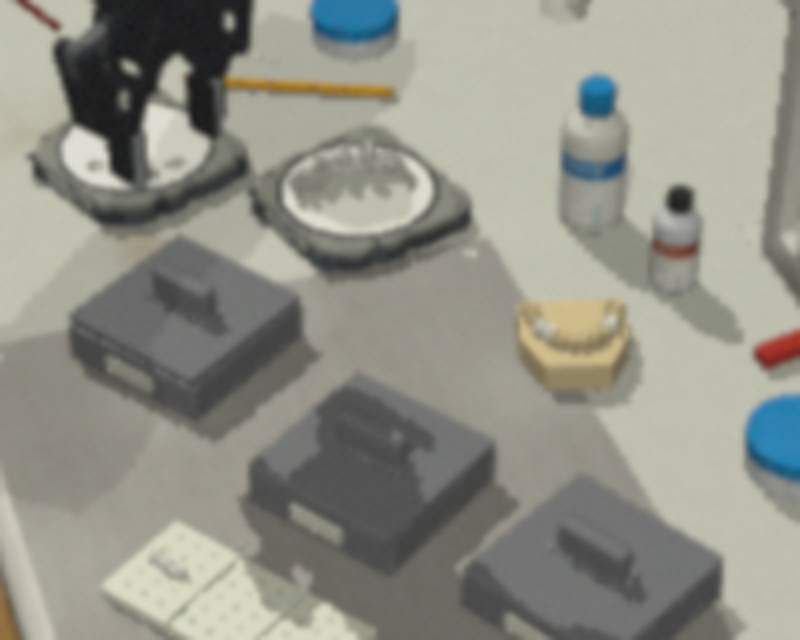

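Lid 1 is back on, but there is a thin light line along its front edge. Taking a closer look against the initial picture.

```bash
python3 - <<'E'
from h import *
p=eyes.get_image("scene"); 
a=cv2.imread("pics/scene0.png")[175:230,220:295]; b=p["image"][175:230,220:295,::-1]
cv2.imwrite("pics/cmp1.png",cv2.resize(np.vstack([a,b]),None,fx=5.4,fy=5.4,interpolation=cv2.INTER_CUBIC))
p=eyes.get_image("top"); save(p,"a8t",(160,195,300,335),4.2)
E
```

```text
(no output)
```

View pics/cmp1.png

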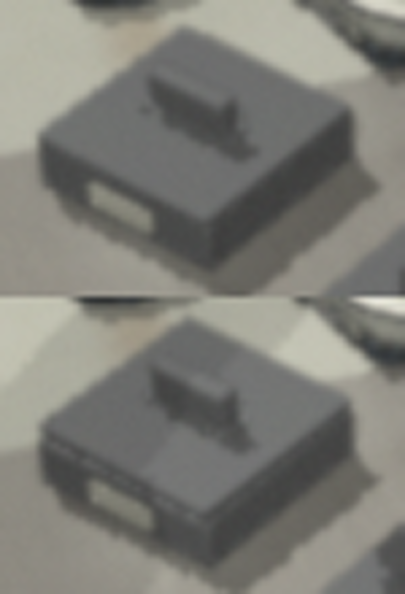

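View pics/a8t.png

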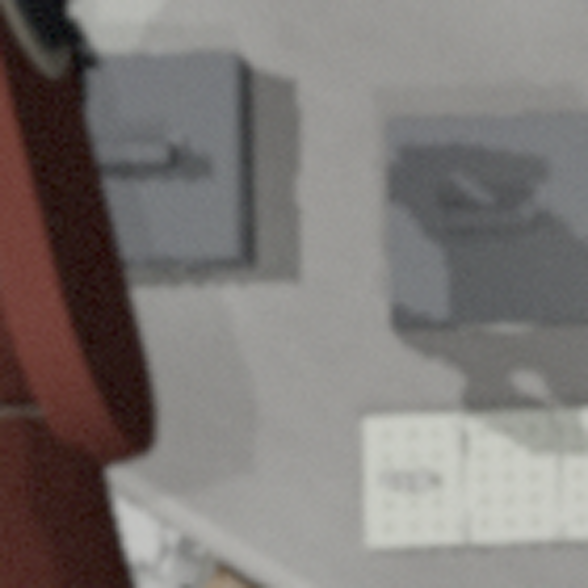

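Lid 1 is seated but shifted about 2–3 mm towards +x, which exposes the front rim. I'll regrip and nudge it back.

```bash
python3 -m crank '[[-0.005,0,0,0,-1,25,-0.3],[0,0,0,0,0,35,-0.3],[0,0,0,0,0,25,-0.3],[0,0,0,0,0,10,-0.3],[0,0,0,0,0,3,-0.3],[0,0,0,0,0,0,-0.3]]'
python3 - <<'E'
from h import *
togo((.6184,.3053,.0393),3)
E
```

```text
t: 19.68
tool_pos: [0.6155, 0.3049, 0.2075]
tool_rot: [-2.164, -2.272, 0.01]
contact_force: [0.5, -0.2, 0.8]
opening: 0.0557
t 19.68 pos [0.6155 0.3049 0.2075] rot [-2.164 -2.272  0.01 ] F [ 0.5 -0.2  0.8] open 0.0557
 q [0.35 0.38 1.59 0.   1.19 0.3 ]
 tcp goal [0.6184 0.3053 0.2123] turn(tool) [-0.007  0.002 -0.004] shift now-axes mm [ 0.2  2.9 -4.8] shift goal-axes mm [ 0.2  3.  -4.8]
```

```bash
python3 -m crank '[[-0.007,0,0,0,2,-4,-0.3],[0,0,0,0,0,0,0.5],[0,0,0,0,0,0,1],[0,0,0,0,0,0,1],[0,0,0,0,0,0,1],[0,0,0,0,0,0,1]]'
python3 - <<'E'
from h import *
togo((.6175,.3045,.0393),3)
E
```

```text
t: 20.18
tool_pos: [0.6196, 0.3057, 0.2177]
tool_rot: [2.163, 2.271, 0.01]
contact_force: [0.1, 0.4, -0.6]
opening: 0.0102
t 20.18 pos [0.6196 0.3057 0.2177] rot [2.163 2.271 0.01 ] F [ 0.1  0.4 -0.6] open 0.0102
 q [ 0.35  0.37  1.58 -0.    1.19  0.3 ]
 tcp goal [0.6175 0.3045 0.2123] turn(tool) [ 0.008 -0.    -0.004] shift now-axes mm [-1.1 -2.2  5.4] shift goal-axes mm [-1.1 -2.1  5.4]
```

```bash
python3 -m crank '[[0,0,0,-1,-2.2,0,1],[0,0,0,0,0,0,1],[0,0,0,0,0,0,1]]'
python3 - <<'E'
from h import *
togo((.6175,.3045,.0393),3)
p=eyes.get_image("scene"); 
b=p["image"][175:230,220:295,::-1]
cv2.imwrite("pics/cmp2.png",cv2.resize(b,None,fx=8,fy=8,interpolation=cv2.INTER_CUBIC))
E
```

```text
t: 20.43
tool_pos: [0.6174, 0.3046, 0.2186]
tool_rot: [2.163, 2.271, 0.011]
contact_force: [0.3, -0.0, -0.6]
opening: 0.0106
t 20.43 pos [0.6174 0.3046 0.2186] rot [2.163 2.271 0.011] F [ 0.3 -0.  -0.6] open 0.0106
 q [ 0.35  0.36  1.58 -0.    1.19  0.3 ]
 tcp goal [0.6175 0.3045 0.2123] turn(tool) [ 0.009 -0.001 -0.004] shift now-axes mm [-0.1  0.1  6.3] shift goal-axes mm [-0.1  0.1  6.3]
```

View pics/cmp2.png

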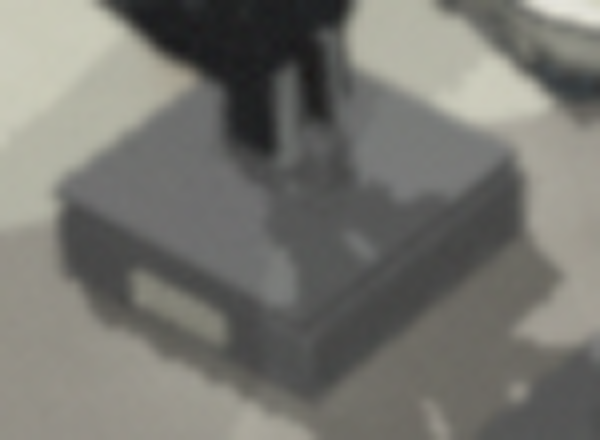

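The front rim line is gone. Releasing and moving to box 2.

```bash
python3 -m crank '[[0,0,0,0,0,1,0.2],[0,0,0,0,0,0,-0.3],[0,0,0,0,0,0,-0.3],[0,0,0,0,0,-10,-0.3],[0,0,0,0,0,-35,-0.3],[0,0,0,0,0,-35,-0.3],[0,0,0,0,0,-10,-0.3]]' 40
python3 - <<'E'
from h import *
togo((.596,.137,.1),3)
p=eyes.get_image("scene"); 
b=p["image"][175:230,220:295,::-1]
cv2.imwrite("pics/cmp3.png",cv2.resize(b,None,fx=8,fy=8,interpolation=cv2.INTER_CUBIC))
E
```

```text
t: 21.07
tool_pos: [0.6151, 0.3039, 0.306]
tool_rot: [2.166, 2.274, -0.005]
contact_force: [-0.0, 0.5, 1.2]
opening: 0.0552
t 21.07 pos [0.6151 0.3039 0.306 ] rot [ 2.166  2.274 -0.005] F [-0.   0.5  1.2] open 0.0552
 q [ 0.35  0.27  1.54 -0.    1.33  0.3 ]
 tcp goal [0.596 0.137 0.273] turn(tool) [-0.002  0.003 -0.004] shift now-axes mm [-165.7  -27.2   33.5] shift goal-axes mm [-165.7  -27.8   33. ]
```

View pics/cmp3.png

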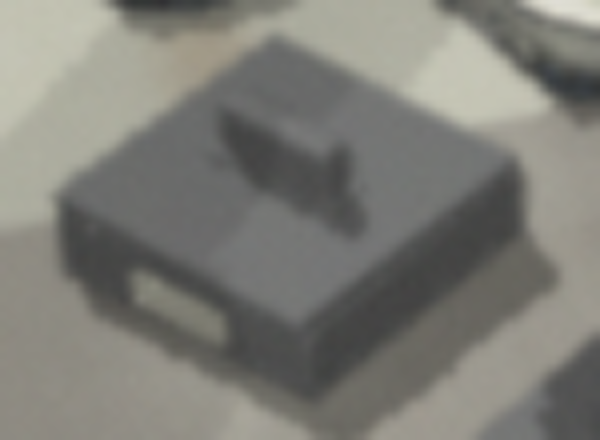

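Lid 1 is well seated. On to lid 2.

```bash
python3 -m crank '[[0,0,0,-20,-3,0,-0.3],[0,0,0,-36,-6,5,-0.3],[0,0,0,-36,-6,5,-0.3],[0,0,0,-36,-6,5,-0.3],[0,0,0,-30,-5,5,-0.3],[0,0,0,-5,-1,5,-0.3],[0,0,0,0,0,0,-0.3]]'
python3 - <<'E'
from h import *
togo((.5965,.137,.1),3.4)
E
```

```text
t: 21.7
tool_pos: [0.5951, 0.1355, 0.2806]
tool_rot: [2.16, 2.277, 0.006]
contact_force: [-1.1, 0.3, -0.6]
opening: 0.0553
t 21.70 pos [0.5951 0.1355 0.2806] rot [2.16  2.277 0.006] F [-1.1  0.3 -0.6] open 0.0553
 q [0.1  0.12 1.75 0.   1.26 0.05]
 tcp goal [0.5965 0.137  0.273 ] turn(tool) [ 0.005 -0.    -0.006] shift now-axes mm [1.4 1.5 7.6] shift goal-axes mm [1.4 1.5 7.6]
```

```bash
python3 -m crank '[[0.005,0,-0.006,1.4,1.5,15,-0.3],[0,0,0,0,0,25,-0.3],[0,0,0,0,0,18,-0.3],[0,0,0,0,0,7,-0.3],[0,0,0,0,0,2,-0.3],[0,0,0,0,0,0,-0.3]]'
python3 - <<'E'
from h import *
togo((.5965,.137,.036),3.4)
E
```

```text
t: 22.2
tool_pos: [0.5969, 0.1422, 0.2069]
tool_rot: [-2.147, -2.289, -0.0]
contact_force: [-0.1, 0.6, 0.2]
opening: 0.0555
t 22.20 pos [0.5969 0.1422 0.2069] rot [-2.147 -2.289 -0.   ] F [-0.1  0.6  0.2] open 0.0555
 q [0.11 0.22 1.78 0.   1.14 0.05]
 tcp goal [0.5965 0.137  0.209 ] turn(tool) [-0.002 -0.002  0.005] shift now-axes mm [-5.2 -0.7 -2.1] shift goal-axes mm [-5.2 -0.7 -2.1]
```

```bash
python3 -m crank '[[0,0,0,-5,-1,-1,-0.3],[0,0,0,0,0,0,0.3],[0,0,0,0,0,0,1],[0,0,0,0,0,0,1],[0,0,0,0,0,0,1],[0,0,0,0,0,0,1]]' 60
python3 - <<'E'
from h import *
togo((.5965,.137,.036),3.4)
E
```

```text
t: 22.7
tool_pos: [0.5978, 0.1384, 0.2119]
tool_rot: [2.146, 2.294, 0.008]
contact_force: [1.0, 0.7, -2.0]
opening: 0.0103
t 22.70 pos [0.5978 0.1384 0.2119] rot [2.146 2.294 0.008] F [ 1.   0.7 -2. ] open 0.0103
 q [0.11 0.22 1.78 0.   1.15 0.04]
 tcp goal [0.5965 0.137  0.209 ] turn(tool) [ 0.004 -0.003  0.007] shift now-axes mm [-1.3 -1.4  2.9] shift goal-axes mm [-1.3 -1.4  2.9]
```

```bash
python3 -m crank '[[0,0,0,0,0,-10,1],[0,0,0,0,0,-25,1],[0,0,0,0,0,-30,1],[0,0,0,0,0,-30,1],[0,0,0,0,0,-15,1],[0,0,0,0,0,0,1]]' 80
python3 - <<'E'
from h import *
togo((.45,-.045,.13),3.4)
p=eyes.get_image("scene"); save(p,"b1",(230,130,430,290),4)
E
```

```text
t: 23.2
tool_pos: [0.5962, 0.1376, 0.3275]
tool_rot: [-2.146, -2.292, -0.003]
contact_force: [-0.1, 0.0, -0.2]
opening: 0.0095
t 23.20 pos [0.5962 0.1376 0.3275] rot [-2.146 -2.292 -0.003] F [-0.1  0.  -0.2] open 0.0095
 q [0.1  0.08 1.72 0.   1.35 0.04]
 tcp goal [ 0.45  -0.045  0.303] turn(tool) [-0.    -0.003  0.007] shift now-axes mm [-172.6 -158.    24. ] shift goal-axes mm [-173.6 -156.8   24.5]
```

View pics/b1.png

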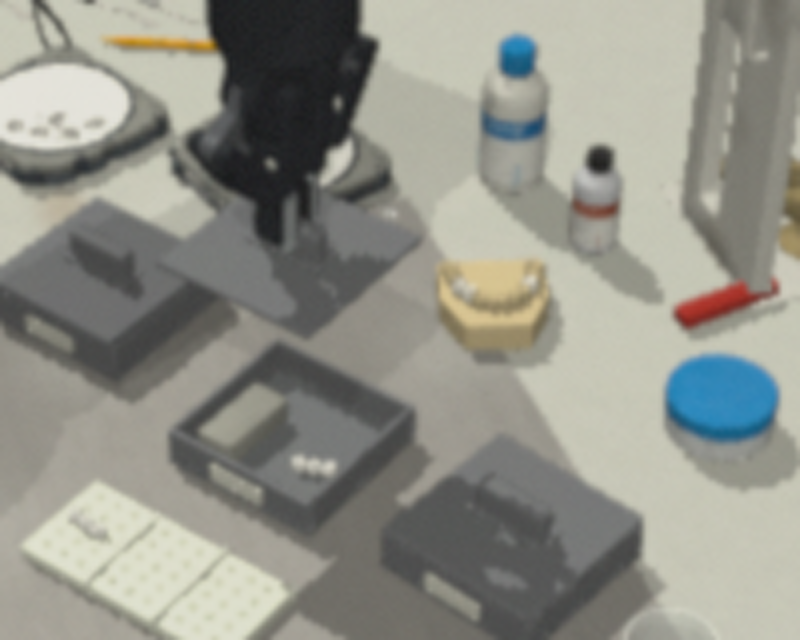

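Box 2 has a grey stone at (243,418) and a bridge at (313,466). I'll lay lid 2 on the free spot.

```bash
python3 -m crank '[[0,0,0,-20,-18,0,1],[0,0,0,-33,-30,0,1],[0,0,0,-33,-30,0,1],[0,0,0,-33,-30,0,1],[0,0,0,-33,-30,0,1],[0,0,0,-18,-17,10,1],[0,0,0,0,0,15,1],[0,0,0,0,0,0,1]]'
python3 - <<'E'
from h import *
togo((.45,-.045,.05),3.4)
E
```

```text
t: 23.92
tool_pos: [0.4513, -0.0384, 0.291]
tool_rot: [-2.136, -2.289, 0.007]
contact_force: [-0.7, -0.1, -1.3]
opening: 0.0097
t 23.92 pos [ 0.4513 -0.0384  0.291 ] rot [-2.136 -2.289  0.007] F [-0.7 -0.1 -1.3] open 0.0097
 q [-0.25 -0.28  2.11  0.    1.32 -0.32]
 tcp goal [ 0.45  -0.045  0.223] turn(tool) [-0.011 -0.005  0.01 ] shift now-axes mm [-6.9 -1.1 68. ] shift goal-axes mm [-6.6 -1.7 68. ]
```

```bash
python3 -m crank '[[-0.011,-0.005,0.01,-6.5,-1,20,1],[0,0,0,0,0,25,1],[0,0,0,0,0,20,1],[0,0,0,0,0,8,1],[0,0,0,0,0,0,1]]'
python3 - <<'E'
from h import *
togo((.45,-.045,.0173),3.4)
E
```

```text
t: 24.33
tool_pos: [0.4499, -0.0443, 0.2137]
tool_rot: [-2.153, -2.284, 0.002]
contact_force: [-0.2, 0.4, -1.3]
opening: 0.0096
t 24.33 pos [ 0.4499 -0.0443  0.2137] rot [-2.153e+00 -2.284e+00  2.000e-03] F [-0.2  0.4 -1.3] open 0.0096
 q [-0.26 -0.16  2.16  0.    1.15 -0.32]
 tcp goal [ 0.45   -0.045   0.1903] turn(tool) [-0.003 -0.001 -0.   ] shift now-axes mm [-0.7  0.1 23.4] shift goal-axes mm [-0.7  0.  23.4]
```

```bash
python3 -m crank '[[0,0,0,-0.7,0,8,1],[0,0,0,0,0,10,1],[0,0,0,0,0,5,1],[0,0,0,0,0,0,1]]'
```

```text
t: 24.67
tool_pos: [0.4515, -0.0444, 0.1908]
tool_rot: [-2.152, -2.288, -0.0]
contact_force: [-1.0, 0.1, -0.7]
opening: 0.0092
```

```bash
python3 -m crank '[[0,0,0,0,0,2,1],[0,0,0,0,0,0,1]]'; python3 -m crank '[[0,0,0,0,0,0,0],[0,0,0,0,0,0,0],[0,0,0,0,0,0,0],[0,0,0,0,0,-15,0],[0,0,0,0,0,-35,0],[0,0,0,0,0,-35,0],[0,0,0,0,0,-20,0]]' 40
python3 - <<'E'
from h import *
p=eyes.get_image("top"); save(p,"b2t",(230,190,330,290),6)
for q in ["bridge_1_mid","box_1_rim","stone_1_mid"]:
    print(q,[(np.round(d["centre"],4).tolist(),round(d["confidence"],2)) for d in spotter.mark_of(q,p)])
p=eyes.get_image("scene"); save(p,"b2",(260,200,360,280),8)
for q in ["bridge_1_mid"]:
    print(q,[(np.round(d["centre"],4).tolist(),round(d["confidence"],2)) for d in spotter.mark_of(q,p)])
togo((.59,.12,.12),3.4)
E
```

```text
t: 24.83
tool_pos: [0.4524, -0.0445, 0.1896]
tool_rot: [2.152, 2.288, 0.002]
contact_force: [-1.4, -0.3, -0.7]
opening: 0.0096
t: 25.42
tool_pos: [0.4504, -0.0442, 0.2942]
tool_rot: [-2.147, -2.282, 0.006]
contact_force: [-0.1, -0.3, 0.9]
opening: 0.0423
bridge_1_mid [([0.7625, 0.1243, -0.0022], 0.61), ([0.4719, 0.1781, 0.0144], 0.52)]
box_1_rim [([0.4301, -0.2368, 0.0043], 0.57)]
stone_1_mid [([0.7695, -0.033, -0.003], 0.16)]
bridge_1_mid [([0.472, 0.1779, 0.0118], 0.59)]
t 25.72 pos [ 0.4493 -0.0439  0.2893] rot [-2.144 -2.278  0.011] F [ 0.4  0.1 -0.3] open 0.0429
 q [-0.26 -0.28  2.11  0.    1.32 -0.32]
 tcp goal [0.59  0.12  0.293] turn(tool) [-0.014 -0.005  0.002] shift now-axes mm [155.  150.4  -5. ] shift goal-axes mm [155.2 150.2  -3.7]
```

View pics/b2t.png

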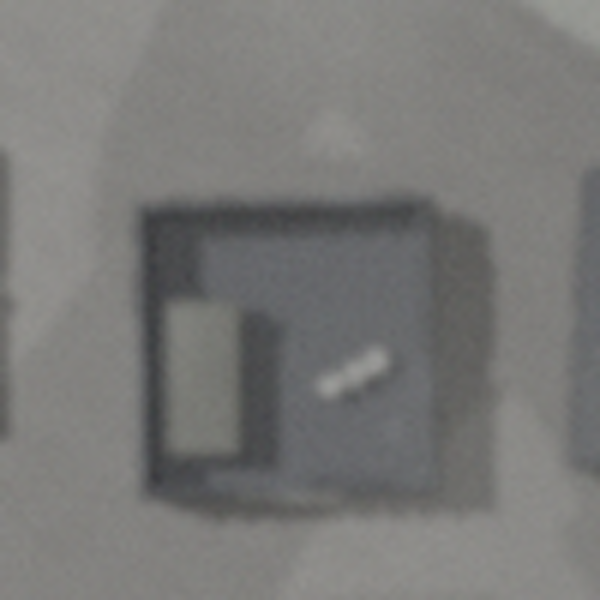

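View pics/b2.png

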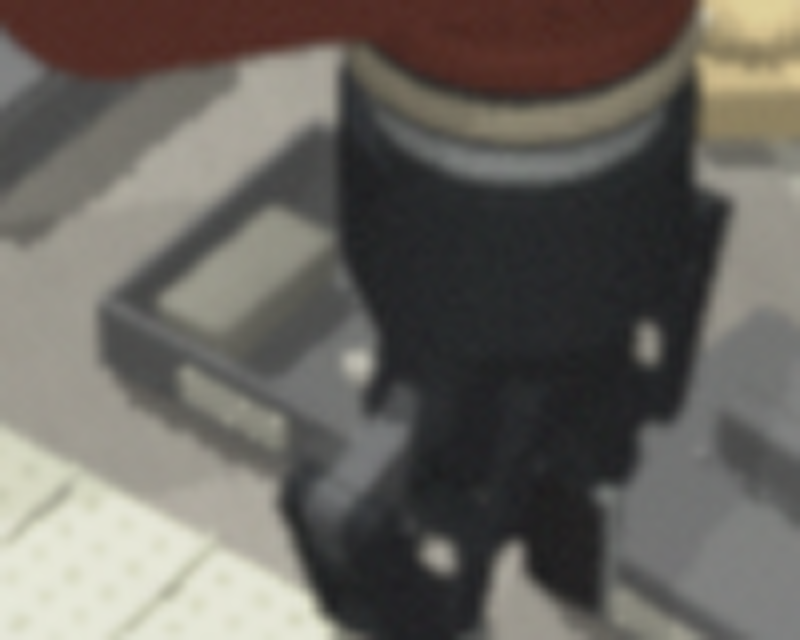

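Top zoom: bridge runs from (318,390) to (388,355), stone at (203,378). Computing its pose.

```bash
python3 - <<'E'
from h import *
p=eyes.get_image("top"); s=eyes.get_image("scene")
def rep(P,L):
    a,b=[back(P,c,.010)[:2] for c in L]; d=b-a; print(np.round((a+b)/2,4),"len",np.linalg.norm(d),"jaw yaw",np.degrees(np.arctan2(d[1],d[0]))+90)
u=lambda x,y,f,a,b:((x+.5)/f-.5+a,(y+.5)/f-.5+b)
rep(p,[u(318,390,6,230,190),u(388,355,6,230,190)])
rep(s,[u(292,461,4,230,130),u(336,470,4,230,130)])
W=[back(p,u(x,y,6,230,190),.026)[:2] for x,y in [(140,208),(432,202),(440,492),(148,498)]];print(np.mean(W,0))
E
```

```text
[0.586  0.1138] len 0.0265603645491238 jaw yaw 28.43537242980797
[0.5875 0.1115] len 0.025623286898049148 jaw yaw 23.94066237218479
[0.59205238 0.13443284]
```

```bash
python3 -m crank '[[-0.014,-0.005,-0.1,20,20,0,0.45],[0,0,-0.1,38,38,0,0.45],[0,0,-0.1,38,38,0,0.45],[0,0,-0.06,38,33,0,0.45],[0,0,0,0,0,0,0.45],[0,0,0,0,0,0,0.45]]' 30
python3 - <<'E'
from h import *
togo((.588,.1135,.08),24)
E
```

```text
t: 26.32
tool_pos: [0.5299, 0.0936, 0.2808]
tool_rot: [-1.685, -2.639, 0.01]
contact_force: [0.3, 0.5, -0.9]
opening: 0.0234
t 26.32 pos [0.5299 0.0936 0.2808] rot [-1.685 -2.639  0.01 ] F [ 0.3  0.5 -0.9] open 0.0234
 q [ 0.04 -0.04  1.92  0.    1.27 -0.4 ]
 tcp goal [0.588  0.1135 0.253 ] turn(tool) [-0.011 -0.006  0.015] shift now-axes mm [-6.5 61.3 27.1] shift goal-axes mm [-5.4 61.1 27.8]
```

```bash
python3 -m crank '[[-0.011,-0.006,0.015,-2,20,0,0.45],[0,0,0,-3,28,5,0.45],[0,0,0,0,12,10,0.45],[0,0,0,0,0,10,0.45],[0,0,0,0,0,0,0.45],[0,0,0,0,0,0,0.45]]' 30
python3 - <<'E'
from h import *
togo((.588,.1135,.04),24)
E
```

```text
t: 26.82
tool_pos: [0.5851, 0.1115, 0.2473]
tool_rot: [-1.712, -2.624, 0.013]
contact_force: [0.3, -0.9, -0.1]
opening: 0.0233
t 26.82 pos [0.5851 0.1115 0.2473] rot [-1.712 -2.624  0.013] F [ 0.3 -0.9 -0.1] open 0.0233
 q [ 0.06  0.13  1.8  -0.    1.22 -0.35]
 tcp goal [0.588  0.1135 0.213 ] turn(tool) [-0.012 -0.003 -0.004] shift now-axes mm [ 0.5  3.9 34.2] shift goal-axes mm [ 0.6  3.5 34.3]
```

```bash
python3 -m crank '[[-0.012,-0.003,0,0.5,3.5,10,0.45],[0,0,0,0,0,14,0.45],[0,0,0,0,0,6,0.45],[0,0,0,0,0,0,0.45]]' 30
python3 - <<'E'
from h import *
togo((.588,.1135,.006),24)
p=eyes.get_image("scene"); save(p,"b3",(260,180,340,260),8)
E
```

```text
t: 27.15
tool_pos: [0.585, 0.1108, 0.2153]
tool_rot: [-1.72, -2.627, 0.003]
contact_force: [-0.0, 1.7, 0.7]
opening: 0.0239
t 27.15 pos [0.585  0.1108 0.2153] rot [-1.72  -2.627  0.003] F [-0.   1.7  0.7] open 0.0239
 q [ 0.06  0.17  1.82 -0.    1.15 -0.35]
 tcp goal [0.588  0.1135 0.179 ] turn(tool) [-0.003 -0.    -0.008] shift now-axes mm [ 1.3  3.9 36.3] shift goal-axes mm [ 1.3  3.8 36.3]
```

View pics/b3.png

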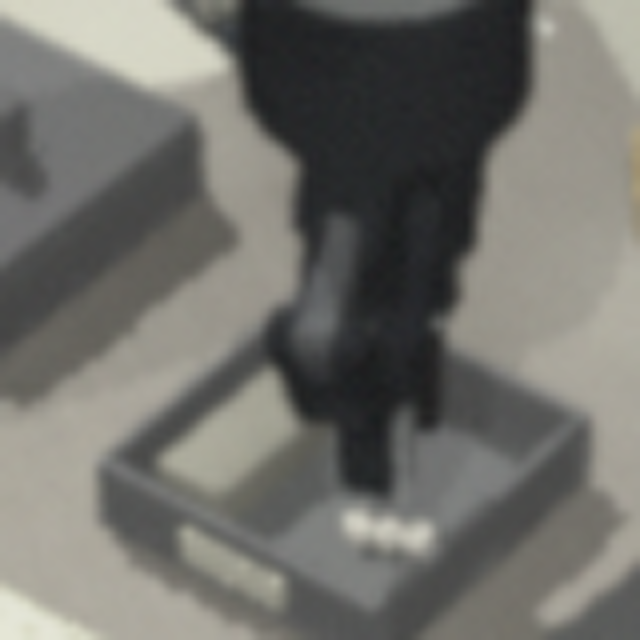

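```bash
python3 -m crank '[[0,0,-0.008,0.5,4,10,0.45],[0,0,0,0,0,14,0.45],[0,0,0,0,0,7,0.45],[0,0,0,0,0,0,0.45]]' 30
python3 - <<'E'
from h import *
togo((.588,.1125,.006),24)
E
```

```text
t: 27.53
tool_pos: [0.589, 0.1128, 0.1833]
tool_rot: [1.709, 2.636, -0.001]
contact_force: [-0.2, 0.1, 0.3]
opening: 0.0231
t 27.53 pos [0.589  0.1128 0.1833] rot [ 1.709e+00  2.636e+00 -1.000e-03] F [-0.2  0.1  0.3] open 0.0231
 q [ 0.07  0.23  1.82 -0.    1.1  -0.35]
 tcp goal [0.588  0.1125 0.179 ] turn(tool) [-0.     0.001  0.001] shift now-axes mm [ 0.1 -1.   4.3] shift goal-axes mm [ 0.1 -1.   4.3]
```

```bash
python3 -m crank '[[0,0,0,0,-1,4,0.45],[0,0,0,0,0,0.5,0.7],[0,0,0,0,0,0,1],[0,0,0,0,0,0,1],[0,0,0,0,0,0,1],[0,0,0,0,0,0,1]]' 30; python3 -m crank '[[0,0,0,0,0,-8,1],[0,0,0,0,0,-20,1],[0,0,0,0,0,-35,1],[0,0,0,0,0,-30,1],[0,0,0,0,0,-10,1],[0,0,0,0,0,0,1]]'
python3 - <<'E'
from h import *
p=eyes.get_image("scene"); save(p,"b4",(240,150,360,290),5)
togo((.473,.127,.08),3)
E
```

```text
t: 28.03
tool_pos: [0.5887, 0.1126, 0.1788]
tool_rot: [1.709, 2.635, 0.0]
contact_force: [0.4, 0.2, -0.2]
opening: 0.0065
t: 28.53
tool_pos: [0.5874, 0.1125, 0.2859]
tool_rot: [-1.708, -2.634, 0.004]
contact_force: [0.5, -0.1, -0.5]
opening: 0.0065
t 28.58 pos [0.5874 0.1125 0.2851] rot [-1.708 -2.634  0.004] F [0.4 0.4 0.2] open 0.0066
 q [ 0.06  0.09  1.78 -0.    1.28 -0.36]
 tcp goal [0.473 0.127 0.253] turn(tool) [-0.004 -0.     0.368] shift now-axes mm [ 59.9 -98.4  32.6] shift goal-axes mm [  20.4 -113.5   32.1]
```

View pics/b4.png

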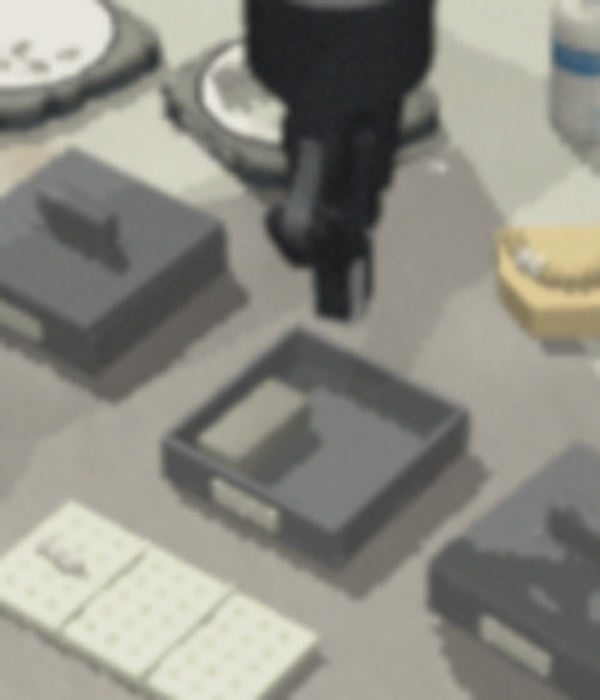

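Bridge 2 is held and the stone is still in place. Moving to lane 2.

```bash
python3 -m crank '[[-0.004,0,0.12,0,0,0,1],[0,0,0.12,0,0,0,1],[0,0,0.12,0,0,0,1],[0,0,0.015,5,-20,0,1],[0,0,0,6,-35,0,1],[0,0,0,6,-35,10,1],[0,0,0,3,-20,10,1],[0,0,0,0,0,0,1]]'
python3 - <<'E'
from h import *
togo((.473,.127,.05),3)
E
```

```text
t: 29.25
tool_pos: [0.4691, 0.1285, 0.2499]
tool_rot: [-2.185, -2.239, 0.023]
contact_force: [-0.2, -0.2, -0.5]
opening: 0.0069
t 29.25 pos [0.4691 0.1285 0.2499] rot [-2.185 -2.239  0.023] F [-0.2 -0.2 -0.5] open 0.0069
 q [ 0.11 -0.13  2.06  0.    1.23  0.09]
 tcp goal [0.473 0.127 0.223] turn(tool) [-0.019  0.    -0.028] shift now-axes mm [-1.5  4.4 26.8] shift goal-axes mm [-1.7  3.8 26.9]
```

```bash
python3 -m crank '[[-0.019,0,-0.028,-1.5,4,10,1],[0,0,0,0,0,15,1],[0,0,0,0,0,15,1],[0,0,0,0,0,7,1],[0,0,0,0,0,0,1]]'
python3 - <<'E'
from h import *
togo((.473,.127,.012),3)
E
```

```text
t: 29.67
tool_pos: [0.4706, 0.1266, 0.1947]
tool_rot: [-2.157, -2.279, 0.01]
contact_force: [-0.5, 0.5, -0.9]
opening: 0.0066
t 29.67 pos [0.4706 0.1266 0.1947] rot [-2.157 -2.279  0.01 ] F [-0.5  0.5 -0.9] open 0.0066
 q [ 0.11 -0.04  2.08 -0.    1.1   0.06]
 tcp goal [0.473 0.127 0.185] turn(tool) [-0.007  0.001  0.003] shift now-axes mm [0.2 2.5 9.7] shift goal-axes mm [0.2 2.4 9.7]
```

```bash
python3 -m crank '[[-0.007,0,0,0,2.5,5,1],[0,0,0,0,0,4,1],[0,0,0,0,0,1.5,1],[0,0,0,0,0,0,1]]'
```

```text
t: 30.0
tool_pos: [0.4749, 0.1267, 0.1844]
tool_rot: [2.16, 2.281, -0.003]
contact_force: [-0.2, 0.1, 0.2]
opening: 0.0069
```

```bash
python3 -m crank '[[0,0,0,0,0,1.5,1],[0,0,0,0,0,0,0.7],[0,0,0,0,0,0,0.2],[0,0,0,0,0,0,0.2],[0,0,0,0,0,-15,0.2],[0,0,0,0,0,-35,0.2],[0,0,0,0,0,-35,0.2],[0,0,0,0,0,-20,0.2]]'
python3 - <<'E'
from h import *
p=eyes.get_image("scene"); save(p,"b5",(220,210,340,310),6)
togo((.4524,-.0445,.1),3.4)
E
```

```text
t: 30.67
tool_pos: [0.4735, 0.1265, 0.2864]
tool_rot: [-2.156, -2.276, 0.015]
contact_force: [0.3, -0.4, 0.1]
opening: 0.0341
t 30.72 pos [0.4749 0.1267 0.2902] rot [-2.159 -2.279  0.008] F [3.6 1.  2.7] open 0.0342
 q [ 0.11 -0.17  2.02 -0.    1.29  0.06]
 tcp goal [ 0.4524 -0.0445  0.273 ] turn(tool) [-0.005  0.002 -0.005] shift now-axes mm [-169.7  -31.6   17.7] shift goal-axes mm [-169.5  -32.6   17.2]
```

View pics/b5.png

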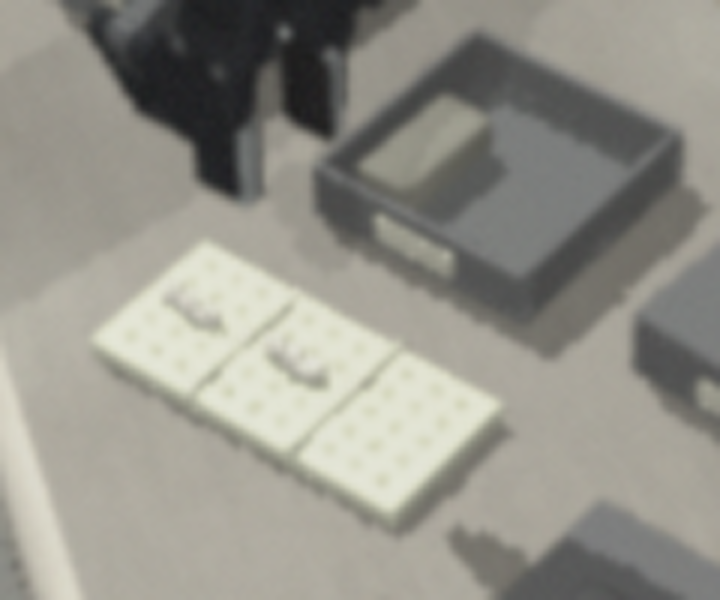

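Bridge 2 sits in the middle lane, at (300,362). Now lid 2 back.

```bash
python3 -m crank '[[-0.005,0,0,-20,-4,0,-0.3],[0,0,0,-36,-6.5,0,-0.3],[0,0,0,-36,-6.5,0,-0.3],[0,0,0,-36,-6.5,5,-0.3],[0,0,0,-30,-5.5,5,-0.3],[0,0,0,-6,-1,5,-0.3],[0,0,0,0,0,0,-0.3]]'
python3 - <<'E'
from h import *
togo((.4524,-.0445,.05),3.4)
E
```

```text
t: 31.3
tool_pos: [0.455, -0.0438, 0.2804]
tool_rot: [2.145, 2.277, 0.015]
contact_force: [-0.1, -0.6, -0.2]
opening: 0.055
t 31.30 pos [ 0.455  -0.0438  0.2804] rot [2.145 2.277 0.015] F [-0.1 -0.6 -0.2] open 0.0550
 q [-0.26 -0.26  2.11  0.    1.27 -0.32]
 tcp goal [ 0.4524 -0.0445  0.223 ] turn(tool) [0.017 0.003 0.   ] shift now-axes mm [-0.3 -3.6 57.3] shift goal-axes mm [-0.5 -2.7 57.4]
```

```bash
python3 -m crank '[[0.017,0.003,0,-0.5,-3,15,-0.3],[0,0,0,0,0,25,-0.3],[0,0,0,0,0,25,-0.3],[0,0,0,0,0,15,-0.3],[0,0,0,0,0,6,-0.3],[0,0,0,0,0,0,-0.3]]'
python3 - <<'E'
from h import *
togo((.4524,-.0445,.016),3.4)
E
```

```text
t: 31.8
tool_pos: [0.4518, -0.0395, 0.1879]
tool_rot: [-2.146, -2.289, 0.001]
contact_force: [0.0, 0.2, 0.3]
opening: 0.0556
t 31.80 pos [ 0.4518 -0.0395  0.1879] rot [-2.146e+00 -2.289e+00  1.000e-03] F [0.  0.2 0.3] open 0.0556
 q [-0.25 -0.11  2.17  0.    1.09 -0.32]
 tcp goal [ 0.4524 -0.0445  0.189 ] turn(tool) [-0.003 -0.003  0.005] shift now-axes mm [-5.   0.3 -1.1] shift goal-axes mm [-5.   0.3 -1.1]
```

```bash
python3 -m crank '[[0,0,0,-5,0,0,-0.3],[0,0,0,0,0,0,0.5],[0,0,0,0,0,0,1],[0,0,0,0,0,0,1],[0,0,0,0,0,0,1],[0,0,0,0,0,0,1]]' 60
python3 - <<'E'
from h import *
state()
E
python3 -m crank '[[0,0,0,0,0,-10,1],[0,0,0,0,0,-25,1],[0,0,0,0,0,-32,1],[0,0,0,0,0,-32,1],[0,0,0,0,0,-25,1],[0,0,0,0,0,0,1]]' 80
python3 - <<'E'
from h import *
togo((.5978,.138,.12),3.4)
E
```

```text
t: 32.3
tool_pos: [0.4537, -0.0433, 0.1905]
tool_rot: [-2.144, -2.295, -0.002]
contact_force: [-0.0, -0.1, -1.6]
opening: 0.0103
t 32.30 pos [ 0.4537 -0.0433  0.1905] rot [-2.144e+00 -2.295e+00 -2.000e-03] F [-0.  -0.1 -1.6] open 0.0103
t: 32.8
tool_pos: [0.4523, -0.0435, 0.3218]
tool_rot: [-2.143, -2.292, 0.001]
contact_force: [0.8, -0.5, 0.5]
opening: 0.0096
t 32.80 pos [ 0.4523 -0.0435  0.3218] rot [-2.143e+00 -2.292e+00  1.000e-03] F [ 0.8 -0.5  0.5] open 0.0096
 q [-0.26 -0.31  2.08  0.    1.37 -0.33]
 tcp goal [0.5978 0.138  0.293 ] turn(tool) [-0.003 -0.003  0.008] shift now-axes mm [171.2 157.5  28.8] shift goal-axes mm [172.5 156.1  28.8]
```

```bash
python3 -m crank '[[-0.003,-0.003,0.008,20,18,0,1],[0,0,0,33,30,0,1],[0,0,0,33,30,0,1],[0,0,0,33,30,0,1],[0,0,0,33,30,0,1],[0,0,0,14,13,5,1],[0,0,0,0,0,10,1],[0,0,0,0,0,0,1]]'
python3 - <<'E'
from h import *
togo((.5972,.139,.07),3.4)
E
```

```text
t: 33.47
tool_pos: [0.5915, 0.129, 0.3107]
tool_rot: [2.154, 2.273, 0.008]
contact_force: [-1.4, -0.6, -1.9]
opening: 0.0096
t 33.47 pos [0.5915 0.129  0.3107] rot [2.154 2.273 0.008] F [-1.4 -0.6 -1.9] open 0.0096
 q [ 0.09  0.08  1.75 -0.    1.31  0.04]
 tcp goal [0.5972 0.139  0.243 ] turn(tool) [ 0.01   0.004 -0.006] shift now-axes mm [ 9.9  5.5 67.7] shift goal-axes mm [ 9.6  6.3 67.7]
```

```bash
python3 -m crank '[[0.01,0.004,-0.006,10,6,15,1],[0,0,0,0,0,25,1],[0,0,0,0,0,20,1],[0,0,0,0,0,8,1],[0,0,0,0,0,0,1]]'
python3 - <<'E'
from h import *
togo((.5972,.139,.0395),3.4)
E
```

```text
t: 33.88
tool_pos: [0.5949, 0.1362, 0.2404]
tool_rot: [-2.156, -2.283, 0.004]
contact_force: [-0.9, -0.1, -0.6]
opening: 0.0095
t 33.88 pos [0.5949 0.1362 0.2404] rot [-2.156 -2.283  0.004] F [-0.9 -0.1 -0.6] open 0.0095
 q [ 0.1   0.17  1.77 -0.    1.2   0.05]
 tcp goal [0.5972 0.139  0.2125] turn(tool) [-0.002  0.001 -0.002] shift now-axes mm [ 2.7  2.5 27.9] shift goal-axes mm [ 2.7  2.4 27.9]
```

```bash
python3 -m crank '[[0,0,0,2.5,2.5,8,1],[0,0,0,0,0,8,1],[0,0,0,0,0,5,1],[0,0,0,0,0,0,1]]'
python3 - <<'E'
from h import *
togo((.5972,.139,.0395),3.4)
p=eyes.get_image("scene"); save(p,"b6",(260,160,360,280),5)
E
```

```text
t: 34.22
tool_pos: [0.5974, 0.1371, 0.2202]
tool_rot: [2.159, 2.281, -0.001]
contact_force: [-0.5, 0.0, -1.4]
opening: 0.0092
t 34.22 pos [0.5974 0.1371 0.2202] rot [ 2.159e+00  2.281e+00 -1.000e-03] F [-0.5  0.  -1.4] open 0.0092
 q [ 0.1   0.2   1.77 -0.    1.16  0.05]
 tcp goal [0.5972 0.139  0.2125] turn(tool) [ 0.     0.001 -0.005] shift now-axes mm [ 1.9 -0.1  7.7] shift goal-axes mm [ 1.9 -0.1  7.7]
```

View pics/b6.png

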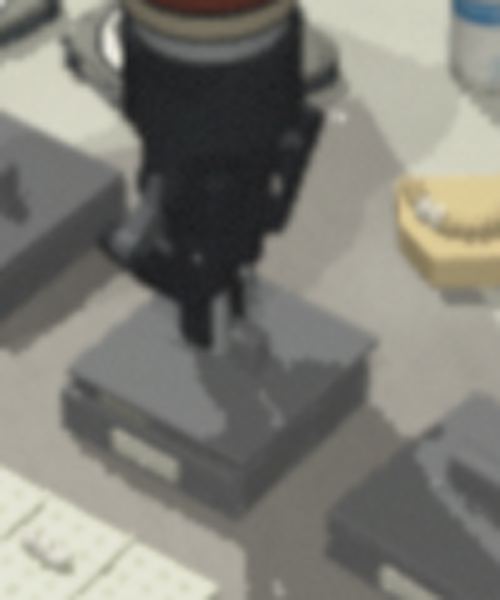

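```bash
python3 -m crank '[[0,0,0,1.9,-0.5,4,1],[0,0,0,0,0,3,1],[0,0,0,0,-0.5,2,1],[0,0,0,0,0,0,1]]'
python3 - <<'E'
from h import *
togo((.5972,.139,.0395),3.4)
p=eyes.get_image("scene"); save(p,"b7",(260,160,360,280),5)
E
```

```text
t: 34.6
tool_pos: [0.5974, 0.1394, 0.2133]
tool_rot: [2.157, 2.279, 0.005]
contact_force: [-0.5, 0.4, -1.2]
opening: 0.0094
t 34.60 pos [0.5974 0.1394 0.2133] rot [2.157 2.279 0.005] F [-0.5  0.4 -1.2] open 0.0094
 q [ 0.11  0.21  1.78 -0.    1.15  0.05]
 tcp goal [0.5972 0.139  0.2125] turn(tool) [ 0.005  0.001 -0.005] shift now-axes mm [-0.4 -0.2  0.8] shift goal-axes mm [-0.4 -0.2  0.8]
```

View pics/b7.png

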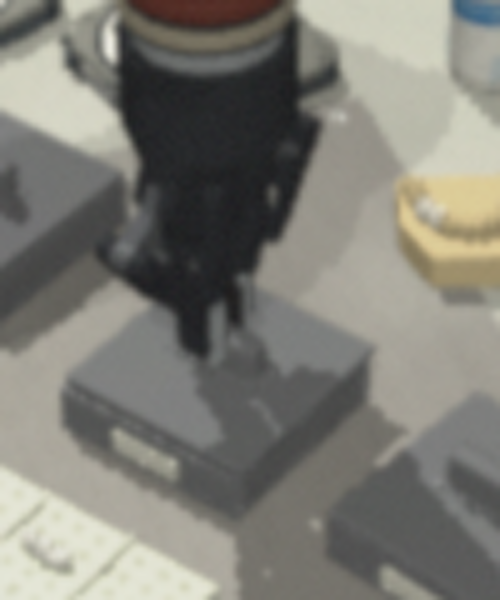

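```bash
python3 -m crank '[[0.005,0,0,0,-1.5,2,1],[0,0,0,0,0,1,1],[0,0,0,0,0,0,0.5],[0,0,0,0,0,0,-0.3],[0,0,0,0,0,0,-0.3],[0,0,0,0,0,-12,-0.3],[0,0,0,0,0,-35,-0.3],[0,0,0,0,0,-35,-0.3]]' 40
python3 - <<'E'
from h import *
p=eyes.get_image("scene"); save(p,"b8",(260,160,360,280),5)
togo((.606,-.010,.1),-1.3)
E
```

```text
t: 35.32
tool_pos: [0.5933, 0.1391, 0.2874]
tool_rot: [-2.153, -2.274, 0.021]
contact_force: [0.9, -0.4, 0.3]
opening: 0.0557
t 35.37 pos [0.5958 0.1394 0.2964] rot [-2.159 -2.28   0.005] F [3.4 1.7 5. ] open 0.0558
 q [ 0.11  0.11  1.74 -0.    1.3   0.05]
 tcp goal [ 0.606 -0.01   0.273] turn(tool) [-0.003  0.001  0.078] shift now-axes mm [-149.7    2.1   23.6] shift goal-axes mm [-149.2   13.6   23.4]
```

View pics/b8.png

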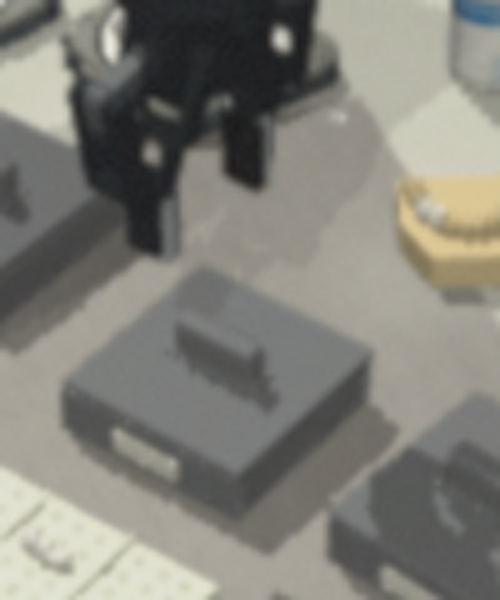

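Lid 2 is seated flush. Box 3 next.

```bash
python3 -m crank '[[0,0,0.078,-18,0,0,-0.3],[0,0,0,-34,3,5,-0.3],[0,0,0,-34,3,5,-0.3],[0,0,0,-34,3,5,-0.3],[0,0,0,-22,2,5,-0.3],[0,0,0,0,0,0,-0.3],[0,0,0,0,0,0,-0.3]]'
python3 - <<'E'
from h import *
togo((.6065,-.0095,.08),-1.3)
E
```

```text
t: 35.95
tool_pos: [0.6085, -0.007, 0.2921]
tool_rot: [2.235, 2.185, 0.023]
contact_force: [0.6, 0.6, -0.4]
opening: 0.0555
t 35.95 pos [ 0.6085 -0.007   0.2921] rot [2.235 2.185 0.023] F [ 0.6  0.6 -0.4] open 0.0555
 q [-0.13  0.1   1.75  0.    1.26 -0.11]
 tcp goal [ 0.6065 -0.0095  0.253 ] turn(tool) [ 0.022  0.001 -0.   ] shift now-axes mm [-2.6 -2.8 39. ] shift goal-axes mm [-2.6 -2.  39.1]
```

```bash
python3 -m crank '[[0.022,0.001,0,-2.5,-2.5,15,-0.3],[0,0,0,0,0,25,-0.3],[0,0,0,0,0,25,-0.3],[0,0,0,0,0,12,-0.3],[0,0,0,0,0,4,-0.3],[0,0,0,0,0,0,-0.3]]'
python3 - <<'E'
from h import *
togo((.6065,-.0095,.036),-1.3)
E
```

```text
t: 36.45
tool_pos: [0.6064, -0.0052, 0.2089]
tool_rot: [-2.24, -2.201, -0.001]
contact_force: [-1.0, 0.4, 0.1]
opening: 0.0554
t 36.45 pos [ 0.6064 -0.0052  0.2089] rot [-2.240e+00 -2.201e+00 -1.000e-03] F [-1.   0.4  0.1] open 0.0554
 q [-0.13  0.21  1.79  0.    1.14 -0.11]
 tcp goal [ 0.6065 -0.0095  0.209 ] turn(tool) [-0.    -0.001  0.005] shift now-axes mm [-4.3  0.2 -0.1] shift goal-axes mm [-4.3  0.2 -0.1]
```

```bash
python3 -m crank '[[0,0,0,-4,0,0,-0.3],[0,0,0,0,0,0,0.3],[0,0,0,0,0,0,1],[0,0,0,0,0,0,1],[0,0,0,0,0,0,1],[0,0,0,0,0,0,1]]' 60
python3 -m crank '[[0,0,0,0,0,-10,1],[0,0,0,0,0,-25,1],[0,0,0,0,0,-32,1],[0,0,0,0,0,-32,1],[0,0,0,0,0,-20,1],[0,0,0,0,0,0,1]]' 80
python3 - <<'E'
from h import *
togo((.45,-.045,.12),-1.3)
p=eyes.get_image("scene"); save(p,"c1",(270,150,430,310),4)
E
```

```text
t: 36.95
tool_pos: [0.6079, -0.0085, 0.2132]
tool_rot: [2.237, 2.202, 0.006]
contact_force: [-0.7, -0.4, -1.4]
opening: 0.0105
t: 37.45
tool_pos: [0.6061, -0.0087, 0.338]
tool_rot: [-2.239, -2.203, -0.002]
contact_force: [0.7, -0.4, -1.4]
opening: 0.0093
t 37.45 pos [ 0.6061 -0.0087  0.338 ] rot [-2.239e+00 -2.203e+00 -2.000e-03] F [ 0.7 -0.4 -1.4] open 0.0093
 q [-0.14  0.06  1.72  0.    1.36 -0.12]
 tcp goal [ 0.45  -0.045  0.293] turn(tool) [ 0.    -0.001  0.006] shift now-axes mm [ -38.9 -155.5   44.9] shift goal-axes mm [ -39.8 -155.2   45. ]
```

View pics/c1.png

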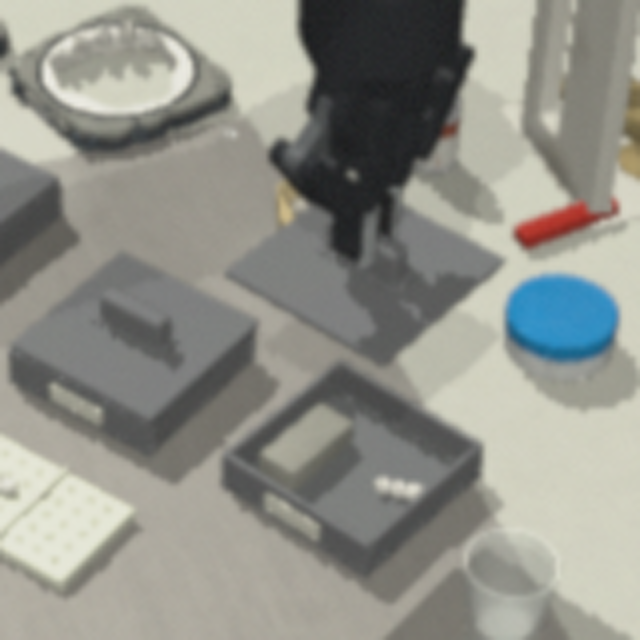

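Box 3 has a stone at (308,443) and a bridge at (398,488). Setting lid 3 down.

```bash
python3 -m crank '[[0,0,0.006,-4,-18,0,1],[0,0,0,-9,-34,0,1],[0,0,0,-9,-34,5,1],[0,0,0,-9,-34,10,1],[0,0,0,-6,-25,15,1],[0,0,0,0,0,15,1],[0,0,0,0,0,0,1]]'
python3 - <<'E'
from h import *
togo((.45,-.045,.05),-1.3)
E
```

```text
t: 38.08
tool_pos: [0.451, -0.0425, 0.2797]
tool_rot: [-2.237, -2.189, 0.009]
contact_force: [-0.8, -0.3, -1.5]
opening: 0.0092
t 38.08 pos [ 0.451  -0.0425  0.2797] rot [-2.237 -2.189  0.009] F [-0.8 -0.3 -1.5] open 0.0092
 q [-0.26 -0.26  2.12  0.    1.3  -0.24]
 tcp goal [ 0.45  -0.045  0.223] turn(tool) [-0.012 -0.004  0.001] shift now-axes mm [-2.8 -0.3 56.7] shift goal-axes mm [-2.5 -1.  56.7]
```

```bash
python3 -m crank '[[-0.012,-0.004,0,-2.5,0,20,1],[0,0,0,0,0,28,1],[0,0,0,0,0,20,1],[0,0,0,0,0,10,1],[0,0,0,0,0,0,1]]'
python3 - <<'E'
from h import *
togo((.45,-.045,.0182),-1.3)
E
```

```text
t: 38.5
tool_pos: [0.4499, -0.0446, 0.1966]
tool_rot: [-2.243, -2.195, 0.003]
contact_force: [-0.1, 0.1, -1.8]
opening: 0.0097
t 38.50 pos [ 0.4499 -0.0446  0.1966] rot [-2.243 -2.195  0.003] F [-0.1  0.1 -1.8] open 0.0097
 q [-0.26 -0.13  2.17  0.    1.11 -0.24]
 tcp goal [ 0.45   -0.045   0.1912] turn(tool) [-0.004 -0.001  0.001] shift now-axes mm [-0.4  0.2  5.4] shift goal-axes mm [-0.4  0.1  5.4]
```

```bash
python3 -m crank '[[0,0,0,0,0,5,1],[0,0,0,0,0,3,1],[0,0,0,0,0,0,1]]'; python3 -m crank '[[0,0,0,0,0,0,0],[0,0,0,0,0,0,0],[0,0,0,0,0,0,0],[0,0,0,0,0,-15,0],[0,0,0,0,0,-35,0],[0,0,0,0,0,-35,0],[0,0,0,0,0,-20,0]]' 40
python3 - <<'E'
from h import *
p=eyes.get_image("top"); save(p,"c2t",(300,190,400,290),6)
s=eyes.get_image("scene"); save(s,"c2",(320,230,420,310),8)
togo((.6,-.02,.12),-1.3)
E
```

```text
t: 38.75
tool_pos: [0.4517, -0.0447, 0.1914]
tool_rot: [-2.24, -2.195, 0.006]
contact_force: [0.9, 0.4, -1.7]
opening: 0.0093
t: 39.33
tool_pos: [0.4521, -0.0445, 0.2983]
tool_rot: [-2.237, -2.192, 0.009]
contact_force: [0.9, -0.1, 1.0]
opening: 0.0427
t 39.43 pos [ 0.4531 -0.0448  0.3   ] rot [-2.241 -2.196  0.004] F [-0.1  0.4  0.5] open 0.0427
 q [-0.26 -0.28  2.1  -0.    1.33 -0.24]
 tcp goal [ 0.6   -0.02   0.293] turn(tool) [-0.005 -0.001  0.002] shift now-axes mm [ 27.7 146.4   6.3] shift goal-axes mm [ 28.1 146.3   7. ]
```

View pics/c2t.png

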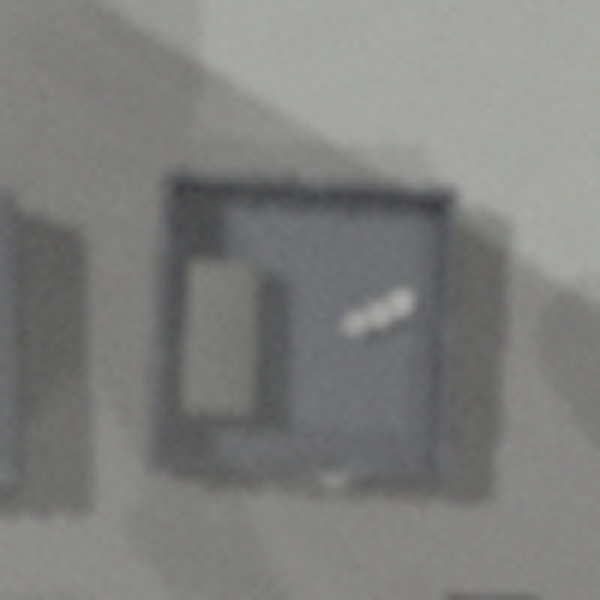

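View pics/c2.png

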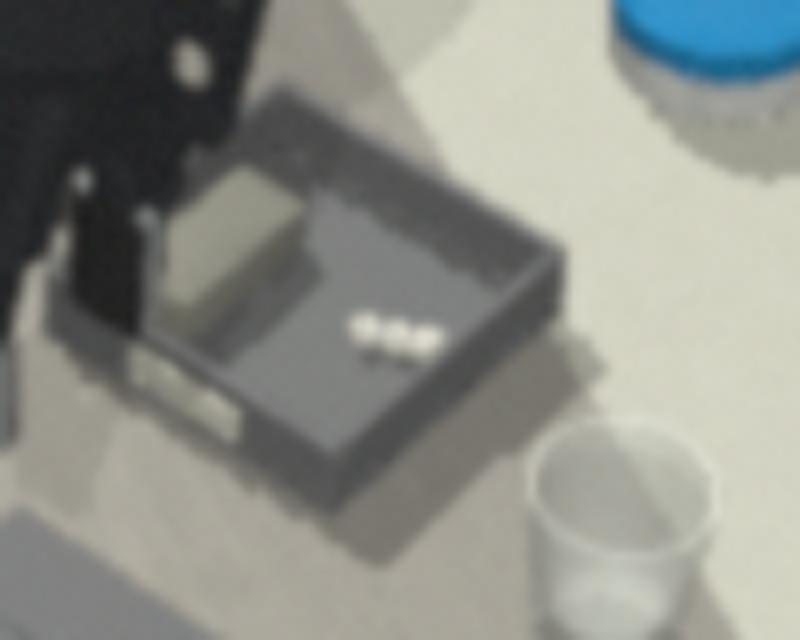

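Bridge ends are at top zoom (342,327)–(412,297) and scene zoom (350,327)–(445,342).

```bash
python3 - <<'E'
from h import *
p=eyes.get_image("top"); s=eyes.get_image("scene")
def rep(P,L):
    a,b=[back(P,c,.010)[:2] for c in L]; d=b-a; print(np.round((a+b)/2,4),"len",np.linalg.norm(d),"jaw yaw",np.degrees(np.arctan2(d[1],d[0]))+90)
u=lambda x,y,f,a,b:((x+.5)/f-.5+a,(y+.5)/f-.5+b)
rep(p,[u(342,327,6,300,190),u(412,297,6,300,190)])
rep(s,[u(350,327,8,320,230),u(445,342,8,320,230)])
E
```

```text
[ 0.6114 -0.0367] len 0.026090045097095983 jaw yaw 24.959750399807334
[ 0.6129 -0.0388] len 0.025540953780795243 jaw yaw 27.859907789276917
```

```bash
python3 -m crank '[[0,0,-0.1,6,18,0,0.55],[0,0,-0.1,0,33,0,0.55],[0,0,-0.1,-3,33,0,0.55],[0,0,-0.1,-5,33,0,0.55],[0,0,0,-2,14,0,0.55],[0,0,0,0,0,0,0.55],[0,0,0,0,0,0,0.55]]' 30
python3 - <<'E'
from h import *
togo((.613,-.036,.06),22)
E
```

```text
t: 40.12
tool_pos: [0.5826, -0.023, 0.2764]
tool_rot: [-1.719, -2.589, 0.022]
contact_force: [-0.8, -0.8, -0.1]
opening: 0.0194
t 40.12 pos [ 0.5826 -0.023   0.2764] rot [-1.719 -2.589  0.022] F [-0.8 -0.8 -0.1] open 0.0194
 q [-0.17  0.08  1.81  0.    1.29 -0.57]
 tcp goal [ 0.613 -0.036  0.233] turn(tool) [-0.03  -0.02   0.015] shift now-axes mm [-24.7  24.3  42.2] shift goal-axes mm [-23.5  23.3  43.4]
```

```bash
python3 -m crank '[[-0.03,-0.02,0.015,-12,12,0,0.55],[0,0,0,-11,11,10,0.55],[0,0,0,0,0,15,0.55],[0,0,0,0,0,10,0.55],[0,0,0,0,0,0,0.55],[0,0,0,0,0,0,0.55]]' 30
python3 - <<'E'
from h import *
togo((.613,-.036,.03),22)
E
```

```text
t: 40.62
tool_pos: [0.6061, -0.036, 0.2319]
tool_rot: [-1.754, -2.592, 0.01]
contact_force: [-0.2, -0.5, 0.5]
opening: 0.0194
t 40.62 pos [ 0.6061 -0.036   0.2319] rot [-1.754 -2.592  0.01 ] F [-0.2 -0.5  0.5] open 0.0194
 q [-0.18  0.18  1.78 -0.    1.2  -0.56]
 tcp goal [ 0.613 -0.036  0.203] turn(tool) [-0.012 -0.006 -0.003] shift now-axes mm [-2.7  6.8 28.8] shift goal-axes mm [-2.6  6.5 28.9]
```

```bash
python3 -m crank '[[-0.012,-0.006,-0.003,-2.5,7,5,0.55],[0,0,0,0,0,10,0.55],[0,0,0,0,0,8,0.55],[0,0,0,0,0,0,0.55]]' 30
python3 - <<'E'
from h import *
togo((.613,-.036,.006),22)
p=eyes.get_image("scene"); save(p,"c3",(320,210,420,310),7)
E
```

```text
t: 40.95
tool_pos: [0.613, -0.0356, 0.2081]
tool_rot: [1.756, 2.602, 0.002]
contact_force: [-1.1, -0.1, 0.0]
opening: 0.0194
t 40.95 pos [ 0.613  -0.0356  0.2081] rot [1.756e+00 2.602e+00 2.000e-03] F [-1.1 -0.1  0. ] open 0.0194
 q [-0.18  0.22  1.78  0.    1.14 -0.56]
 tcp goal [ 0.613 -0.036  0.179] turn(tool) [ 0.002  0.001 -0.   ] shift now-axes mm [-0.4 -0.2 29.1] shift goal-axes mm [-0.4 -0.1 29.1]
```

View pics/c3.png

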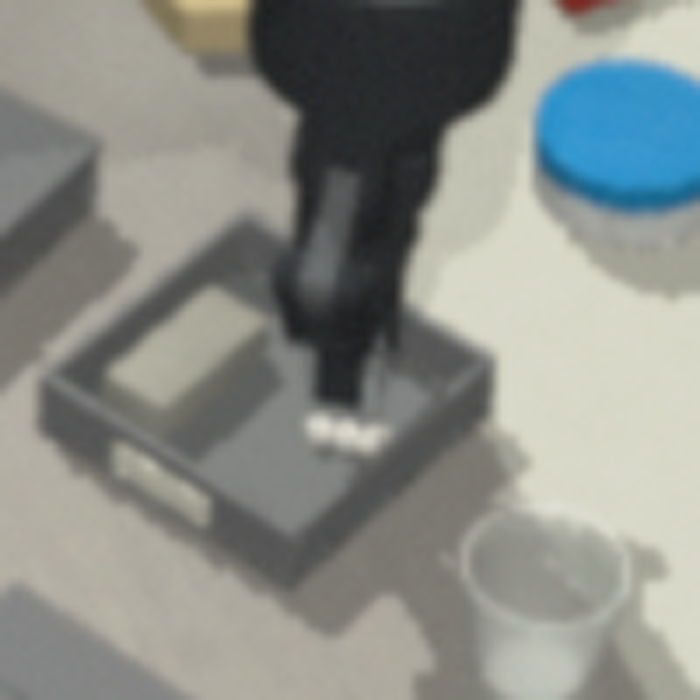

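The fingers are aligned over the bridge at (345,432) and clear of the walls. Descending and gripping.

```bash
python3 -m crank '[[0,0,0,0,0,9,0.55],[0,0,0,0,0,10,0.55],[0,0,0,0,0,5,0.55],[0,0,0,0,0,0,0.55]]' 30
python3 - <<'E'
from h import *
togo((.613,-.036,.006),22)
E
```

```text
t: 41.33
tool_pos: [0.6137, -0.0355, 0.1833]
tool_rot: [1.754, 2.601, 0.004]
contact_force: [-0.8, 1.0, -0.4]
opening: 0.0189
t 41.33 pos [ 0.6137 -0.0355  0.1833] rot [1.754 2.601 0.004] F [-0.8  1.  -0.4] open 0.0189
 q [-0.18  0.26  1.78  0.    1.1  -0.56]
 tcp goal [ 0.613 -0.036  0.179] turn(tool) [0.004 0.002 0.   ] shift now-axes mm [-0.2 -0.9  4.2] shift goal-axes mm [-0.2 -0.8  4.3]
```

```bash
python3 -m crank '[[0,0,0,0,-1,4,0.55],[0,0,0,0,0,0.5,0.8],[0,0,0,0,0,0,1],[0,0,0,0,0,0,1],[0,0,0,0,0,0,1],[0,0,0,0,0,0,1]]' 30; python3 -m crank '[[0,0,0,0,0,-8,1],[0,0,0,0,0,-20,1],[0,0,0,0,0,-35,1],[0,0,0,0,0,-30,1],[0,0,0,0,0,-10,1],[0,0,0,0,0,0,1]]'
python3 - <<'E'
from h import *
p=eyes.get_image("scene"); save(p,"c4",(320,170,420,310),5)
togo((.476,.081,.08),3)
E
```

```text
t: 41.83
tool_pos: [0.613, -0.0361, 0.1785]
tool_rot: [1.754, 2.601, 0.004]
contact_force: [-0.1, 0.4, 0.1]
opening: 0.0067
t: 42.33
tool_pos: [0.6115, -0.0358, 0.2857]
tool_rot: [1.756, 2.604, 0.002]
contact_force: [-0.2, -0.2, -0.9]
opening: 0.0064
t 42.38 pos [ 0.6115 -0.0358  0.285 ] rot [1.756e+00 2.604e+00 1.000e-03] F [ 0.2 -0.5  0.1] open 0.0068
 q [-0.18  0.12  1.74  0.    1.27 -0.56]
 tcp goal [0.476 0.081 0.253] turn(tool) [ 0.001 -0.     0.332] shift now-axes mm [159.1 -81.9  31.9] shift goal-axes mm [ 123.8 -129.2   32. ]
```

View pics/c4.png

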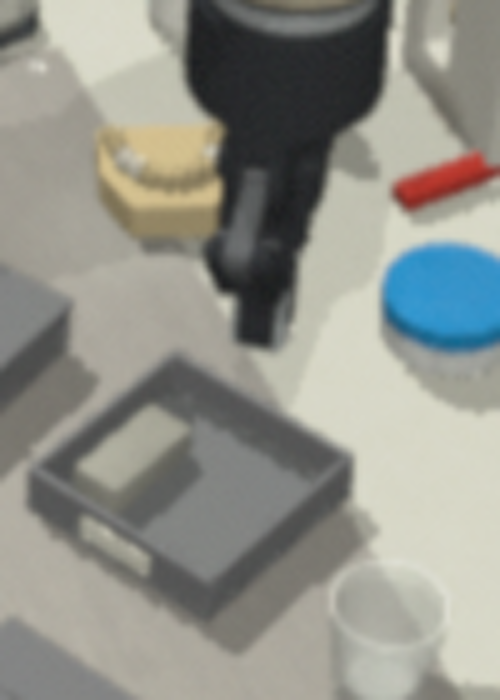

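Bridge 3 is held. Moving it to lane 3.

```bash
python3 -m crank '[[0,0,0.11,0,0,0,1],[0,0,0.11,0,0,0,1],[0,0,0.11,0,0,0,1],[0,0,0.02,20,-21,0,1],[0,0,0,30,-32,0,1],[0,0,0,30,-32,0,1],[0,0,0,27,-29,5,1],[0,0,0,8,-8,5,1]]'
python3 - <<'E'
from h import *
togo((.476,.081,.05),3)
E
```

```text
t: 43.05
tool_pos: [0.482, 0.0768, 0.2608]
tool_rot: [-2.203, -2.222, 0.016]
contact_force: [0.0, -0.3, -0.6]
opening: 0.0068
t 43.05 pos [0.482  0.0768 0.2608] rot [-2.203 -2.222  0.016] F [ 0.  -0.3 -0.6] open 0.0068
 q [ 0.   -0.14  2.05  0.    1.25 -0.  ]
 tcp goal [0.476 0.081 0.223] turn(tool) [-0.016 -0.002 -0.044] shift now-axes mm [ 4.2 -5.4 37.9] shift goal-axes mm [ 4.6 -5.8 37.8]
```

```bash
python3 -m crank '[[-0.016,0,-0.044,4.5,-4,10,1],[0,0,0,0,0,18,1],[0,0,0,0,0,18,1],[0,0,0,0,0,8,1],[0,0,0,0,0,0,1],[0,0,0,0,0,0,1]]'
python3 - <<'E'
from h import *
togo((.476,.081,.012),3)
E
```

```text
t: 43.55
tool_pos: [0.4706, 0.0838, 0.1946]
tool_rot: [-2.145, -2.279, 0.014]
contact_force: [0.1, 0.7, 0.4]
opening: 0.0067
t 43.55 pos [0.4706 0.0838 0.1946] rot [-2.145 -2.279  0.014] F [0.1 0.7 0.4] open 0.0067
 q [ 0.02 -0.06  2.1   0.    1.11 -0.04]
 tcp goal [0.476 0.081 0.185] turn(tool) [-0.014 -0.002  0.008] shift now-axes mm [-3.2  5.4  9.5] shift goal-axes mm [-3.1  5.3  9.6]
```

```bash
python3 -m crank '[[-0.014,-0.002,0.008,-3,4,4,1],[0,0,0,0,0,4,1],[0,0,0,0,0,2,1],[0,0,0,0,0,0,1]]'
python3 - <<'E'
from h import *
togo((.476,.081,.012),3)
E
```

```text
t: 43.88
tool_pos: [0.4768, 0.0801, 0.1852]
tool_rot: [2.163, 2.274, 0.004]
contact_force: [-0.6, -0.1, -0.2]
opening: 0.0069
t 43.88 pos [0.4768 0.0801 0.1852] rot [2.163 2.274 0.004] F [-0.6 -0.1 -0.2] open 0.0069
 q [ 0.01 -0.03  2.1  -0.    1.07 -0.04]
 tcp goal [0.476 0.081 0.185] turn(tool) [ 0.004  0.    -0.002] shift now-axes mm [ 1.  -0.8  0.2] shift goal-axes mm [ 1.  -0.8  0.2]
```

```bash
python3 -m crank '[[0,0,0,1,0,2,1],[0,0,0,0,0,0,0.7],[0,0,0,0,0,0,0.2],[0,0,0,0,0,0,0.2],[0,0,0,0,0,-15,0.2],[0,0,0,0,0,-35,0.2],[0,0,0,0,0,-35,0.2],[0,0,0,0,0,-20,0.2]]'
python3 - <<'E'
from h import *
p=eyes.get_image("scene"); save(p,"c5",(220,210,340,310),6)
togo((.4517,-.0447,.1),-1.3)
E
```

```text
t: 44.55
tool_pos: [0.4743, 0.0811, 0.2866]
tool_rot: [-2.162, -2.272, 0.008]
contact_force: [0.5, 0.7, 0.2]
opening: 0.0341
t 44.60 pos [0.4757 0.0811 0.2905] rot [-2.165e+00 -2.275e+00  1.000e-03] F [2.  1.2 1.7] open 0.0342
 q [ 0.01 -0.2   2.05  0.    1.29 -0.04]
 tcp goal [ 0.4517 -0.0447  0.273 ] turn(tool) [-0.001 -0.     0.073] shift now-axes mm [-124.5  -30.2   17.5] shift goal-axes mm [-126.3  -21.1   17.5]
```

View pics/c5.png

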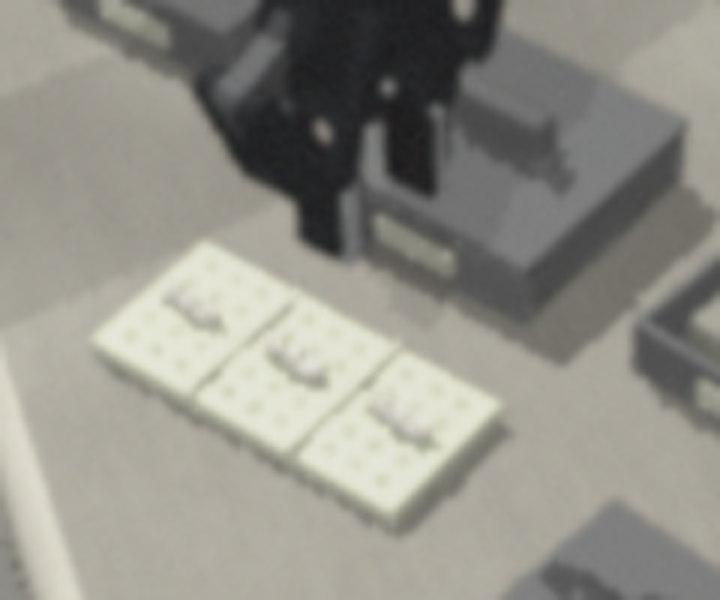

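All three bridges are in their lanes. Now lid 3 back.

```bash
python3 -m crank '[[0,0,0.073,-16,-3,0,-0.3],[0,0,0,-32,-5.5,0,-0.3],[0,0,0,-32,-5.5,5,-0.3],[0,0,0,-30,-5,5,-0.3],[0,0,0,-10,-2,5,-0.3],[0,0,0,0,0,0,-0.3],[0,0,0,0,0,0,-0.3]]'
python3 - <<'E'
from h import *
togo((.4517,-.0447,.05),-1.3)
E
```

```text
t: 45.18
tool_pos: [0.4534, -0.0419, 0.2808]
tool_rot: [2.24, 2.189, 0.014]
contact_force: [-0.4, 0.3, -0.1]
opening: 0.0554
t 45.18 pos [ 0.4534 -0.0419  0.2808] rot [2.24  2.189 0.014] F [-0.4  0.3 -0.1] open 0.0554
 q [-0.26 -0.26  2.12  0.    1.27 -0.23]
 tcp goal [ 0.4517 -0.0447  0.223 ] turn(tool) [ 0.013  0.    -0.   ] shift now-axes mm [-2.8 -2.4 57.8] shift goal-axes mm [-2.8 -1.6 57.8]
```

```bash
python3 -m crank '[[0.013,0,0,-3,-2,15,-0.3],[0,0,0,0,0,25,-0.3],[0,0,0,0,0,25,-0.3],[0,0,0,0,0,15,-0.3],[0,0,0,0,0,5,-0.3],[0,0,0,0,0,0,-0.3]]'
python3 - <<'E'
from h import *
togo((.4517,-.0447,.0172),-1.3)
E
```

```text
t: 45.68
tool_pos: [0.452, -0.0409, 0.1908]
tool_rot: [-2.239, -2.203, 0.0]
contact_force: [-0.2, 0.5, 0.5]
opening: 0.0556
t 45.68 pos [ 0.452  -0.0409  0.1908] rot [-2.239 -2.203  0.   ] F [-0.2  0.5  0.5] open 0.0556
 q [-0.25 -0.12  2.17  0.    1.1  -0.24]
 tcp goal [ 0.4517 -0.0447  0.1902] turn(tool) [-0.001 -0.     0.007] shift now-axes mm [-3.8 -0.2  0.6] shift goal-axes mm [-3.8 -0.2  0.6]
```

```bash
python3 -m crank '[[0,0,0.005,-3.8,0,0,-0.3],[0,0,0,0,0,0,0.5],[0,0,0,0,0,0,1],[0,0,0,0,0,0,1],[0,0,0,0,0,0,1],[0,0,0,0,0,0,1]]' 60
python3 -m crank '[[0,0,0,0,0,-10,1],[0,0,0,0,0,-25,1],[0,0,0,0,0,-32,1],[0,0,0,0,0,-32,1],[0,0,0,0,0,-25,1],[0,0,0,0,0,0,1]]' 80
python3 - <<'E'
from h import *
togo((.6075,-.0073,.12),-1.3)
E
```

```text
t: 46.18
tool_pos: [0.4535, -0.0441, 0.1937]
tool_rot: [2.24, 2.198, 0.003]
contact_force: [-0.9, -0.0, -1.5]
opening: 0.0102
t: 46.68
tool_pos: [0.4515, -0.0439, 0.3246]
tool_rot: [-2.243, -2.2, -0.0]
contact_force: [0.4, -0.8, -0.1]
opening: 0.0092
t 46.68 pos [ 0.4515 -0.0439  0.3246] rot [-2.243 -2.2   -0.   ] F [ 0.4 -0.8 -0.1] open 0.0092
 q [-0.26 -0.31  2.08  0.    1.37 -0.24]
 tcp goal [ 0.6075 -0.0073  0.293 ] turn(tool) [-0.    -0.     0.003] shift now-axes mm [ 39.6 155.2  31.6] shift goal-axes mm [ 40.1 155.1  31.6]
```

```bash
python3 -m crank '[[0,0,0.003,5,18,0,1],[0,0,0,9,33,0,1],[0,0,0,9,33,0,1],[0,0,0,9,33,0,1],[0,0,0,7,28,5,1],[0,0,0,1,5,10,1],[0,0,0,0,0,10,1],[0,0,0,0,0,0,1]]'
python3 - <<'E'
from h import *
togo((.6073,-.0079,.07),-1.3)
E
```

```text
t: 47.35
tool_pos: [0.6075, -0.0058, 0.3021]
tool_rot: [2.244, 2.19, 0.005]
contact_force: [-1.1, -0.1, -1.1]
opening: 0.0095
t 47.35 pos [ 0.6075 -0.0058  0.3021] rot [2.244 2.19  0.005] F [-1.1 -0.1 -1.1] open 0.0095
 q [-0.13  0.09  1.75 -0.    1.29 -0.11]
 tcp goal [ 0.6073 -0.0079  0.243 ] turn(tool) [ 0.007  0.002 -0.002] shift now-axes mm [-2.  -0.5 59.1] shift goal-axes mm [-2.1 -0.1 59.1]
```

```bash
python3 -m crank '[[0.007,0.002,0,-2,0,15,1],[0,0,0,0,0,25,1],[0,0,0,0,0,18,1],[0,0,0,0,0,5,1],[0,0,0,0,0,0,1]]'
python3 - <<'E'
from h import *
togo((.6073,-.0079,.0425),-1.3)
E
```

```text
t: 47.77
tool_pos: [0.6016, -0.0095, 0.2331]
tool_rot: [-2.247, -2.188, 0.007]
contact_force: [0.1, -0.2, 0.1]
opening: 0.009
t 47.77 pos [ 0.6016 -0.0095  0.2331] rot [-2.247 -2.188  0.007] F [ 0.1 -0.2  0.1] open 0.0090
 q [-0.14  0.16  1.8  -0.    1.19 -0.11]
 tcp goal [ 0.6073 -0.0079  0.2155] turn(tool) [-0.007 -0.    -0.004] shift now-axes mm [ 1.8  5.8 17.6] shift goal-axes mm [ 1.8  5.6 17.6]
```

```bash
python3 -m crank '[[-0.007,0,-0.004,1.8,5.5,4,1],[0,0,0,0,0,4,1],[0,0,0,0,0,0,1]]'
python3 - <<'E'
from h import *
togo((.6073,-.0079,.0425),-1.3)
p=eyes.get_image("scene"); save(p,"c6",(320,190,420,310),5)
E
```

```text
t: 48.02
tool_pos: [0.6063, -0.0084, 0.2251]
tool_rot: [2.247, 2.195, 0.001]
contact_force: [-0.7, -0.5, -0.6]
opening: 0.0094
t 48.02 pos [ 0.6063 -0.0084  0.2251] rot [2.247e+00 2.195e+00 1.000e-03] F [-0.7 -0.5 -0.6] open 0.0094
 q [-0.14  0.18  1.79  0.    1.17 -0.11]
 tcp goal [ 0.6073 -0.0079  0.2155] turn(tool) [ 0.001 -0.    -0.   ] shift now-axes mm [0.5 0.9 9.6] shift goal-axes mm [0.5 0.9 9.6]
```

View pics/c6.png

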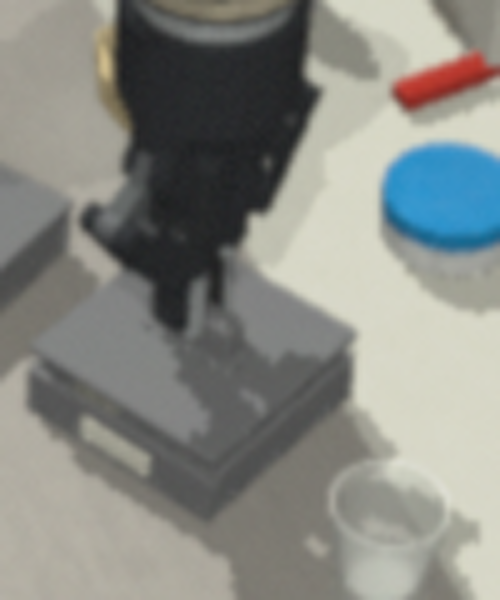

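```bash
python3 -m crank '[[0,0,0,0.5,0,5,1],[0,0,0,0,0,4,1],[0,0,0,0,-0.5,2,1],[0,0,0,0,0,0,1]]'
python3 - <<'E'
from h import *
togo((.6073,-.0079,.0425),-1.3)
p=eyes.get_image("scene"); save(p,"c7",(320,190,420,310),5)
E
```

```text
t: 48.4
tool_pos: [0.6075, -0.0079, 0.2167]
tool_rot: [2.243, 2.192, 0.007]
contact_force: [-0.7, -0.2, -0.6]
opening: 0.0094
t 48.40 pos [ 0.6075 -0.0079  0.2167] rot [2.243 2.192 0.007] F [-0.7 -0.2 -0.6] open 0.0094
 q [-0.14  0.2   1.79  0.    1.15 -0.11]
 tcp goal [ 0.6073 -0.0079  0.2155] turn(tool) [ 0.007  0.001 -0.   ] shift now-axes mm [-0.  -0.2  1.2] shift goal-axes mm [-0.  -0.2  1.2]
```

View pics/c7.png

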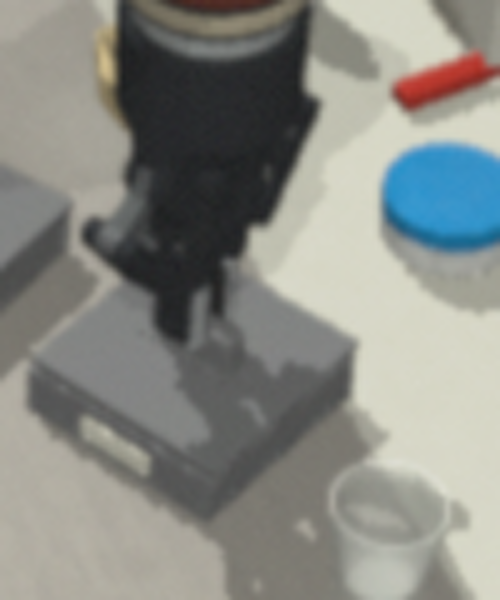

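```bash
python3 -m crank '[[0.005,0,0,0,-1.5,3,1],[0,0,0,0,0,2,1],[0,0,0,0,0,0,0.5],[0,0,0,0,0,0,-0.3],[0,0,0,0,0,0,-0.3],[0,0,0,0,0,-12,-0.3],[0,0,0,0,0,-35,-0.3],[0,0,0,0,0,-35,-0.3]]' 40
python3 -m crank '[[0,0,0,0,0,-30,-0.3],[0,0,0,0,0,-10,-0.3]]'
python3 - <<'E'
from h import *
p=eyes.get_image("scene"); save(p,"c8",(210,170,470,360),3)
for q in ["brush_mid","brush_tip","glass_mouth","mat_top"]:
    print(q,[(np.round(d["centre"],4).tolist(),round(d["confidence"],2)) for d in spotter.mark_of(q,p)][:2])
t=eyes.get_image("top"); save(t,"c8t",(380,220,540,370),5)
for q in ["brush_mid","brush_tip","glass_mouth","mat_top"]:
    print(q,[(np.round(d["centre"],4).tolist(),round(d["confidence"],2)) for d in spotter.mark_of(q,t)][:2])
togo((.436,-.235,.1),0)
E
```

```text
t: 49.12
tool_pos: [0.6039, -0.0075, 0.2914]
tool_rot: [-2.239, -2.189, 0.014]
contact_force: [1.4, -0.9, 0.6]
opening: 0.0556
t: 49.28
tool_pos: [0.6052, -0.0076, 0.3392]
tool_rot: [-2.243, -2.193, 0.007]
contact_force: [0.5, -1.0, 1.5]
opening: 0.0555
brush_mid [([0.4345, -0.2272, 0.0096], 0.61)]
brush_tip [([0.431, -0.1544, 0.0055], 0.84)]
glass_mouth [([0.5654, -0.1333, 0.0651], 0.77), ([0.4315, -0.1518, 0.0078], 0.38)]
mat_top [([0.429, -0.2322, 0.0044], 0.76), ([0.4324, -0.1523, 0.0071], 0.66)]
brush_mid [([0.4351, -0.2295, 0.0105], 0.76)]
brush_tip [([0.4313, -0.1584, 0.0095], 0.58), ([0.6191, 0.3062, 0.0213], 0.23)]
glass_mouth []
mat_top [([0.4267, -0.2386, 0.0034], 0.63)]
t 49.78 pos [ 0.6037 -0.0075  0.3312] rot [-2.237 -2.187  0.017] F [ 0.1 -0.6  0. ] open 0.0554
 q [-0.14  0.06  1.73 -0.    1.37 -0.11]
 tcp goal [ 0.436 -0.235  0.273] turn(tool) [-0.017 -0.002 -0.023] shift now-axes mm [-231.3 -161.5   60.7] shift goal-axes mm [-227.5 -167.7   58.2]
```

View pics/c8.png

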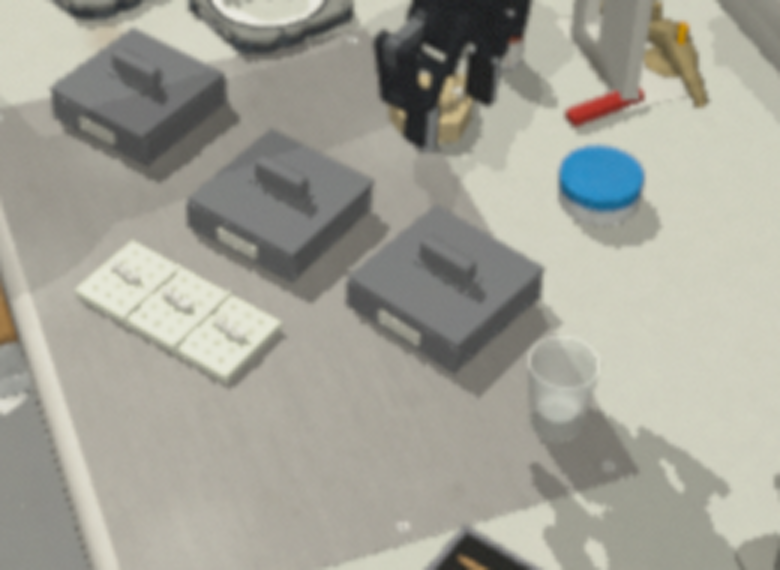

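View pics/c8t.png

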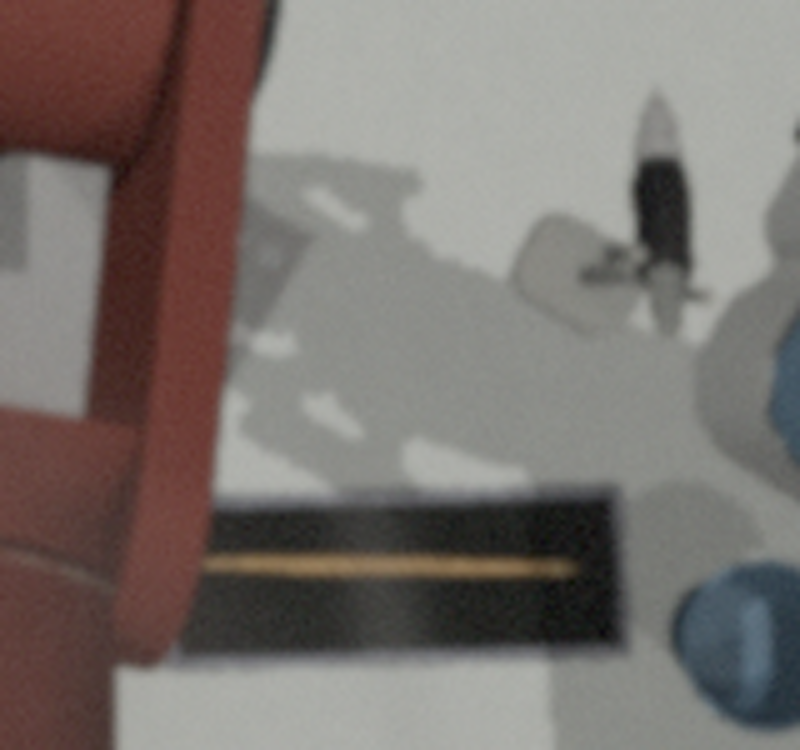

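All three lids are flush and the bridges are in their lanes. The brush lies on the mat, with its handle end at top zoom (578,568). Locating its line precisely.

```bash
python3 - <<'E'
from h import *
t=eyes.get_image("top")
u=lambda x,y,f,a,b:((x+.5)/f-.5+a,(y+.5)/f-.5+b)
for c in [(578,569),(375,564),(225,562)]: print(back(t,u(*c,5,380,220),.007))
im=cv2.imread("pics/top0.png"); cv2.imwrite("pics/br0.png",cv2.resize(im[300:360,405:515],None,fx=7,fy=7,interpolation=cv2.INTER_CUBIC))
s=eyes.get_image("scene"); save(s,"brs",(330,330,470,430),5)
E
```

```text
[ 0.43296719 -0.31110948  0.007     ]
[ 0.43258993 -0.22839746  0.007     ]
[ 0.43163129 -0.16738145  0.007     ]
```

View pics/br0.png

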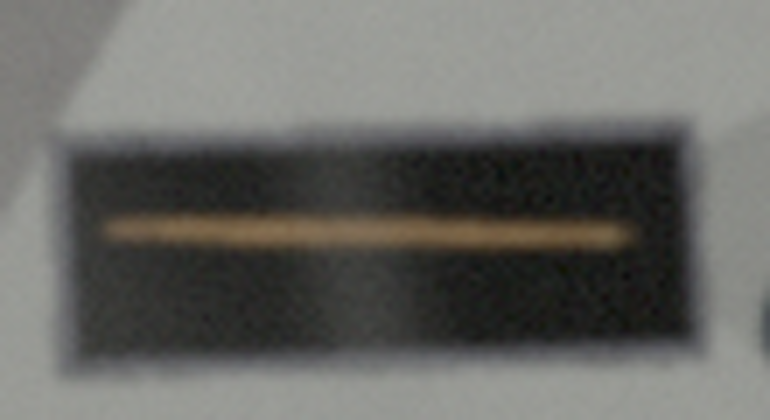

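View pics/brs.png

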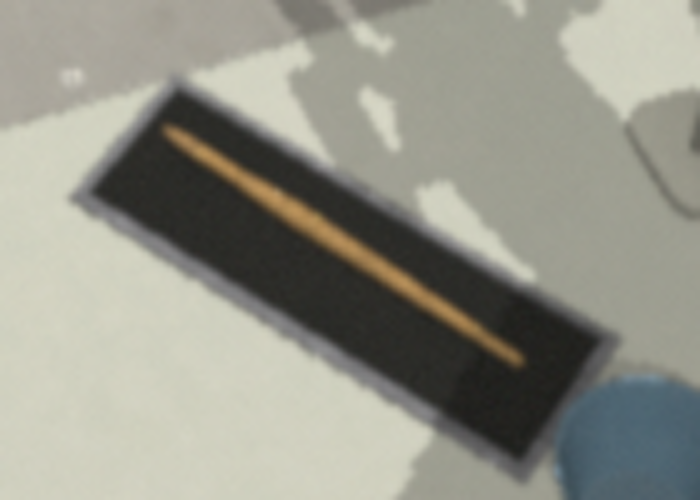

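```bash
python3 - <<'E'
from h import *
s=eyes.get_image("scene")
for c in [(523,361),(165,130),(340,245)]: print(back(s,((c[0]+.5)/5-.5+330,(c[1]+.5)/5-.5+330),.007))
togo((.434,-.258,.1),0.5)
E
python3 -m crank '[[-0.017,-0.002,-0.025,-20,-13,0,0],[0,0,0,-36,-23,0,0],[0,0,0,-36,-23,0,0],[0,0,0,-36,-23,0,0],[0,0,0,-36,-23,0,0],[0,0,0,-36,-23,0,0],[0,0,0,-36,-23,10,0],[0,0,0,-15,-10,10,0]]' 40
python3 - <<'E'
from h import *
togo((.434,-.258,.06),0.5)
E
```

```text
[ 0.43659867 -0.31002942  0.007     ]
[ 0.43327259 -0.15656645  0.007     ]
[ 0.4342333  -0.23466496  0.007     ]
t 49.93 pos [ 0.604  -0.0075  0.3324] rot [-2.238 -2.188  0.016] F [0.  0.9 0.9] open 0.0555
 q [-0.14  0.06  1.73 -0.    1.37 -0.11]
 tcp goal [ 0.434 -0.258  0.273] turn(tool) [-0.015 -0.001 -0.031] shift now-axes mm [-254.3 -163.4   61.6] shift goal-axes mm [-249.  -172.2   59.4]
t: 50.6
tool_pos: [0.4463, -0.2568, 0.3154]
tool_rot: [2.197, 2.231, 0.006]
contact_force: [0.2, 0.1, -0.3]
opening: 0.0425
t 50.60 pos [ 0.4463 -0.2568  0.3154] rot [2.197 2.231 0.006] F [ 0.2  0.1 -0.3] open 0.0425
 q [-0.67 -0.14  1.96  0.    1.32 -0.68]
 tcp goal [ 0.434 -0.258  0.233] turn(tool) [0.01  0.005 0.007] shift now-axes mm [ -0.6 -13.2  82.3] shift goal-axes mm [ -1.1 -12.3  82.4]
```

```bash
python3 -m crank '[[0.01,0.005,0.007,0,-12,15,0.2],[0,0,0,0,0,30,0.2],[0,0,0,0,0,25,0.2],[0,0,0,0,0,10,0.2],[0,0,0,0,0,0,0.2]]'
python3 - <<'E'
from h import *
togo((.4345,-.258,.005),0.7)
E
```

```text
t: 51.02
tool_pos: [0.4308, -0.2628, 0.2336]
tool_rot: [2.221, 2.216, -0.001]
contact_force: [0.0, 0.1, -0.1]
opening: 0.0338
t 51.02 pos [ 0.4308 -0.2628  0.2336] rot [ 2.221e+00  2.216e+00 -1.000e-03] F [ 0.   0.1 -0.1] open 0.0338
 q [-0.7  -0.06  2.03 -0.    1.17 -0.69]
 tcp goal [ 0.4345 -0.258   0.178 ] turn(tool) [ 0.002  0.003 -0.015] shift now-axes mm [ 5.   3.6 55.6] shift goal-axes mm [ 4.7  3.8 55.6]
```

```bash
python3 -m crank '[[0.002,0.003,-0.015,5,3.5,15,0.2],[0,0,0,0,0,18,0.2],[0,0,0,0,0,10,0.2],[0,0,0,0,0,4,0.2],[0,0,0,0,0,0,0.2]]'
python3 - <<'E'
from h import *
togo((.4345,-.258,.005),0.7)
E
```

```text
t: 51.43
tool_pos: [0.4373, -0.2586, 0.1899]
tool_rot: [2.2, 2.233, 0.001]
contact_force: [0.7, 0.2, 0.5]
opening: 0.0339
t 51.43 pos [ 0.4373 -0.2586  0.1899] rot [2.200e+00 2.233e+00 1.000e-03] F [0.7 0.2 0.5] open 0.0339
 q [-0.68  0.02  2.04  0.    1.08 -0.7 ]
 tcp goal [ 0.4345 -0.258   0.178 ] turn(tool) [0.005 0.004 0.003] shift now-axes mm [ 0.7 -2.9 11.8] shift goal-axes mm [ 0.7 -2.8 11.9]
```

```bash
python3 -m crank '[[0.005,0.004,0,0.5,-3,5,0.2],[0,0,0,0,0,5,0.2],[0,0,0,0,0,2,0.2],[0,0,0,0,0,0,0.2]]'
python3 - <<'E'
from h import *
togo((.4345,-.258,.005),0.7)
p=eyes.get_image("scene"); save(p,"d1",(330,300,470,430),5)
E
```

```text
t: 51.77
tool_pos: [0.4356, -0.2591, 0.1804]
tool_rot: [2.2, 2.235, 0.001]
contact_force: [-0.4, -0.5, -0.6]
opening: 0.0342
t 51.77 pos [ 0.4356 -0.2591  0.1804] rot [2.200e+00 2.235e+00 1.000e-03] F [-0.4 -0.5 -0.6] open 0.0342
 q [-0.68  0.03  2.04 -0.    1.06 -0.7 ]
 tcp goal [ 0.4345 -0.258   0.178 ] turn(tool) [0.004 0.004 0.003] shift now-axes mm [ 1.1 -1.1  2.4] shift goal-axes mm [ 1.1 -1.1  2.4]
```

View pics/d1.png

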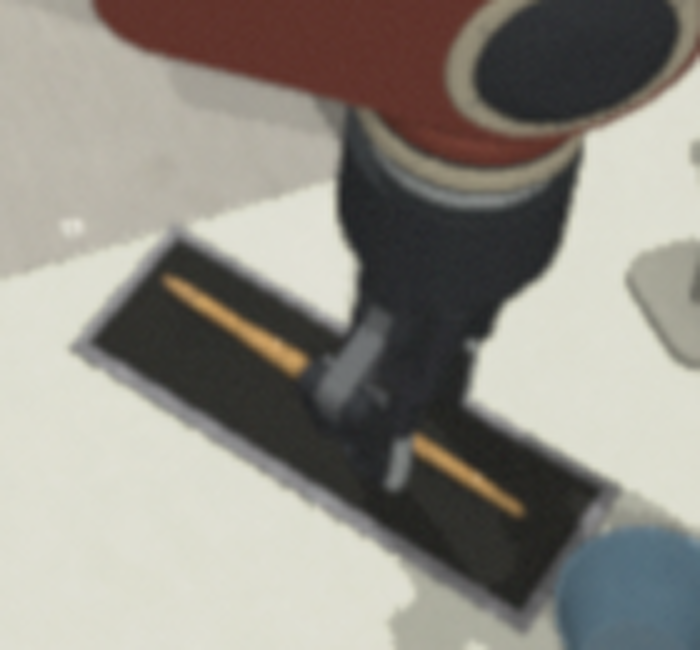

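The brush lies between the fingers. Closing.

```bash
python3 -m crank '[[0.004,0.004,0,1,-1,2.4,0.2],[0,0,0,0,0,0.5,0.6],[0,0,0,0,0,0,1],[0,0,0,0,0,0,1],[0,0,0,0,0,0,1],[0,0,0,0,0,0,1]]' 60
python3 -m crank '[[0,0,0,0,0,-5,1],[0,0,0,0,0,-12,1],[0,0,0,0,0,-25,1],[0,0,0,0,0,-35,1],[0,0,0,0,0,-35,1],[0,0,0,0,0,-25,1],[0,0,0,0,0,0,1]]' 60
python3 - <<'E'
from h import *
p=eyes.get_image("scene"); save(p,"d2",(330,220,470,400),4)
togo((.5,-.2,.15),90)
E
```

```text
t: 52.32
tool_pos: [0.4351, -0.2586, 0.1789]
tool_rot: [2.203, 2.237, 0.001]
contact_force: [0.7, 0.7, -0.4]
opening: 0.0052
t: 52.9
tool_pos: [0.4337, -0.2576, 0.3238]
tool_rot: [-2.202, -2.236, -0.0]
contact_force: [0.2, -0.3, 0.3]
opening: 0.006
t 52.95 pos [ 0.4334 -0.2573  0.3219] rot [-2.201 -2.235  0.   ] F [ 0.3 -0.5  0.6] open 0.0055
 q [-0.68 -0.17  1.97  0.    1.35 -0.7 ]
 tcp goal [ 0.5   -0.2    0.323] turn(tool) [-0.    -0.006 -1.555] shift now-axes mm [56.3 67.4 -1.1] shift goal-axes mm [-66.6  57.3  -1.1]
```

View pics/d2.png

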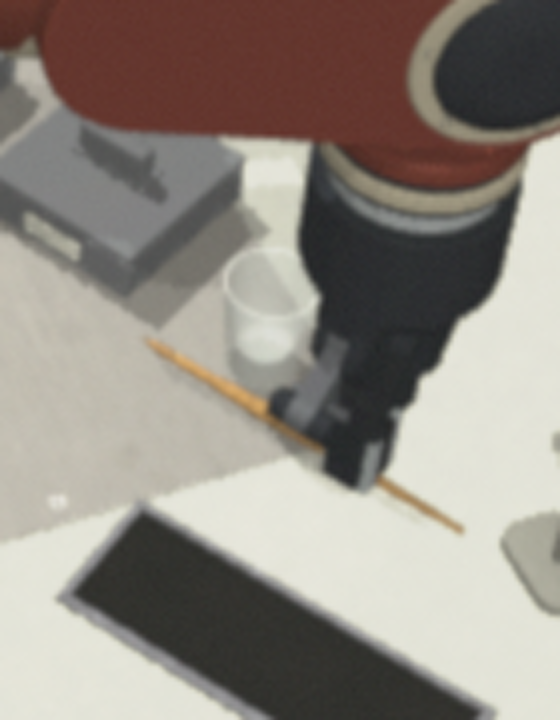

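Brush held level. Now yaw it so that the tip points back towards the base.

```bash
python3 -m crank '[[0,0,-0.06,0,0,0,1],[0,0,-0.11,0,0,0,1],[0,0,-0.12,0,0,0,1],[0,0,-0.12,0,0,0,1],[0,0,-0.12,0,0,0,1],[0,0,-0.12,0,0,0,1],[0,0,-0.12,0,0,0,1],[0,0,-0.12,0,0,0,1]]'
python3 -m crank '[[0,0,-0.12,0,0,0,1],[0,0,-0.12,0,0,0,1],[0,0,-0.12,0,0,0,1],[0,0,-0.12,0,0,0,1],[0,0,-0.12,0,0,0,1],[0,0,-0.06,0,0,0,1],[0,0,0,0,0,0,1],[0,0,0,0,0,0,1]]'
python3 - <<'E'
from h import *
togo((.55,-.134,.2),90)
E
```

```text
t: 53.62
tool_pos: [0.4306, -0.255, 0.3163]
tool_rot: [-0.968, -2.974, -0.009]
contact_force: [-0.1, 0.6, 0.0]
opening: 0.0059
t: 54.28
tool_pos: [0.4269, -0.2521, 0.3056]
tool_rot: [0.094, -3.113, -0.037]
contact_force: [-0.1, -0.6, -0.3]
opening: 0.0056
t 54.28 pos [ 0.4269 -0.2521  0.3056] rot [ 0.094 -3.113 -0.037] F [-0.1 -0.6 -0.3] open 0.0056
 q [-0.68 -0.17  2.    0.    1.35 -2.31]
 tcp goal [ 0.55  -0.134  0.373] turn(tool) [ 0.024 -0.027  0.06 ] shift now-axes mm [-128.2  112.1  -68. ] shift goal-axes mm [-123.1  118.1  -67.4]
```

```bash
cat >> h.py <<'E'
def tiptogo(tip,yaw,tilt,L=.1035,ov=.172):
    s=state()
    y=np.radians(yaw); Y=np.array([np.cos(y),np.sin(y),0]); Z=np.array([0,0,-1.]); X=np.cross(Y,Z)
    Rt=R.from_matrix(np.stack([X,Y,Z],1))*R.from_euler('y',tilt,degrees=True)
    Rc=R.from_rotvec(s["tool_rot"]); M=Rt.as_matrix(); C=Rc.as_matrix()
    tcp=np.array(tip)-M[:,2]*ov-M[:,0]*L
    now=np.array(s["tool_pos"])+C[:,2]*ov+C[:,0]*L
    d=tcp-np.array(s["tool_pos"])
    print(" q",np.round(s["q"],2),"tip now",np.round(now,4))
    print(" tcp goal",np.round(tcp,4),"turn(tool)",np.round((Rc.inv()*Rt).as_rotvec(),3),"shift now-axes",np.round(Rc.inv().apply(d)*1000,1),"goal-axes",np.round(Rt.inv().apply(d)*1000,1),"world",np.round(d*1000,1))
E
python3 - <<'E'
from h import *
tiptogo((.555,-.1345,.13),90,-45)
E
```

```text
t 54.28 pos [ 0.4269 -0.2521  0.3056] rot [ 0.094 -3.113 -0.037] F [-0.1 -0.6 -0.3] open 0.0056
 q [-0.68 -0.17  2.    0.    1.35 -2.31] tip now [ 0.319  -0.2544  0.1364]
 tcp goal [ 0.5066 -0.1345  0.3248] turn(tool) [ 0.046 -0.812  0.048] shift now-axes [-86.1 113.  -18.7] goal-axes [-69.9 117.6  42.7] world [ 79.6 117.6  19.2]
```

```bash
python3 -m crank '[[0.024,-0.027,0.03,-10,14,-8,1],[0,0,0.03,-22,30,-15,1],[0,0,0,-22,30,-15,1],[0,0,0,-22,30,-12,1],[0,0,0,-10,9,0,1],[0,-0.06,0,0,0,0,1],[0,-0.11,0,0,0,0,1],[0,-0.11,0,0,0,0,1]]'
python3 -m crank '[[0,-0.11,0,0,0,0,1],[0,-0.11,0,0,0,0,1],[0,-0.11,0,0,0,0,1],[0,-0.11,0,0,0,0,1],[0,-0.08,0,0,0,0,1],[0,0,0,0,0,0,1]]'
python3 - <<'E'
from h import *
tiptogo((.555,-.1345,.13),90,-45)
p=eyes.get_image("scene"); save(p,"d3",(330,180,470,360),4)
E
```

```text
t: 54.95
tool_pos: [0.5153, -0.1322, 0.353]
tool_rot: [0.028, 2.858, 0.004]
contact_force: [-0.8, -0.8, 0.1]
opening: 0.0057
t: 55.45
tool_pos: [0.5138, -0.1309, 0.3497]
tool_rot: [0.039, 2.315, -0.0]
contact_force: [-0.4, 0.2, -1.4]
opening: 0.0059
t 55.45 pos [ 0.5138 -0.1309  0.3497] rot [ 0.039  2.315 -0.   ] F [-0.4  0.2 -1.4] open 0.0059
 q [-0.45 -0.3   2.09  0.54  0.65 -2.3 ] tip now [ 0.5701 -0.1301  0.1571]
 tcp goal [ 0.5066 -0.1345  0.3248] turn(tool) [-0.012  0.041 -0.029] shift now-axes [23.1 -4.1 11.7] goal-axes [22.7 -3.6 12.5] world [ -7.2  -3.6 -24.9]
```

View pics/d3.png

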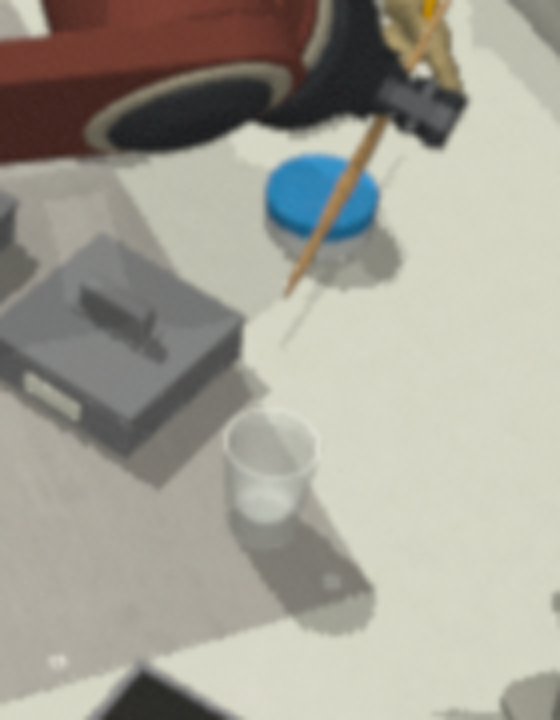

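The brush points down at 45°, with its tip visible at zoom (287,293) above the glass (mouth centre (271,445)). I'll compare the tip with the kinematic estimate.

```bash
python3 - <<'E'
from h import *
p=eyes.get_image("scene")
print(proj(p,(.5701,-.1301,.1571)), 287/4+330-.4, 293/4+180-.4)
print("glass mouth proj",proj(p,(.566,-.1345,.061)), 271/4+330-.4, 445/4+180-.4)
t=eyes.get_image("top"); print("top",proj(t,(.5701,-.1301,.1571)),proj(t,(.566,-.1345,.061))); save(t,"d3t",(340,180,460,300),6)
for q in ("glass_mouth","brush_tip"):
  for P in (p,t): print(q,[(np.round(d["centre"],4).tolist(),round(d["confidence"],2)) for d in spotter.mark_of(q,P)][:2])
E
```

```text
[400.21454085 252.47885189] 401.35 252.85
glass mouth proj [396.07184347 289.76549172] 397.35 290.85
top [424.25610469 259.4670775 ] [415.05870776 264.16739099]
glass_mouth [([0.5662, -0.1332, 0.0639], 0.91)]
glass_mouth [([0.565, -0.1334, 0.0593], 0.56)]
brush_tip [([0.5662, -0.1325, 0.1556], 0.51)]
brush_tip [([0.7718, -0.0322, 0.0011], 0.64)]
```

View pics/d3t.png

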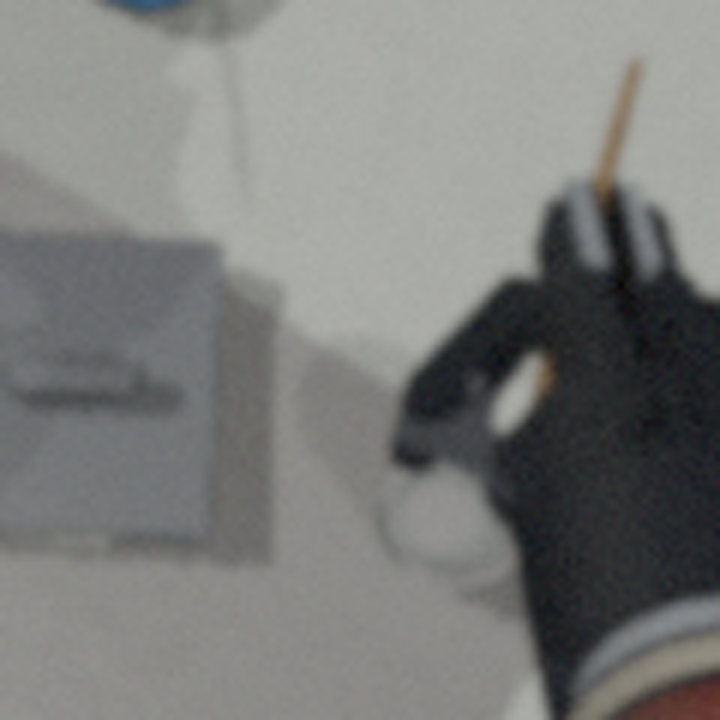

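Tip estimate and picture agree to about 1 px. Moving the tip above the mouth.

```bash
python3 -m crank '[[-0.012,0.041,-0.029,10,-2,6,1],[0,0,0,10,-2,6,1],[0,0,0,0,0,0,1],[0,0,0,0,0,0,1]]'
python3 - <<'E'
from h import *
tiptogo((.555,-.1345,.085),90,-45)
E
```

```text
t: 56.13
tool_pos: [0.5107, -0.1352, 0.33]
tool_rot: [-0.006, 2.358, -0.002]
contact_force: [-0.2, 0.3, 0.8]
opening: 0.0057
t 56.13 pos [ 0.5107 -0.1352  0.33  ] rot [-6.000e-03  2.358e+00 -2.000e-03] F [-0.2  0.3  0.8] open 0.0057
 q [-0.46 -0.28  2.1   0.54  0.67 -2.35] tip now [ 0.5587 -0.1357  0.1351]
 tcp goal [ 0.5066 -0.1345  0.2798] turn(tool) [ 0.    -0.002  0.005] shift now-axes [38.3  0.9 32.6] goal-axes [38.4  0.7 32.6] world [ -4.1   0.7 -50.2]
```

```bash
python3 -m crank '[[0,0,0.005,10,0.5,9,1],[0,0,0,15,0,13,1],[0,0,0,10,0,8,1],[0,0,0,0,0,0,1],[0,0,0,0,0,0,1]]'
python3 - <<'E'
from h import *
tiptogo((.555,-.1345,.04),90,-45)
p=eyes.get_image("scene"); save(p,"d4",(350,220,450,320),7)
E
```

```text
t: 56.55
tool_pos: [0.5082, -0.1347, 0.2837]
tool_rot: [0.0, 2.354, -0.002]
contact_force: [0.8, 0.6, 1.4]
opening: 0.0056
t 56.55 pos [ 0.5082 -0.1347  0.2837] rot [ 0.000e+00  2.354e+00 -2.000e-03] F [0.8 0.6 1.4] open 0.0056
 q [-0.47 -0.22  2.14  0.61  0.58 -2.44] tip now [ 0.557 -0.135  0.089]
 tcp goal [ 0.5066 -0.1345  0.2348] turn(tool) [-0.001  0.002  0.   ] shift now-axes [35.8  0.3 33.4] goal-axes [35.7  0.2 33.4] world [ -1.6   0.2 -48.9]
```

View pics/d4.png

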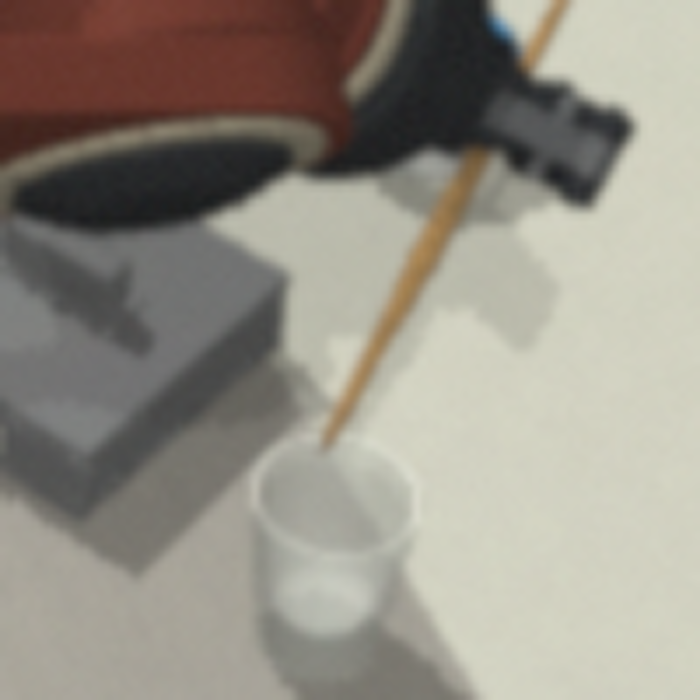

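Tip at (325,440), just above the mouth. Dipping.

```bash
python3 -m crank '[[0,0,0,9,0,7,1],[0,0,0,12,0,11.5,1],[0,0,0,9,0,9,1],[0,0,0,4,0,4,1],[0,0,0,0,0,0,1]]'
python3 - <<'E'
from h import *
tiptogo((.555,-.1345,.036),90,-45)
p=eyes.get_image("scene"); save(p,"d5",(350,220,450,320),7)
E
```

```text
t: 57.02
tool_pos: [0.5092, -0.1356, 0.2423]
tool_rot: [-0.002, 2.344, -0.007]
contact_force: [0.3, 0.3, -0.2]
opening: 0.006
t 57.02 pos [ 0.5092 -0.1356  0.2423] rot [-2.000e-03  2.344e+00 -7.000e-03] F [ 0.3  0.3 -0.2] open 0.0060
 q [-0.47 -0.15  2.16  0.72  0.5  -2.56] tip now [ 0.56   -0.1368  0.0481]
 tcp goal [ 0.5066 -0.1345  0.2308] turn(tool) [-0.005  0.012  0.004] shift now-axes [10.   1.2  6.1] goal-axes [9.9 1.1 6.3] world [ -2.6   1.1 -11.5]
```

View pics/d5.png

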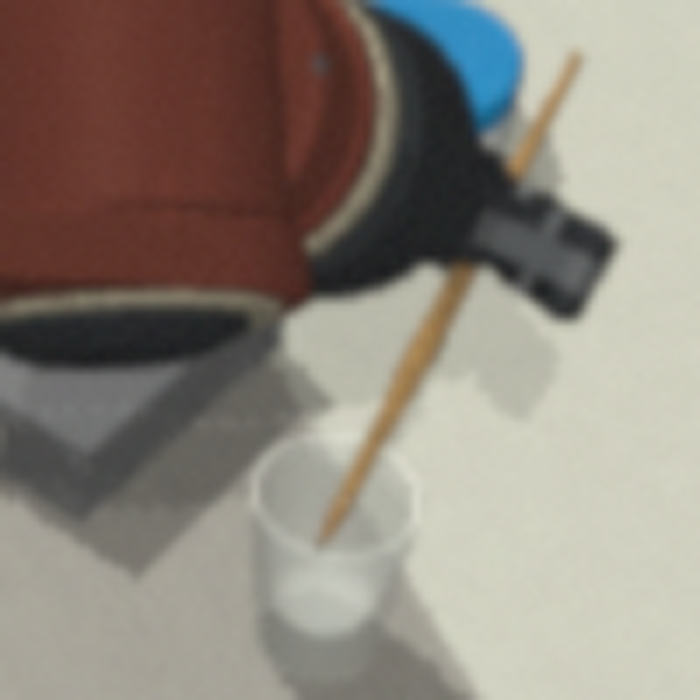

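```bash
python3 -m crank '[[-0.005,0.012,0.004,6,1,3,1],[0,0,0,4,0,2,1],[0,0,0,0,0,0,1]]'
python3 - <<'E'
from h import *
tiptogo((.553,-.1345,.036),90,-45)
p=eyes.get_image("scene"); save(p,"d6",(350,220,450,320),7)
E
```

```text
t: 57.32
tool_pos: [0.5069, -0.1352, 0.2347]
tool_rot: [-0.001, 2.352, -0.002]
contact_force: [-0.4, 0.3, 0.2]
opening: 0.0054
t 57.32 pos [ 0.5069 -0.1352  0.2347] rot [-1.000e-03  2.352e+00 -2.000e-03] F [-0.4  0.3  0.2] open 0.0054
 q [-0.47 -0.15  2.17  0.73  0.5  -2.58] tip now [ 0.5562 -0.1355  0.0401]
 tcp goal [ 0.5046 -0.1345  0.2308] turn(tool) [-0.001  0.005  0.001] shift now-axes [4.4 0.7 1.1] goal-axes [4.4 0.7 1.1] world [-2.3  0.7 -3.9]
```

View pics/d6.png

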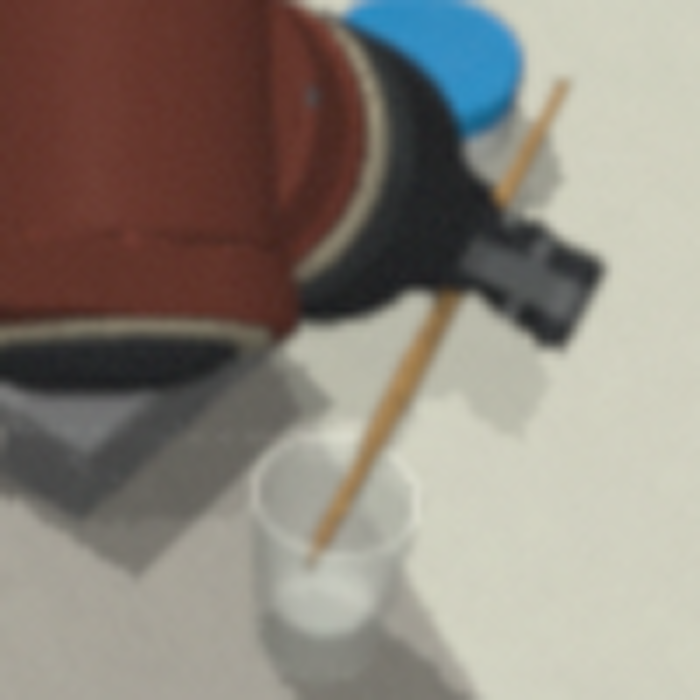

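The tip is 21 mm below the mouth. I'll steepen slightly and go a bit deeper to be sure of the wetting.

```bash
python3 - <<'E'
from h import *
tiptogo((.5535,-.1345,.036),90,-49)
tiptogo((.5535,-.1345,.030),90,-53)
E
```

```text
t 57.37 pos [ 0.507  -0.1353  0.2351] rot [-1.000e-03  2.351e+00 -2.000e-03] F [ 0.1 -0.4 -0.4] open 0.0060
 q [-0.47 -0.15  2.16  0.73  0.5  -2.58] tip now [ 0.5565 -0.1356  0.0405]
 tcp goal [ 0.4916 -0.1345  0.227 ] turn(tool) [-0.001 -0.065  0.001] shift now-axes [16.6  0.8 -5.2] goal-axes [16.3  0.8 -6.3] world [-15.4   0.8  -8.1]
t 57.37 pos [ 0.507  -0.1353  0.2351] rot [-1.000e-03  2.351e+00 -2.000e-03] F [ 0.1 -0.4 -0.4] open 0.0060
 q [-0.47 -0.15  2.16  0.73  0.5  -2.58] tip now [ 0.5565 -0.1356  0.0405]
 tcp goal [ 0.4784 -0.1345  0.2162] turn(tool) [-0.001 -0.135  0.001] shift now-axes [33.6  0.8 -7. ] goal-axes [ 32.3   0.8 -11.5] world [-28.6   0.8 -18.9]
```

```bash
python3 -m crank '[[0,-0.03,0,8,0.4,-2,1],[0,-0.035,0,8,0.4,-2,1],[0,0,0,0,0,0,1]]'
python3 - <<'E'
from h import *
tiptogo((.5535,-.1345,.030),90,-53)
E
```

```text
t: 57.62
tool_pos: [0.4936, -0.1348, 0.2281]
tool_rot: [-0.002, 2.28, -0.004]
contact_force: [-0.9, 0.6, -1.2]
opening: 0.0056
t 57.62 pos [ 0.4936 -0.1348  0.2281] rot [-2.00e-03  2.28e+00 -4.00e-03] F [-0.9  0.6 -1.2] open 0.0056
 q [-0.49 -0.17  2.21  0.9   0.47 -2.75] tip now [ 0.5567 -0.1355  0.0375]
 tcp goal [ 0.4784 -0.1345  0.2162] turn(tool) [-0.002 -0.064  0.003] shift now-axes [19.   0.4 -3.8] goal-axes [18.7  0.3 -5. ] world [-15.2   0.3 -11.9]
```

```bash
python3 -m crank '[[0,0,0,4,0.3,2,1],[0,0,0,4,0.3,2,1],[0,0,0,0,0,0,1],[0,0,0,0,0,0,1]]'
python3 - <<'E'
from h import *
tiptogo((.5535,-.1345,.030),90,-49)
p=eyes.get_image("scene"); save(p,"d7",(350,220,450,320),7)
E
```

```text
t: 57.95
tool_pos: [0.4922, -0.1346, 0.2202]
tool_rot: [-0.002, 2.28, -0.006]
contact_force: [-0.1, 0.1, 0.0]
opening: 0.0054
t 57.95 pos [ 0.4922 -0.1346  0.2202] rot [-2.00e-03  2.28e+00 -6.00e-03] F [-0.1  0.1  0. ] open 0.0054
 q [-0.49 -0.16  2.22  0.93  0.45 -2.79] tip now [ 0.5553 -0.1356  0.0297]
 tcp goal [ 0.4916 -0.1345  0.221 ] turn(tool) [-0.004  0.006  0.003] shift now-axes [-0.2  0.1 -0.9] goal-axes [-0.2  0.1 -0.9] world [-0.6  0.1  0.7]
```

View pics/d7.png

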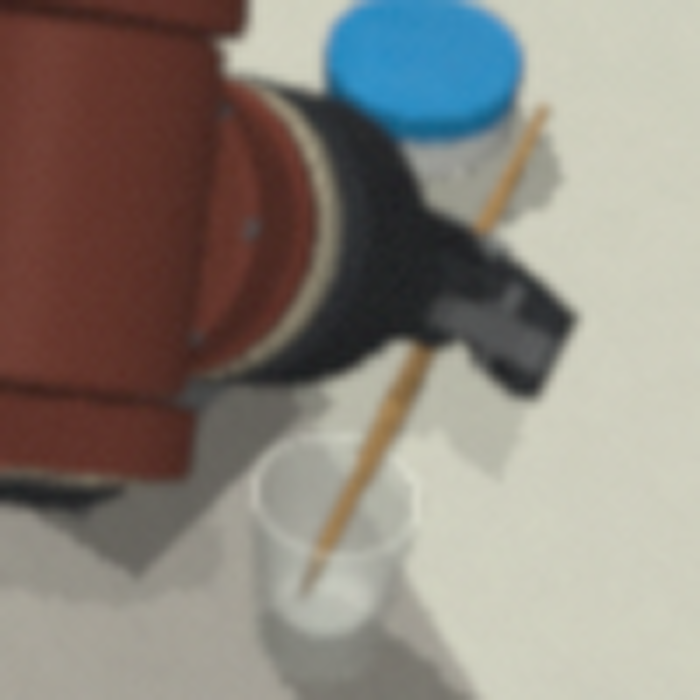

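The tip is 31 mm below the mouth, visibly in the liquid near the bottom, and the glass is untouched. Withdrawing along the brush axis.

```bash
python3 -m crank '[[0,0,0,-8,0,0,1],[0,0,0,-20,0,0,1],[0,0,0,-25,0,0,1],[0,0,0,-25,0,-5,1],[0,0,0,-25,0,-20,1],[0,0,0,-15,0,-20,1],[0,0,0,0,0,0,1]]'
python3 - <<'E'
from h import *
tiptogo((.50,.10,.12),98,-42)
p=eyes.get_image("scene"); save(p,"d8",(330,180,470,340),4)
E
```

```text
t: 58.58
tool_pos: [0.5375, -0.1337, 0.3414]
tool_rot: [0.001, 2.288, -0.003]
contact_force: [0.4, -1.2, 1.7]
opening: 0.0056
t 58.58 pos [ 0.5375 -0.1337  0.3414] rot [ 1.000e-03  2.288e+00 -3.000e-03] F [ 0.4 -1.2  1.7] open 0.0056
 q [-0.44 -0.23  2.05  0.6   0.6  -2.38] tip now [ 0.599  -0.1341  0.1503]
 tcp goal [0.4622 0.0947 0.3171] turn(tool) [-0.102  0.12  -0.098] shift now-axes [ 67.7 228.3 -41.2] goal-axes [ 48.  236.6 -10.5] world [-75.3 228.4 -24.3]
```

View pics/d8.png

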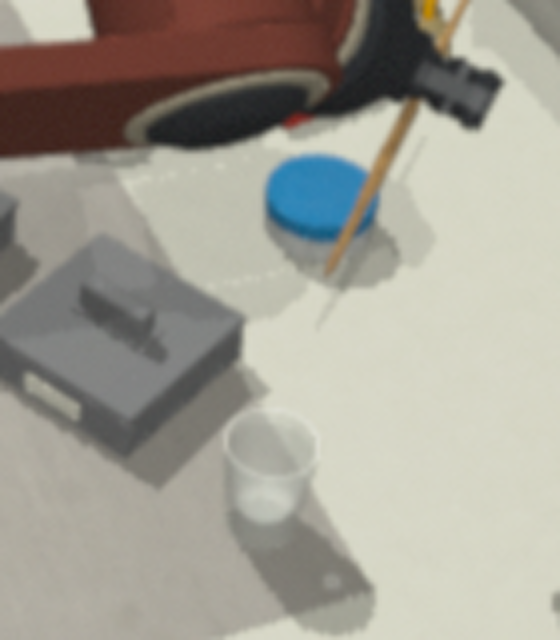

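```bash
python3 -m crank '[[-0.013,0.015,-0.013,5,18,-4,1],[-0.013,0.015,-0.013,9,32,-6,1],[-0.013,0.015,-0.013,9,32,-6,1],[-0.013,0.015,-0.013,9,32,-6,1],[-0.013,0.015,-0.013,9,32,-6,1],[-0.013,0.015,-0.013,9,32,-4,1],[-0.013,0.015,-0.013,9,30,-3,1],[-0.013,0.015,-0.013,9,20,-1,1]]'
python3 - <<'E'
from h import *
tiptogo((.4711,.1741,.06),100,-42)
E
```

```text
t: 59.3
tool_pos: [0.4448, 0.0935, 0.3043]
tool_rot: [-0.172, 2.424, 0.066]
contact_force: [0.4, 1.3, 0.1]
opening: 0.0057
t 59.30 pos [0.4448 0.0935 0.3043] rot [-0.172  2.424  0.066] F [0.4 1.3 0.1] open 0.0057
 q [ 0.02 -0.47  2.27  0.13  0.63 -1.77] tip now [0.4786 0.0986 0.1065]
 tcp goal [0.4335 0.1675 0.2571] turn(tool) [-0.02  -0.02  -0.025] shift now-axes [31.5 74.8 35.4] goal-axes [30.4 74.9 36.3] world [-11.3  74.  -47.3]
```

```bash
python3 -m crank '[[-0.02,-0.02,-0.025,0,25,0,1],[0,0,0,3,30,0,1],[0,0,0,3,18,5,1],[0,0,0,5,0,8,1],[0,0,0,3,0,8,1],[0,0,0,0,0,0,1]]'
python3 - <<'E'
from h import *
tiptogo((.4711,.1741,.05),100,-42)
p=eyes.get_image("scene"); save(p,"e1",(210,190,340,310),6)
E
```

```text
t: 59.8
tool_pos: [0.4292, 0.1723, 0.2655]
tool_rot: [-0.226, 2.419, 0.085]
contact_force: [0.2, -0.2, -0.5]
opening: 0.0058
t 59.80 pos [0.4292 0.1723 0.2655] rot [-0.226  2.419  0.085] F [ 0.2 -0.2 -0.5] open 0.0058
 q [ 0.23 -0.38  2.28 -0.05  0.53 -1.5 ] tip now [0.4629 0.1787 0.0677]
 tcp goal [0.4335 0.1675 0.2471] turn(tool) [ 0.008 -0.019  0.009] shift now-axes [ 9.5 -5.6 16.1] goal-axes [ 9.8 -5.5 16. ] world [  4.3  -4.8 -18.4]
```

View pics/e1.png

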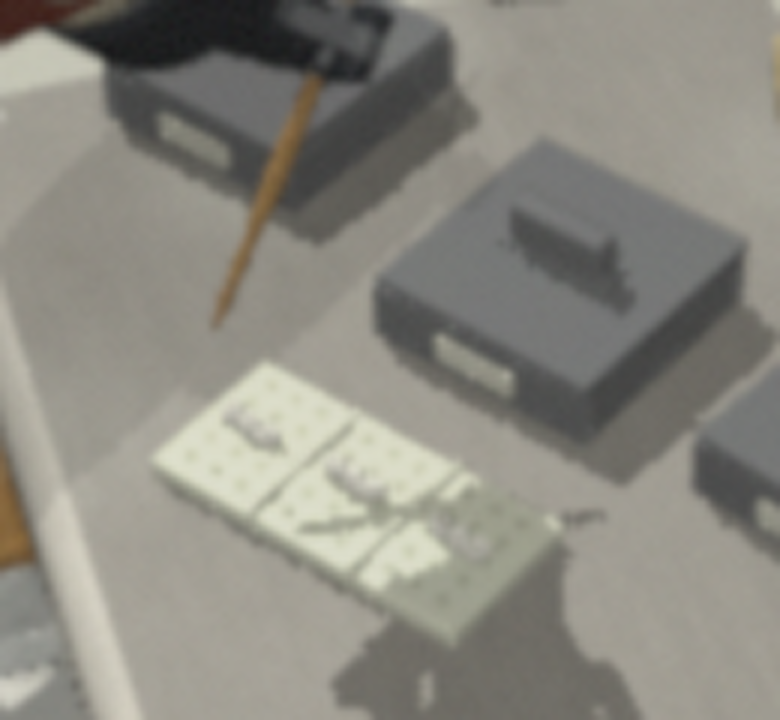

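Tip at (214,325), bridges at (255,428), (358,480) and (463,535).

```bash
python3 - <<'E'
from h import *
p=eyes.get_image("scene"); t=eyes.get_image("top")
f=lambda x,y:np.round(((x+.5)/6-.5+210,(y+.5)/6-.5+190),1)
print("tip",proj(p,(.4629,.1787,.0677)),f(214,325))
for X,c in (((.4711,.1741,.016),(255,428)),((.4749,.1267,.016),(358,480)),((.4768,.0801,.016),(463,535))):
    print(proj(p,X),f(*c), back(p,f(*c),.015), proj(t,X))
save(t,"e1t",(230,270,330,350),8)
E
```

```text
tip [244.62493852 243.28731997] [245.2 243.8]
[250.8587033  259.54142784] [252.1 260.9] [0.47056376 0.16989652 0.015     ] [256.33068605 307.62111958]
[267.95244987 268.8408768 ] [269.2 269.6] [0.47565762 0.12384092 0.015     ] [280.00530956 306.41882763]
[284.71850695 278.77907898] [286.8 278.8] [0.4802272  0.07739578 0.015     ] [303.21557186 306.15658641]
```

View pics/e1t.png

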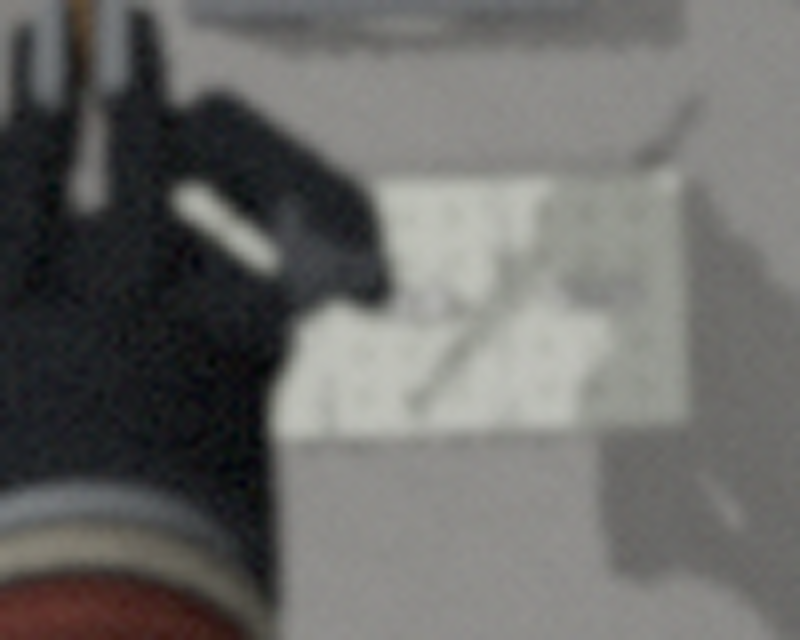

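```bash
python3 -m crank '[[0.008,-0.019,0.009,6,-5,8,1],[0,0,0,6,-1,8,1],[0,0,0,0,0,0,1],[0,0,0,0,0,0,1]]'
python3 - <<'E'
from h import *
tiptogo((.471,.173,.016),100,-42)
E
```

```text
t: 60.28
tool_pos: [0.4355, 0.163, 0.2509]
tool_rot: [-0.198, 2.39, 0.078]
contact_force: [-0.1, -0.1, -0.4]
opening: 0.0055
t 60.28 pos [0.4355 0.163  0.2509] rot [-0.198  2.39   0.078] F [-0.1 -0.1 -0.4] open 0.0055
 q [ 0.2  -0.35  2.29 -0.06  0.46 -1.49] tip now [0.4754 0.1698 0.0543]
 tcp goal [0.4334 0.1664 0.2131] turn(tool) [-0.006  0.011 -0.007] shift now-axes [26.8  3.7 26.8] goal-axes [26.5  3.7 27.1] world [ -2.1   3.4 -37.9]
```

```bash
python3 -m crank '[[-0.006,0.011,-0.007,8,3.5,8,1],[0,0,0,10,0,10,1],[0,0,0,4,0,4,1],[0,0,0,0,0,0,1]]'
python3 - <<'E'
from h import *
tiptogo((.471,.173,.0155),100,-42)
p=eyes.get_image("scene"); save(p,"e2",(220,220,310,300),8)
E
```

```text
t: 60.62
tool_pos: [0.4352, 0.1657, 0.2214]
tool_rot: [-0.208, 2.396, 0.081]
contact_force: [-0.0, 0.1, -0.8]
opening: 0.0054
t 60.62 pos [0.4352 0.1657 0.2214] rot [-0.208  2.396  0.081] F [-0.   0.1 -0.8] open 0.0054
 q [ 0.21 -0.29  2.3  -0.06  0.39 -1.49] tip now [0.4737 0.1726 0.0245]
 tcp goal [0.4334 0.1664 0.2126] turn(tool) [-0.     0.005 -0.001] shift now-axes [7.1 0.9 5.4] goal-axes [7.1 0.9 5.5] world [-1.8  0.6 -8.8]
```

View pics/e2.png

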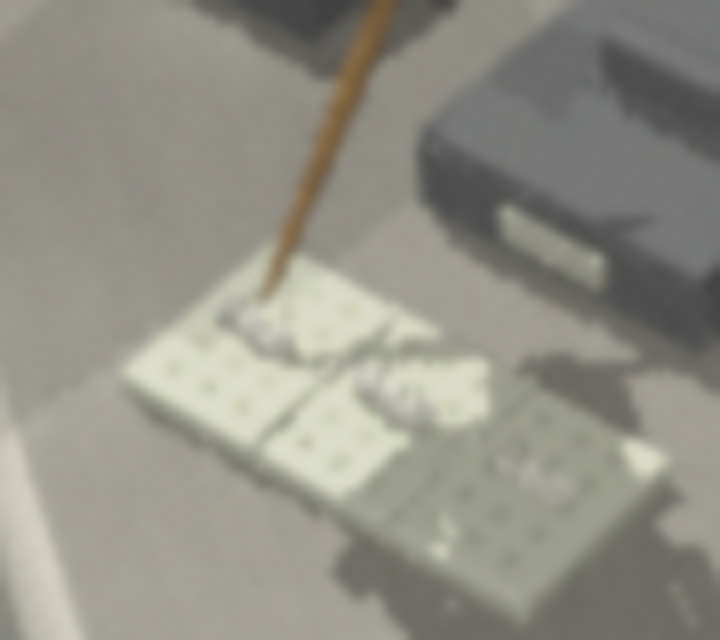

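Tip (265,297) is just above bridge 1's middle (258,328). Final lowering.

```bash
python3 -m crank '[[0,0.005,0,4,1,3,1],[0,0,0,3.5,0,3,1],[0,0,0,0,0,0,1]]'
python3 - <<'E'
from h import *
tiptogo((.471,.173,.0155),100,-42)
p=eyes.get_image("scene"); save(p,"e3",(220,220,310,300),8)
E
```

```text
t: 60.92
tool_pos: [0.434, 0.1669, 0.213]
tool_rot: [-0.209, 2.399, 0.081]
contact_force: [0.3, 0.5, -0.0]
opening: 0.0056
t 60.92 pos [0.434  0.1669 0.213 ] rot [-0.209  2.399  0.081] F [ 0.3  0.5 -0. ] open 0.0056
 q [ 0.21 -0.27  2.31 -0.07  0.38 -1.48] tip now [0.4721 0.1737 0.016 ]
 tcp goal [0.4334 0.1664 0.2126] turn(tool) [ 0.     0.003 -0.001] shift now-axes [ 0.8 -0.4 -0.2] goal-axes [ 0.8 -0.4 -0.2] world [-0.6 -0.5 -0.4]
```

View pics/e3.png

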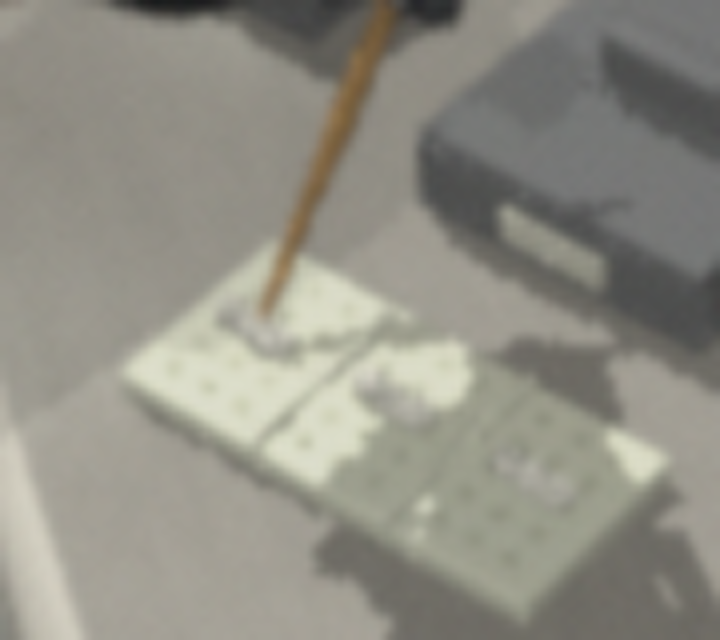

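The tip is on bridge 1. I'll press in slightly, hold, then lift and shift right by one lane.

```bash
python3 -m crank '[[0,0,0,2,-0.5,1.5,1],[0,0,0,0,0,0,1],[0,0,0,0,0,0,1],[0,0,0,0,0,0,1]]'
python3 -m crank '[[0,0,0,-8,0,-9,1],[0,0,0,-12,0,-13,1],[0,0,0,0,0,0,1],[0,0,0,0,0,0,1]]'
python3 - <<'E'
from h import *
tiptogo((.476,.126,.045),97,-42)
E
```

```text
t: 61.3
tool_pos: [0.4342, 0.1665, 0.2116]
tool_rot: [-0.209, 2.396, 0.082]
contact_force: [0.4, 1.0, -0.1]
opening: 0.0056
t: 61.63
tool_pos: [0.4338, 0.1663, 0.2414]
tool_rot: [-0.209, 2.398, 0.082]
contact_force: [0.6, 0.6, -0.9]
opening: 0.0057
t 61.63 pos [0.4338 0.1663 0.2414] rot [-0.209  2.398  0.082] F [ 0.6  0.6 -0.9] open 0.0057
 q [ 0.21 -0.33  2.3  -0.06  0.44 -1.49] tip now [0.472  0.1732 0.0445]
 tcp goal [0.4381 0.1213 0.2421] turn(tool) [0.035 0.003 0.038] shift now-axes [  2.1 -45.   -2.9] goal-axes [  0.4 -45.1  -1.3] world [  4.3 -45.    0.7]
```

```bash
python3 -m crank '[[0.035,0.003,0.038,1,-15,-1,1],[0,0,0,0,-18,-1,1],[0,0,0,0,-11,0,1],[0,0,0,0,0,0,1],[0,0,0,0,0,0,1]]'
python3 - <<'E'
from h import *
tiptogo((.4755,.126,.03),97,-42)
E
```

```text
t: 62.05
tool_pos: [0.4372, 0.1213, 0.2395]
tool_rot: [-0.145, 2.407, 0.056]
contact_force: [-1.4, -0.0, -0.1]
opening: 0.0058
t 62.05 pos [0.4372 0.1213 0.2395] rot [-0.145  2.407  0.056] F [-1.4 -0.  -0.1] open 0.0058
 q [ 0.1  -0.37  2.32  0.03  0.46 -1.61] tip now [0.4747 0.126  0.0423]
 tcp goal [0.4376 0.1213 0.2271] turn(tool) [-0.    -0.002 -0.001] shift now-axes [8.  0.  9.5] goal-axes [8.  0.  9.5] world [  0.4   0.1 -12.4]
```

```bash
python3 -m crank '[[0,0,0,6,0,7,1],[0,0,0,6,0,7,1],[0,0,0,3,0,3,1],[0,0,0,0,0,0,1]]'
python3 - <<'E'
from h import *
tiptogo((.4755,.126,.015),97,-42)
p=eyes.get_image("scene"); save(p,"e4",(220,220,310,300),8)
E
```

```text
t: 62.38
tool_pos: [0.4367, 0.1227, 0.2133]
tool_rot: [-0.147, 2.409, 0.057]
contact_force: [-0.3, 1.2, -0.4]
opening: 0.0062
t 62.38 pos [0.4367 0.1227 0.2133] rot [-0.147  2.409  0.057] F [-0.3  1.2 -0.4] open 0.0062
 q [ 0.11 -0.31  2.33  0.03  0.39 -1.61] tip now [0.4737 0.1274 0.0161]
 tcp goal [0.4376 0.1213 0.2121] turn(tool) [ 0.001 -0.004 -0.001] shift now-axes [ 0.3 -1.4  1.4] goal-axes [ 0.3 -1.4  1.4] world [ 0.9 -1.3 -1.2]
```

View pics/e4.png

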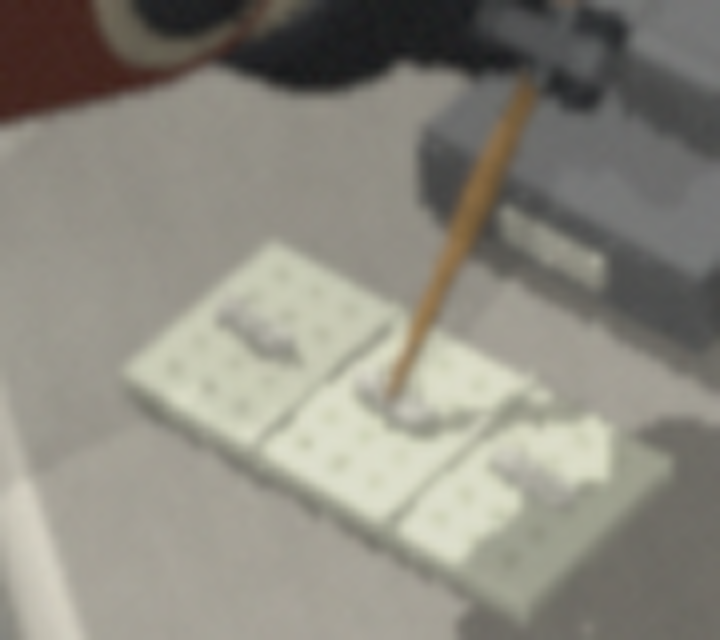

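The tip is on bridge 2 at (393,398). Press, hold, then on to lane 3.

```bash
python3 -m crank '[[0,0,0,1.5,-1,2,1],[0,0,0,0,0,0,1],[0,0,0,0,0,0,1],[0,0,0,0,0,0,1]]'
python3 -m crank '[[0,0,0,-8,0,-9,1],[0,0,0,-12,0,-13,1],[0,0,0,0,0,0,1],[0,0,0,0,0,0,1]]'
python3 - <<'E'
from h import *
tiptogo((.4785,.079,.045),94,-42)
E
```

```text
t: 62.77
tool_pos: [0.4371, 0.1225, 0.2109]
tool_rot: [-0.149, 2.409, 0.058]
contact_force: [-0.1, -0.3, 0.6]
opening: 0.0055
t: 63.1
tool_pos: [0.4372, 0.1225, 0.2415]
tool_rot: [-0.149, 2.409, 0.058]
contact_force: [-1.3, -0.1, 0.1]
opening: 0.0059
t 63.10 pos [0.4372 0.1225 0.2415] rot [-0.149  2.409  0.058] F [-1.3 -0.1  0.1] open 0.0059
 q [ 0.11 -0.37  2.32  0.03  0.46 -1.61] tip now [0.4743 0.1273 0.0443]
 tcp goal [0.4404 0.0763 0.2421] turn(tool) [ 0.037 -0.004  0.04 ] shift now-axes [  1.5 -46.2  -2.1] goal-axes [ -0.4 -46.3  -0.4] world [  3.2 -46.1   0.6]
```

```bash
python3 -m crank '[[0.037,-0.004,0.04,1,-15,-1,1],[0,0,0,0,-18,0,1],[0,0,0,0,-11,0,1],[0,0,0,0,0,0,1],[0,0,0,0,0,0,1]]'
python3 - <<'E'
from h import *
tiptogo((.4785,.079,.015),94,-42)
E
```

```text
t: 63.52
tool_pos: [0.4392, 0.0774, 0.2396]
tool_rot: [-0.081, 2.408, 0.032]
contact_force: [0.1, 0.3, 0.8]
opening: 0.0055
t 63.52 pos [0.4392 0.0774 0.2396] rot [-0.081  2.408  0.032] F [0.1 0.3 0.8] open 0.0055
 q [-0.   -0.39  2.34  0.11  0.47 -1.72] tip now [0.4773 0.0801 0.0425]
 tcp goal [0.4404 0.0763 0.2121] turn(tool) [-0.001 -0.    -0.002] shift now-axes [17.5 -1.2 21.2] goal-axes [17.6 -1.1 21.2] world [  1.2  -1.1 -27.5]
```

```bash
python3 -m crank '[[0,0,0,7,-1,8,1],[0,0,0,6,0,8,1],[0,0,0,3,0,4,1],[0,0,0,0,0,0,1]]'
python3 - <<'E'
from h import *
tiptogo((.4785,.079,.015),94,-42)
p=eyes.get_image("scene"); save(p,"e5",(220,220,310,300),8)
E
```

```text
t: 63.85
tool_pos: [0.4405, 0.0779, 0.2122]
tool_rot: [-0.082, 2.408, 0.033]
contact_force: [-0.7, 0.2, -0.7]
opening: 0.0054
t 63.85 pos [0.4405 0.0779 0.2122] rot [-0.082  2.408  0.033] F [-0.7  0.2 -0.7] open 0.0054
 q [-0.   -0.33  2.35  0.13  0.4  -1.74] tip now [0.4785 0.0806 0.0151]
 tcp goal [0.4404 0.0763 0.2121] turn(tool) [-0.    -0.001 -0.002] shift now-axes [ 0.2 -1.5 -0.1] goal-axes [ 0.2 -1.5 -0.1] world [-0.1 -1.5 -0.1]
```

View pics/e5.png

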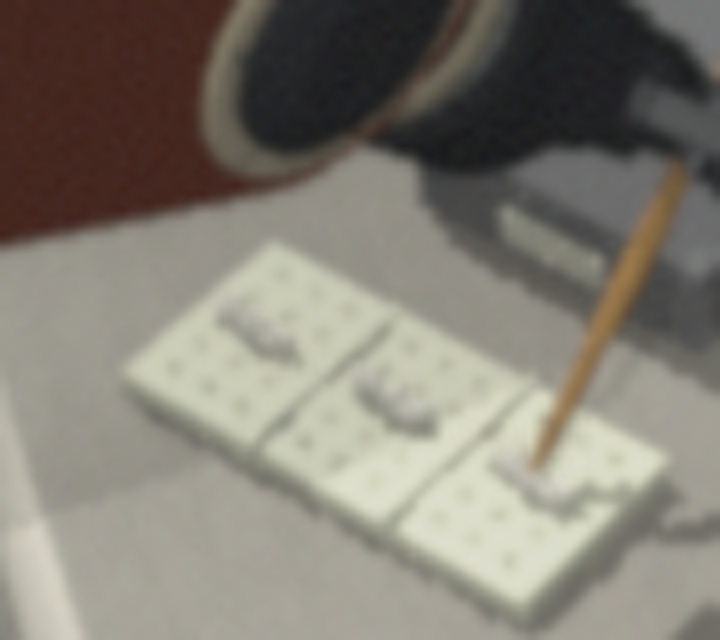

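The tip is on bridge 3 at (537,465). Press and hold.

```bash
python3 -m crank '[[0,0,0,2.5,-1.5,1,1],[0,0,0,0,0,0,1],[0,0,0,0,0,0,1],[0,0,0,0,0,0,1]]'
python3 - <<'E'
from h import *
tiptogo((.4785,.079,.015),94,-42)
p=eyes.get_image("scene"); save(p,"e6",(220,220,310,300),8)
E
```

```text
t: 64.23
tool_pos: [0.4397, 0.077, 0.2109]
tool_rot: [-0.083, 2.406, 0.033]
contact_force: [0.8, -1.0, -0.2]
opening: 0.0057
t 64.23 pos [0.4397 0.077  0.2109] rot [-0.083  2.406  0.033] F [ 0.8 -1.  -0.2] open 0.0057
 q [-0.01 -0.33  2.35  0.14  0.39 -1.75] tip now [0.4781 0.0798 0.0138]
 tcp goal [0.4404 0.0763 0.2121] turn(tool) [ 0.001  0.001 -0.001] shift now-axes [-1.3 -0.7 -0.5] goal-axes [-1.3 -0.7 -0.5] world [ 0.7 -0.6  1.2]
```

View pics/e6.png

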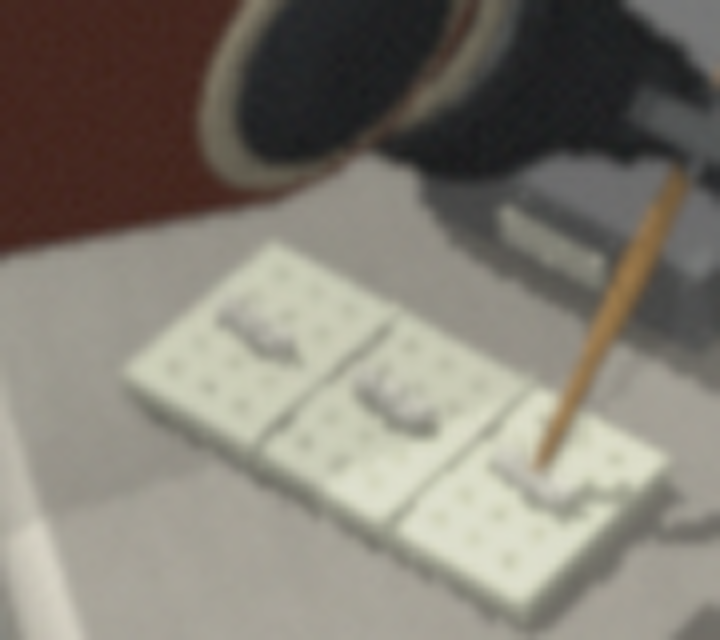

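Lift away, then return to the mat.

```bash
python3 -m crank '[[0,0,0,-8,0,-9,1],[0,0,0,-15,0,-18,1],[0,0,0,-18,0,-22,1],[0,0,0,-18,0,-22,1],[0,0,0,-10,0,-15,1],[0,0.08,0,0,0,0,1],[0,0.11,0,0,0,0,1],[0,0.11,0,0,0,0,1]]'
python3 -m crank '[[0,0.11,0,0,0,0,1],[0,0.11,0,0,0,0,1],[0,0.11,0,0,0,0,1],[0,0.10,0,0,0,0,1],[0,0,0,0,0,0,1]]'
python3 - <<'E'
from h import *
togo((.434,-.2586,.15),0.7)
p=eyes.get_image("scene"); save(p,"f1")
E
```

```text
t: 64.95
tool_pos: [0.4315, 0.0762, 0.3285]
tool_rot: [-0.092, 2.712, 0.021]
contact_force: [0.3, -0.5, -0.1]
opening: 0.0058
t: 65.37
tool_pos: [0.4325, 0.0761, 0.333]
tool_rot: [0.105, -3.123, 0.002]
contact_force: [0.3, -0.1, 0.5]
opening: 0.0056
t 65.37 pos [0.4325 0.0761 0.333 ] rot [ 1.050e-01 -3.123e+00  2.000e-03] F [ 0.3 -0.1  0.5] open 0.0056
 q [ 0.   -0.36  2.1  -0.    1.42 -1.63]
 tcp goal [ 0.434  -0.2586  0.323 ] turn(tool) [-0.014 -0.012  1.626] shift now-axes mm [  20.8 -334.    10.7] shift goal-axes mm [-334.7   -2.6   10. ]
```

View pics/f1.png

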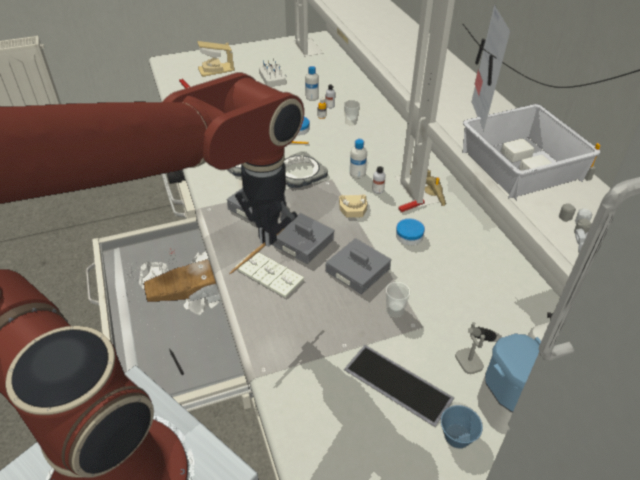

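```bash
python3 -m crank '[[0,0,0,2,-20,0,1],[0,0,0,2.5,-38,0,1],[0,0,0,2.5,-38,0,1],[0,0,0,2.5,-38,0,1],[0,0,0,2.5,-38,0,1],[0,0,0,2.5,-38,0,1],[0,0,0,2.5,-38,0,1],[0,0,0,2.5,-38,0,1]]'
python3 -m crank '[[0,0,0.08,0,0,0,1],[0,0,0.12,0,0,0,1],[0,0,0.12,0,0,0,1],[0,0,0.12,0,0,0,1],[0,0,0.12,0,0,0,1],[0,0,0.12,0,0,0,1],[0,0,0.12,0,0,0,1],[0,0,0.12,0,0,0,1]]'
python3 -m crank '[[0,0,0.12,0,0,0,1],[0,0,0.12,0,0,0,1],[0,0,0.12,0,0,0,1],[0,0,0.12,0,0,0,1],[0,0,0.12,0,0,0,1],[0,0,0.08,0,0,0,1],[0,0,0,0,0,0,1]]'
python3 - <<'E'
from h import *
togo((.434,-.2586,.12),0.7)
E
```

```text
t: 66.08
tool_pos: [0.4322, -0.216, 0.3355]
tool_rot: [-0.127, 3.12, -0.015]
contact_force: [0.5, 0.7, 0.6]
opening: 0.0059
t: 66.75
tool_pos: [0.4294, -0.225, 0.3373]
tool_rot: [1.315, 2.796, -0.01]
contact_force: [0.3, 0.1, 0.0]
opening: 0.0056
t: 67.33
tool_pos: [0.4281, -0.224, 0.3382]
tool_rot: [2.19, 2.146, 0.026]
contact_force: [-0.8, -0.6, 0.3]
opening: 0.0057
t 67.33 pos [ 0.4281 -0.224   0.3382] rot [2.19  2.146 0.026] F [-0.8 -0.6  0.3] open 0.0057
 q [-0.64 -0.27  2.02  0.    1.31 -0.62]
 tcp goal [ 0.434  -0.2586  0.293 ] turn(tool) [ 0.065  0.042 -0.033] shift now-axes mm [-32.6   3.6  46.9] shift goal-axes mm [-34.6   5.5  45.2]
```

```bash
python3 -m crank '[[0.04,0.025,-0.02,-15,3,15,1],[0.025,0.017,-0.013,-18,2,22,1],[0,0,0,0,0,20,1],[0,0,0,0,0,15,1],[0,0,0,0,0,0,1]]'
python3 - <<'E'
from h import *
togo((.434,-.2586,.03),0.7)
p=eyes.get_image("scene"); save(p,"f2",(330,260,470,430),4.5)
E
```

```text
t: 67.75
tool_pos: [0.4351, -0.2597, 0.2688]
tool_rot: [2.181, 2.239, 0.003]
contact_force: [-0.8, -0.2, -0.6]
opening: 0.006
t 67.75 pos [ 0.4351 -0.2597  0.2688] rot [2.181 2.239 0.003] F [-0.8 -0.2 -0.6] open 0.0060
 q [-0.69 -0.11  2.01  0.    1.23 -0.71]
 tcp goal [ 0.434  -0.2586  0.203 ] turn(tool) [0.013 0.01  0.014] shift now-axes mm [ 1.8 -2.  65.7] shift goal-axes mm [ 1.1 -1.1 65.8]
```

View pics/f2.png

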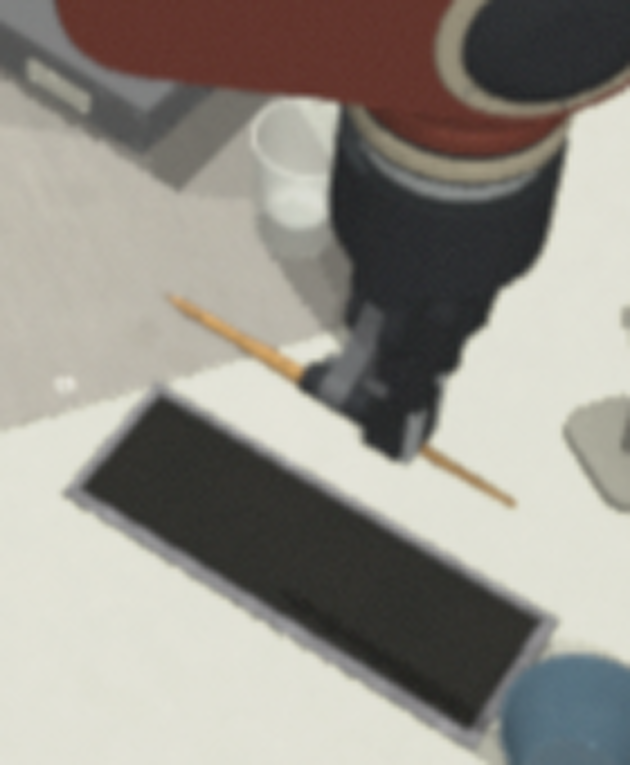

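```bash
python3 -m crank '[[0.013,0.01,0.014,1.5,-2.5,15,1],[0,0,0,0,0,25,1],[0,0,0,0,0,20,1],[0,0,0,0,0,8,1],[0,0,0,0,0,0,1]]'
python3 - <<'E'
from h import *
togo((.432,-.2586,.0058),0.7)
E
```

```text
t: 68.22
tool_pos: [0.4346, -0.2591, 0.2042]
tool_rot: [2.197, 2.228, 0.002]
contact_force: [-1.1, 0.2, -0.1]
opening: 0.0056
t 68.22 pos [ 0.4346 -0.2591  0.2042] rot [2.197e+00 2.228e+00 2.000e-03] F [-1.1  0.2 -0.1] open 0.0056
 q [-0.68 -0.02  2.04  0.    1.1  -0.7 ]
 tcp goal [ 0.432  -0.2586  0.1788] turn(tool) [0.01  0.008 0.002] shift now-axes mm [ 0.7 -2.9 25.3] shift goal-axes mm [ 0.5 -2.6 25.4]
```

```bash
python3 -m crank '[[0.01,0.008,0.002,0.5,-2.5,8,1],[0,0,0,0,0,9,1],[0,0,0,0,0,4,1],[0,0,0,0,0,1,1],[0,0,0,0,0,0,1]]'
python3 - <<'E'
from h import *
togo((.432,-.2586,.0058),0.7)
E
```

```text
t: 68.63
tool_pos: [0.4331, -0.2593, 0.1833]
tool_rot: [2.204, 2.233, 0.0]
contact_force: [-0.4, 0.1, 0.1]
opening: 0.0052
t 68.63 pos [ 0.4331 -0.2593  0.1833] rot [2.204 2.233 0.   ] F [-0.4  0.1  0.1] open 0.0052
 q [-0.69  0.02  2.05 -0.    1.07 -0.7 ]
 tcp goal [ 0.432  -0.2586  0.1788] turn(tool) [0.003 0.003 0.001] shift now-axes mm [ 0.7 -1.1  4.5] shift goal-axes mm [ 0.7 -1.1  4.5]
```

```bash
python3 -m crank '[[0.003,0.003,0,0.5,-1,3,1],[0,0,0,0,0,1.5,1],[0,0,0,0,0,0.5,1],[0,0,0,0,0,0,1]]'
python3 - <<'E'
from h import *
state()
p=eyes.get_image("scene"); save(p,"f3",(330,300,470,430),5)
E
```

```text
t: 68.97
tool_pos: [0.4327, -0.2593, 0.1794]
tool_rot: [2.205, 2.234, 0.001]
contact_force: [-1.0, -0.7, 0.7]
opening: 0.0056
t 68.97 pos [ 0.4327 -0.2593  0.1794] rot [2.205e+00 2.234e+00 1.000e-03] F [-1.  -0.7  0.7] open 0.0056
```

View pics/f3.png

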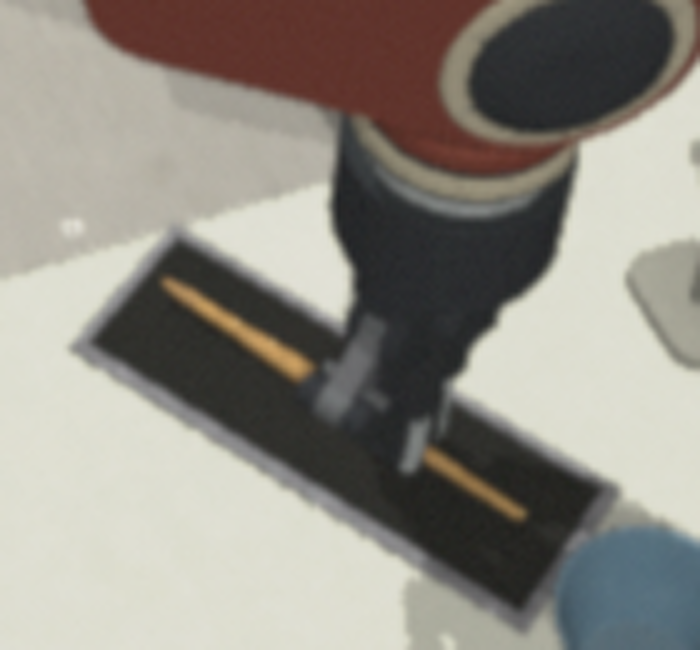

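Brush is down on the mat. Releasing slowly and retreating.

```bash
python3 -m crank '[[0,0,0,0,0,0,0.7],[0,0,0,0,0,0,0.4],[0,0,0,0,0,0,0.1],[0,0,0,0,0,0,0.1],[0,0,0,0,0,-8,0.1],[0,0,0,0,0,-20,0.1],[0,0,0,0,0,-35,0.1],[0,0,0,0,0,-35,0.1]]' 30
python3 -m crank '[[0,0,0,0,0,-35,0.1],[0,0,0,20,0,-35,0.1],[0,0,0,35,0,-20,0.1],[0,0,0,35,0,0,0.1],[0,0,0,35,0,0,0.1],[0,0,0,30,0,0,0.1],[0,0,0,0,0,0,0.1]]'
python3 - <<'E'
from h import *
state()
p=eyes.get_image("scene"); save(p,"g1"); save(p,"g1z",(220,180,480,440),2.3)
t=eyes.get_image("top"); save(t,"g1t")
for q in ["brush_mid","brush_tip"]:
  for P in (p,t): print(q,[(np.round(d["centre"],4).tolist(),round(d["confidence"],2)) for d in spotter.mark_of(q,P)][:2])
E
```

```text
t: 69.68
tool_pos: [0.4297, -0.257, 0.273]
tool_rot: [-2.196, -2.224, 0.002]
contact_force: [1.4, -1.1, -0.0]
opening: 0.0386
t: 70.27
tool_pos: [0.429, -0.0992, 0.3863]
tool_rot: [2.207, 2.222, 0.011]
contact_force: [-0.0, -0.2, -0.2]
opening: 0.0386
t 70.27 pos [ 0.429  -0.0992  0.3863] rot [2.207 2.222 0.011] F [-0.  -0.2 -0.2] open 0.0386
brush_mid [([0.4329, -0.2292, 0.0077], 0.62)]
brush_mid [([0.4351, -0.2291, 0.0095], 0.65), ([0.7622, 0.123, -0.0042], 0.62)]
brush_tip [([0.6187, 0.3128, 0.0247], 0.71), ([0.4273, -0.1536, 0.0025], 0.62)]
brush_tip []
```

View pics/g1z.png

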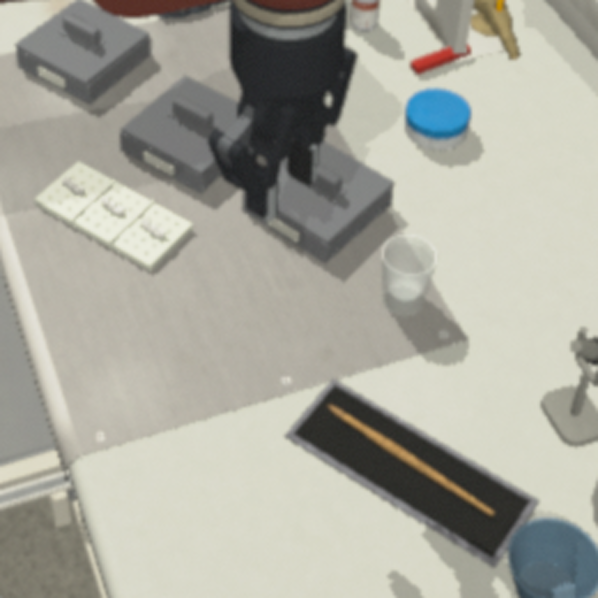

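View pics/g1t.png

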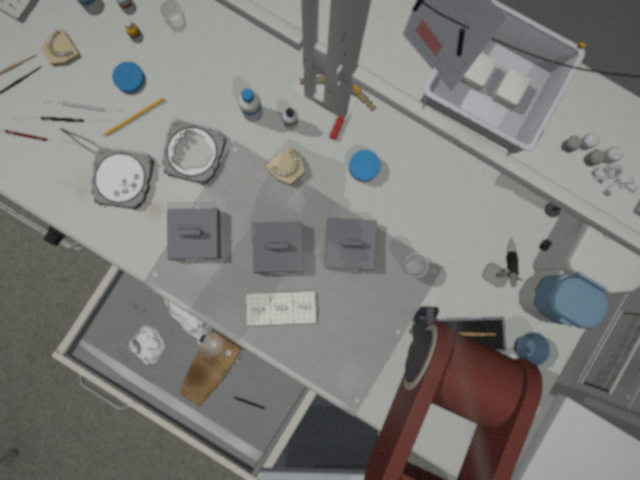

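The final view shows three lids flush, three bridges in their lanes, the brush flat on the mat, and the glass, model and tin in place. Handing in.

```bash
python3 -c "
from station import ctrl
print(ctrl.finish_job())"
```

```text
the job is handed in; nothing more can be done
None
```

I finished the whole job and handed it in at about 70 s of the 210 s allowed.

- **Boxes:** I opened them from left to right, one at a time. Each held a bridge, which I moved to its matching lane. Boxes 2 and 3 also held a grey stone, and both stones stayed inside.
- **Lids:** Each lid went back on before I opened the next box. Lid 1 first seated about 2 mm off, so I regripped it and nudged it straight.
- **Brush:** I dipped the tip about 31 mm below the mouth of the glass. I then brought it onto bridges 1, 2 and 3 in that order and laid the brush back on its mat.

**Last checks:** the final pictures from both cameras show all three lids flush and a bridge in each lane. The scene picture shows the brush whole and flat on the mat; in the top one the arm hid part of it. The glass is upright, and the plaster model and tin look unmoved.

**Where checks disagreed:** the brush's position came back within a few millimetres of where it started. The network's top guess for the brush tip in the scene picture was wrong, landing on lid 1, and it found no tip in the top picture. Its second guess and the picture itself agreed with the mat.

I noticed no knock to the brush and no slackening of the grip. The handing-in call reported no verdict.

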